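# Set up the glass bevelling fixture for the next piece

### The job

Get the glass-cutting bench ready for the next piece: move every finished glass bar from the machine's catch tray into the wooden tote, and lay the flat glass blank on the fixture plate and push it fully home against both stops; once it is home, lift the steel weight ring up off its post and set it flat on the middle of the blank. When all of that is in place, press the black ready button fully down and let go. Leave everything else on the bench where it stands.

Things in the scene. Friction and masses are not known exactly. Their poses are not given: they have to be found in the camera images.
- rest1: Finished bar of dark red glass with frosted cuts across it, 70 (x) x 22 (y) x 22 mm, 85 g, lying in the catch tray. Origin: centre of its underside as first lying; x along the bar. Two to four of the four bars are present; the others are None from the start.
- rest2: Finished bar of dark red glass with frosted cuts across it, 70 (x) x 22 (y) x 22 mm, 85 g, lying in the catch tray. Origin: centre of its underside as first lying; x along the bar. Two to four of the four bars are present; the others are None from the start.
- rest3: Finished bar of dark red glass with frosted cuts across it, 70 (x) x 22 (y) x 22 mm, 85 g, lying in the catch tray. Origin: centre of its underside as first lying; x along the bar. Two to four of the four bars are present; the others are None from the start.
- rest4: Finished bar of dark red glass with frosted cuts across it, 70 (x) x 22 (y) x 22 mm, 85 g, lying in the catch tray. Origin: centre of its underside as first lying; x along the bar. Two to four of the four bars are present; the others are None from the start.
- blank: Plain dark red glass slab without cuts, 60 (x) x 100 (y) x 20 mm, about 0.3 kg, lying flat on the bench left of the fixture. Origin: centre of its underside; z up. Either half-turn fits the fixture.
- weight: Steel weight ring, outer diameter 54, hole 18, height 18 mm, about 0.3 kg, threaded flat on the post. Origin: centre of its underside (30 mm above the bench at the start); z up along its axis. Either face may be up.
- post: Fixed ring stand: round dark wooden foot 64 mm across and 30 mm high with an upright steel pin 12 mm in diameter whose tip is 80 mm above the bench. Origin: centre of the foot, on the bench. It may have changed places with the ready button.
- fixture: Fixed aluminium fixture plate, 150 (x) x 170 (y) x 12 mm. Origin: centre of its underside. Two dark steel stop rails stand 9 mm above the plate: the long one on the far (+x) side, inner face at x = +50 mm, running from y = -55 to +45 mm; the short one on the left (+y) side, inner face at y = +65 mm, running from x = -15 to +40 mm. The other two sides are open.
- nest (a point): Point on the fixture plate's upper face (12 mm above the bench; at x = +20, y = +15 mm of the fixture) where the centre of the blank's underside is when the blank lies against both stops, its 60 mm side along the fixture's x and its 100 mm side along y. Axes as the fixture's.
- catch_tray: Fixed machine with a shallow steel catch tray: outer 210 (x) x 230 (y) mm, walls 5 mm thick, rim 14 mm and inner floor 5 mm above the bench. Origin: under the tray's centre, on the bench. The machine's housing, 200 mm high, begins at y = -205 mm of this frame.
- tote_in (a point): Centre of the inner floor (6 mm above the bench) of the fixed wooden tote: open box, outer 200 (x) x 160 (y) mm, 50 mm high, walls 6 mm. Axes as the tote's.
- ready (a joint): Travel of the black ready push button, 0 = out, 0.006 m = fully down (about 4 N); springs back.
- ready_top (a point): Centre of the top of the ready button's cap (32 mm across), pressed straight down.
- tumbler1: Bystander: dark red cut-glass tumbler, 62 mm wide and 70 mm high, upright. Origin: underside centre.
- tumbler2: Bystander: dark blue cut-glass tumbler, 62 mm wide and 70 mm high, upright. Origin: underside centre.
- jar: Bystander: closed jar of grit, 52 mm wide and 80 mm high, upright. Origin: underside centre.
- old_wheel: Bystander: flat grey grinding wheel, 100 mm across, 12 mm thick, lying at the back. Origin: underside centre.
- dressing_stick: Bystander: grey dressing stick, 100 x 14 x 14 mm, lying in front of the robot. Origin: underside centre, x along it.
- lens: Bystander: round glass lens, 44 mm across, 10 mm thick, lying just beyond the fixture's left far corner. Origin: underside centre.
- brush: Bystander: brush lying at the back right. Origin: underside centre, x along it.

How it is judged:
On the way, in this order (a step that is already met when the one before it is completed fails the run):
1. the blank lies on the fixture plate, home against both stops, and is let go (x of blank in the frame of nest between -0.003 and 0.003 m and y of blank in the frame of nest between -0.003 and 0.003 m and z of blank in the frame of nest between -0.004 and 0.005 m and angle between the x axis of blank and the x axis of fixture, either way round below 0.04 rad and contact force between the fingers and blank below 0.1 N), for 0.2 s.
2. all finished bars lie in the tote, the blank is home and the weight ring lies flat on its middle, let go (x of blank in the frame of nest between -0.003 and 0.003 m and y of blank in the frame of nest between -0.003 and 0.003 m and z of blank in the frame of nest between -0.004 and 0.005 m and angle between the x axis of blank and the x axis of fixture, either way round below 0.04 rad and horizontal distance between weight and blank below 0.015 m and ((angle between weight's own z axis and vertical below 0.1 rad and z of weight in the frame of nest between 0.015 and 0.025 m) or (angle between weight's own z axis and vertical above 3.04 rad and z of weight in the frame of nest between 0.033 and 0.043 m)) and x of rest1 in the frame of tote_in between -0.092 and 0.092 m and y of rest1 in the frame of tote_in between -0.072 and 0.072 m and z of rest1 in the frame of tote_in between -0.02 and 0.05 m and x of rest2 in the frame of tote_in between -0.092 and 0.092 m and y of rest2 in the frame of tote_in between -0.072 and 0.072 m and z of rest2 in the frame of tote_in between -0.02 and 0.05 m and x of rest3 in the frame of tote_in between -0.092 and 0.092 m and y of rest3 in the frame of tote_in between -0.072 and 0.072 m and z of rest3 in the frame of tote_in between -0.02 and 0.05 m and x of rest4 in the frame of tote_in between -0.092 and 0.092 m and y of rest4 in the frame of tote_in between -0.072 and 0.072 m and z of rest4 in the frame of tote_in between -0.02 and 0.05 m and contact force between the fingers and weight below 0.1 N), for 0.2 s.
3. the ready button is pressed down with all that in place (x of blank in the frame of nest between -0.003 and 0.003 m and y of blank in the frame of nest between -0.003 and 0.003 m and z of blank in the frame of nest between -0.004 and 0.005 m and angle between the x axis of blank and the x axis of fixture, either way round below 0.04 rad and horizontal distance between weight and blank below 0.015 m and ((angle between weight's own z axis and vertical below 0.1 rad and z of weight in the frame of nest between 0.015 and 0.025 m) or (angle between weight's own z axis and vertical above 3.04 rad and z of weight in the frame of nest between 0.033 and 0.043 m)) and x of rest1 in the frame of tote_in between -0.092 and 0.092 m and y of rest1 in the frame of tote_in between -0.072 and 0.072 m and z of rest1 in the frame of tote_in between -0.02 and 0.05 m and x of rest2 in the frame of tote_in between -0.092 and 0.092 m and y of rest2 in the frame of tote_in between -0.072 and 0.072 m and z of rest2 in the frame of tote_in between -0.02 and 0.05 m and x of rest3 in the frame of tote_in between -0.092 and 0.092 m and y of rest3 in the frame of tote_in between -0.072 and 0.072 m and z of rest3 in the frame of tote_in between -0.02 and 0.05 m and x of rest4 in the frame of tote_in between -0.092 and 0.092 m and y of rest4 in the frame of tote_in between -0.072 and 0.072 m and z of rest4 in the frame of tote_in between -0.02 and 0.05 m and value of joint ready above 0.0045 m), for 0.05 s.
At the end, for the whole second after the job is handed in: All bars present lie inside the tote; the blank lies flat on the plate within 3 mm of touching each stop and 0.04 rad of square; the ring lies flat on it within 15 mm of its middle; after that the ready button was pressed (over 4.5 mm) and released (x of blank in the frame of nest between -0.003 and 0.003 m and y of blank in the frame of nest between -0.003 and 0.003 m and z of blank in the frame of nest between -0.004 and 0.005 m and angle between the x axis of blank and the x axis of fixture, either way round below 0.04 rad and horizontal distance between weight and blank below 0.015 m and ((angle between weight's own z axis and vertical below 0.1 rad and z of weight in the frame of nest between 0.015 and 0.025 m) or (angle between weight's own z axis and vertical above 3.04 rad and z of weight in the frame of nest between 0.033 and 0.043 m)) and x of rest1 in the frame of tote_in between -0.092 and 0.092 m and y of rest1 in the frame of tote_in between -0.072 and 0.072 m and z of rest1 in the frame of tote_in between -0.02 and 0.05 m and x of rest2 in the frame of tote_in between -0.092 and 0.092 m and y of rest2 in the frame of tote_in between -0.072 and 0.072 m and z of rest2 in the frame of tote_in between -0.02 and 0.05 m and x of rest3 in the frame of tote_in between -0.092 and 0.092 m and y of rest3 in the frame of tote_in between -0.072 and 0.072 m and z of rest3 in the frame of tote_in between -0.02 and 0.05 m and x of rest4 in the frame of tote_in between -0.092 and 0.092 m and y of rest4 in the frame of tote_in between -0.072 and 0.072 m and z of rest4 in the frame of tote_in between -0.02 and 0.05 m and linear speed of each of blank, weight below 0.03 m/s and value of joint ready below 0.002 m).
It fails at once if a bystander (tumbler, jar, old wheel, dressing stick, lens, brush) moved more than 60 mm (distance of any of tumbler1, tumbler2, jar, old_wheel, dressing_stick, lens, brush from where it was at the start of the episode above 0.06 m).
It fails at once if a tumbler or the jar is knocked over (angle between any of tumbler1, tumbler2, jar's own z axis and vertical above 0.6 rad).
Of rest1, rest2, rest3, rest4 only 2 to 4 are there at a start; the rules pass over those that are not, and their reading is None.
At some moment in a run one of rest1, rest2, rest3, rest4 may be knocked a few centimetres aside while the robot is not near it.
Once in a run the grip may slacken for a moment while it holds something.
It also fails if it takes over 210 s, if anything falls off the work surface, if the arm or the gripper's body presses on something with over 40 N, if the wrist force passes 120 N, or if a joint passes its speed limit or range.

### The arm

A 7-joint arm with a two-finger parallel gripper is mounted at the origin on the work surface. World frame = base frame: x ahead of the robot, y to its left, z up, the work surface at z = 0. Lengths are in m, angles in rad, forces in N, time in s.
With the tool pointing down it reaches from about 0.4 to 0.85 m from the base axis. Payload 10.4 kg.
Tool frame: the origin (TCP) lies on the centre line of the jaws, within the pads' length; the fingertips stand ahead of it and the grasp point (between the pads) lies 5 mm behind it (tcp_to_tips is the y of the fingertips in the tool frame, in m); y points along the fingers, z is the direction in which the jaws open and shut, and the axes are right-handed (so a half turn about y gives the same grasp; the last joint's range is limited). The gripper opens to 85 mm and grips with 20 to 120 N. Pads are 22 mm wide; open, the fingers measure 114 mm over their backs; the gripper's body (76 mm by 85 mm) begins 54 mm behind the grasp point. The pads swing forward as they close: fully open they stand 13 mm farther back than shut.
Start: joints at [-1.248, 0.332, -0.065, 1.46, 0.022, 1.35, -0.088], TCP at [0.212, 0.588, 0.221] pointing down, gripper open.
Joint ranges: [-2.6, 2.6], [-0.5, 2.12], [-1.47, 1.34], [0.16, 2.42], [-1.27, 4.41], [0.06, 2.06], [-2.6, 2.6]. Speed limits (rad/s): [2.22, 2.22, 2.79, 2.79, 3.14, 3.14, 3.14].

### API

Orientations are given as a unit quaternion [w, x, y, z].
In Python, from plant import * gives the robot as it stands.
- The arm moves only by the tool arm_command, never from a script. Its arguments are lists of equal length, an entry for each row: "translation": the shift along the tool's x, y, z in m, a list of three; "rot": the turn, a rotation vector about the tool's x, y, z in degrees, a list of three. In form: {"translation": [[dx, dy, dz], ...], "rot": [[ax, ay, az], ...]}. A call has 1 to 5 rows; each row is the pose to reach, as a shift and turn from the pose commanded when the call began, along the tool's axes at that moment; what a row does not reach only later rows make up. A row lasts 1/12 s, in which the tool goes at most 41.7 mm and 7.16 degrees, less where a joint would pass 70% of its speed; a pose out of reach is approached as far as the arm can. A call with a gripper value outside its range is refused whole. "hand" is the finger opening in m, from 0 to 0.0854, set as the call begins (left out, the last holds). The fingers move at their own pace and stop on an object; "newtons" is the grip in N (left out, the last holds). Time passes only in rows, so rows that repeat a pose let the fingers close. It gives the time, the measured TCP pose, the force and the opening at its end, in the units of the state.
- sense(): the state, without advancing time (a new reading comes with each control period).
- read_camera(name): name is "scene" or "side" or "wrist"; returns a dict with "pixels" (480x640x3 uint8, red, green, blue), "intrinsics" (3x3 intrinsics, pixels), "xyz" and "orientation" of the camera in the world. Camera axes: x right, y up, looking along -z (the intrinsics and any distortion apply to the point x, -y, -z); pixel columns grow to the right and rows downward; lengths in m; the calibration is good to about 2 mm. A picture is of the moment at which its call begins. There is no depth.
- job_done(): hands the job in, once; it reports no verdict.
The state is a dict: "time": time; "joints": joint angles; "qd": joint speeds; "tau": joint torques, N m; "ee_pos": TCP position; "orientation": TCP orientation; "wrist_force": force on the tool from outside, world axes, zero at the start; "torque": the same for the moment, N m; "width": finger opening in m.
Only numpy, scipy, OpenCV 4.12 (cv2) and the standard library are available. Lean on these libraries where they do the work, as an engineer would, in place of code of your own. Each camera call takes 0.05 s, during which the arm holds its last target.

## Working session

There is one attempt and no reset: what is moved stays moved. The work goes in short steps, Python scripts to look and compute and a tool call to move; the robot and the scene stay as the last step left them, time stands still between calls to the robot, and variables do not carry over. Pictures are saved under pics/ and viewed, and the job is handed in when it is done.

Besides the shell and the picture viewer there is one more tool, called as name(argument=value, ...) on one line, values as JSON. arm_command: Moves the arm, as the interface text tells. Its arguments: {"type":"object","properties":{"translation":{"type":"array","items":{"type":"array","items":{"type":"number"}}},"rot":{"type":"array","items":{"type":"array","items":{"type":"number"}}},"hand":{"type":"number"},"newtons":{"type":"number"}},"required":["translation","rot"]}

```bash
ls; mkdir -p pics
cat > h.py <<'E'
import numpy as np, cv2
from scipy.spatial.transform import Rotation as R
from plant import *
def Q(q): return R.from_quat([q[1],q[2],q[3],q[0]])
def snap(name,fn):
    c=read_camera(name); cv2.imwrite('pics/'+fn+'.png',c['pixels'][:,:,::-1]); np.savez('pics/'+fn+'.npz',**{k:np.array(v) for k,v in c.items()}); return c
def load(fn): return dict(np.load('pics/'+fn+'.npz'))
def ray(c,u,v):
    K=np.array(c['intrinsics']); d=np.linalg.inv(K)@[u,v,1]; d=np.array([d[0],-d[1],-d[2]])
    return np.array(c['xyz']),Q(c['orientation']).apply(d)
def onz(c,u,v,z):
    o,d=ray(c,u,v); return o+d*(z-o[2])/d[2]
def proj(c,P):
    p=Q(c['orientation']).inv().apply(np.array(P)-np.array(c['xyz'])); p=p*np.array([1,-1,-1]); q=p@np.array(c['intrinsics']).T; return q[...,:2]/q[...,2:]
E
python3 - <<'E'
from h import *
s=sense(); print(s)
for n in ['scene','side','wrist']:
    c=snap(n,n+'0'); print({k:v for k,v in c.items() if k!='pixels'})
E
```

```text
pics
{'time': 0.0, 'joints': array([-1.24760281,  0.33286704, -0.06466894,  1.46095358,  0.02160205,
        1.34986961, -0.0884709 ]), 'qd': array([-0.00097922,  0.00119736,  0.00040454,  0.0007676 ,  0.00075726,
       -0.00063345, -0.00096055]), 'tau': array([ 5.65003902e-04, -6.25461173e+01,  4.93400835e-02, -3.91581059e+01,
        1.61732017e-02,  1.04894087e-02, -1.56532349e-05]), 'ee_pos': array([0.21173281, 0.58763425, 0.22051301]), 'orientation': array([-0.69607302,  0.69705767, -0.12169926,  0.12158229]), 'wrist_force': array([-0.36753301, -0.02611294, -0.58288217]), 'torque': array([-0.01509384,  0.00328368,  0.07314276]), 'width': 0.08543275942622082}
{'intrinsics': array([[505.85041873,   0.        , 319.048177  ],
       [  0.        , 505.85041873, 237.01558322],
       [  0.        ,   0.        ,   1.        ]]), 'xyz': array([ 1.00987254, -0.65479051,  0.69650574]), 'orientation': array([0.87196835, 0.41580649, 0.12148302, 0.22807461])}
{'intrinsics': array([[463.15700954,   0.        , 317.19045923],
       [  0.        , 463.15700954, 244.54925561],
       [  0.        ,   0.        ,   1.        ]]), 'xyz': array([ 0.53353858, -0.74512912,  0.93569488]), 'orientation': array([ 0.93834107,  0.34358441, -0.00947454, -0.03709472])}
{'intrinsics': array([[359.15756666,   0.        , 319.49525515],
       [  0.        , 359.15756666, 240.525518  ],
       [  0.        ,   0.        ,   1.        ]]), 'xyz': array([0.14444611, 0.6120318 , 0.3742742 ]), 'orientation': array([ 0.80964137, -0.11711383, -0.08109587,  0.56937568])}
```

View pics/scene0.png

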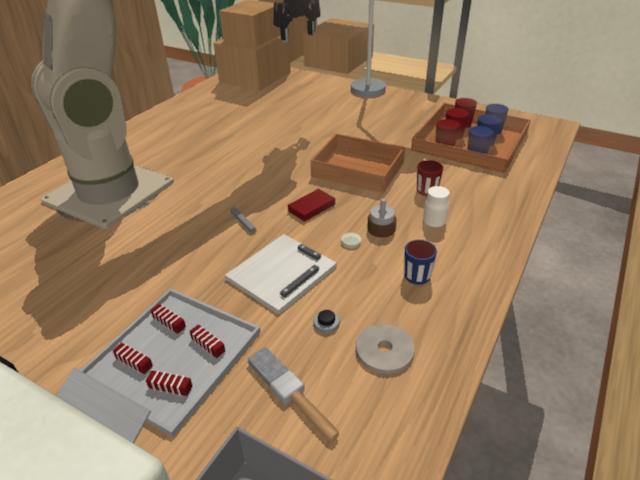

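View pics/side0.png

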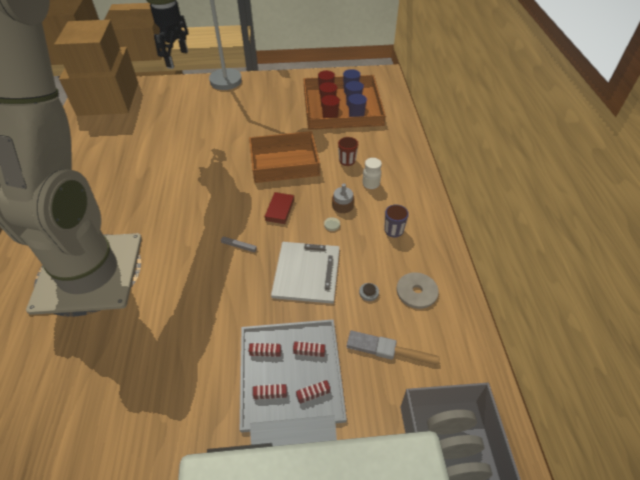

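View pics/wrist0.png

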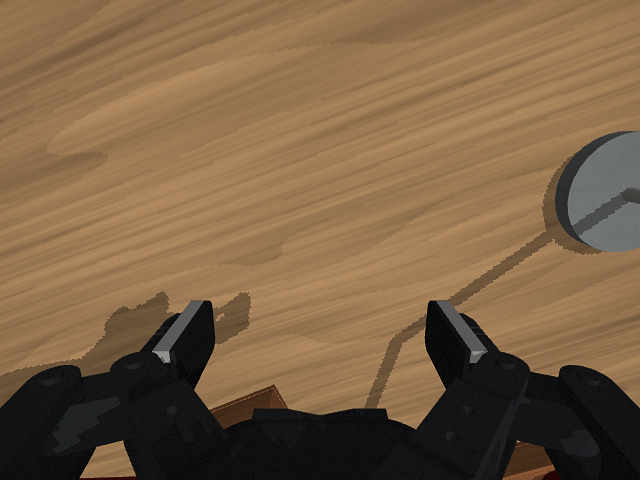

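Run:
```python
from h import *
import plant; print([n for n in dir(plant) if not n.startswith('_')])
try: print(tcp_to_tips)
except Exception as e: print(e)
s=sense();print(Q(s['orientation']).as_matrix().round(3))
```

```text
['MotionError', 'job_done', 'read_camera', 'sense', 'tcp_to_tips']
0.014
[[ 0.941 -0.     0.339]
 [-0.339 -0.001  0.941]
 [ 0.    -1.    -0.001]]
```

```bash
cat >> h.py <<'E'
def crop(c,x0,y0,x1,y1,k,fn,step=20):
    im=np.ascontiguousarray(c['pixels'][y0:y1,x0:x1,::-1]); im=cv2.resize(im,None,fx=k,fy=k,interpolation=cv2.INTER_CUBIC)
    for u in range((x0//step+1)*step,x1,step): cv2.line(im,((u-x0)*k,0),((u-x0)*k,6),(0,255,0),1); cv2.putText(im,str(u),((u-x0)*k-10,16),0,.35,(0,255,0),1)
    for v in range((y0//step+1)*step,y1,step): cv2.line(im,(0,(v-y0)*k),(6,(v-y0)*k),(0,255,0),1); cv2.putText(im,str(v),(8,(v-y0)*k+4),0,.35,(0,255,0),1)
    cv2.imwrite('pics/'+fn+'.png',im)
E
python3 - <<'E'
from h import *
c=load('scene0'); crop(c,220,140,420,290,4,'c1'); crop(c,60,280,260,430,4,'c2'); crop(c,220,230,420,380,4,'c5')
c=load('side0'); crop(c,210,120,410,270,4,'c3'); crop(c,220,210,420,360,4,'c4')
E
```

```text
(no output)
```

View pics/c1.png

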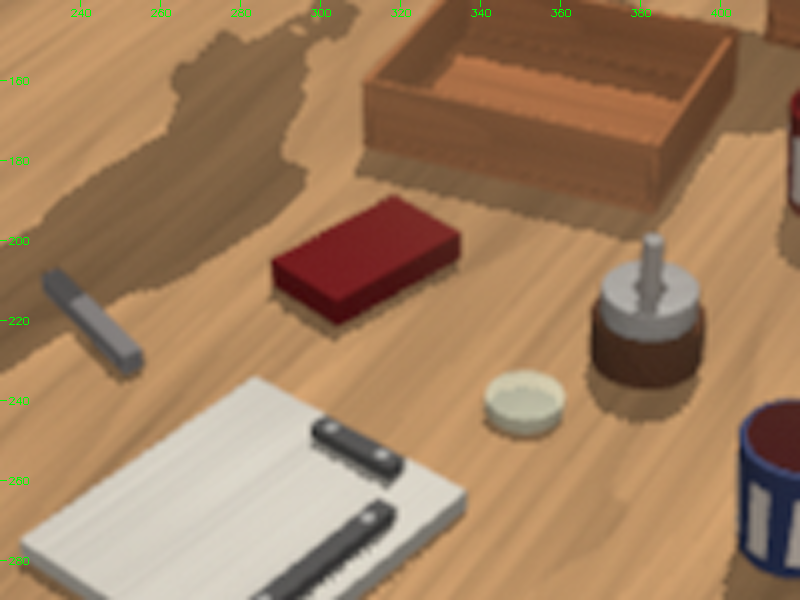

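View pics/c5.png

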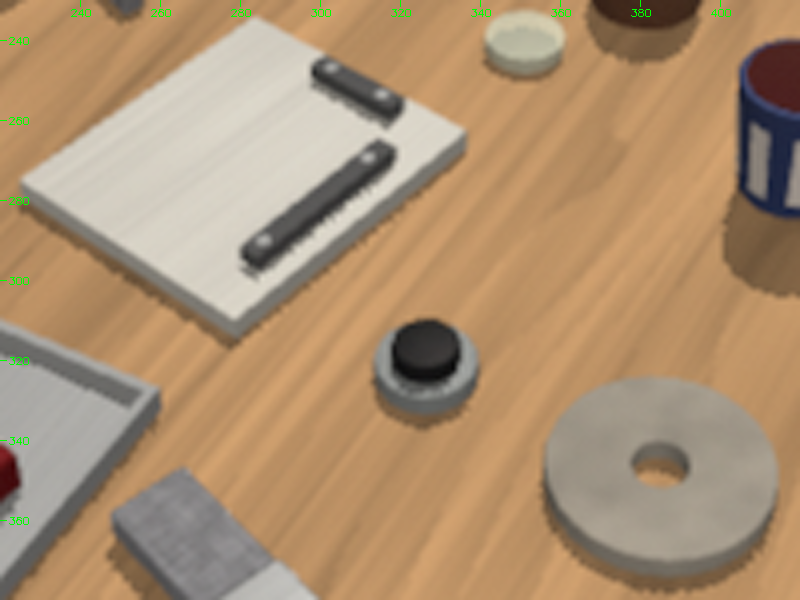

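View pics/c3.png

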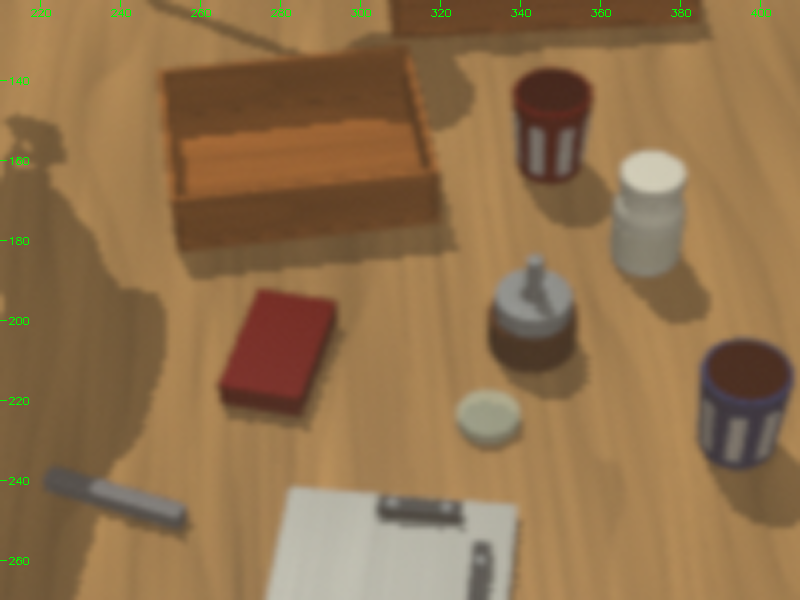

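View pics/c4.png

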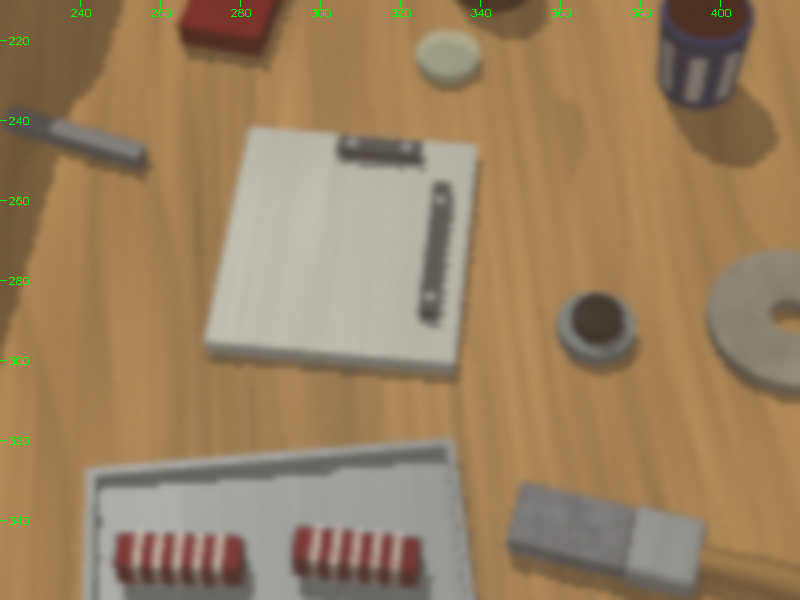

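```bash
cat >> h.py <<'E'
def tri(c1,p1,c2,p2):
    o1,d1=ray(c1,*p1);o2,d2=ray(c2,*p2)
    t=np.linalg.lstsq(np.stack([d1,-d2],1),o2-o1,rcond=None)[0]
    a=o1+d1*t[0];b=o2+d2*t[1]; return (a+b)/2,np.linalg.norm(a-b)
E
python3 - <<'E'
from h import *
np.set_printoptions(precision=4,suppress=True)
S=load('scene0');D=load('side0')
def both(n,ps,pd,z):
    a=np.array([onz(S,*p,z)[:2] for p in ps]);b=np.array([onz(D,*p,z)[:2] for p in pd]); print(n,'\n',np.hstack([a,b]) if len(a)==len(b) else (a,b),a.mean(0),b.mean(0))
    for a in (a,b):
        if len(a)==4:
            e=np.roll(a,-1,0)-a; print('  edges',np.linalg.norm(e,axis=1),np.degrees(np.arctan2(e[:,1],e[:,0])))
both('fix LF,RF,RN,LN',[(283.75,234),(336.75,263),(279,310.5),(225,275.7)],[(282.5,241.75),(339.5,246.5),(334,301.5),(271.25,295.5)],.012)
both('blank',[(288.25,206),(318.75,189),(335,198.75),(304,215)],[(265.5,216.25),(274.25,192.75),(294,195.5),(285,220.5)],.02)
both('ring',[(382.5,212.5)],[(343.75,194.25)],.048)
both('pin',[(383.2,199.5)],[(344,184.75)],.08)
print('btn',tri(S,(326.5,315.75),D,(369.5,289.5)))
both('tote',[(311.25,160.75),(385,176.75),(404.5,147.5)],[(253.75,170),(320,163.75),(312,132),(250,138.25)],.05)
# bars
for n,c in (('S',S),('D',D)):
    im=cv2.cvtColor(c['pixels'],cv2.COLOR_RGB2HSV); m=(((im[...,0]<8)|(im[...,0]>170))&(im[...,1]>120)).astype(np.uint8)*255
    if n=='S': m[:300]=0; m[410:]=0; m[:,260:]=0
    else: m[:335]=0;m[410:]=0;m[:,350:]=0;m[:,:240]=0
    m=cv2.morphologyEx(m,cv2.MORPH_CLOSE,np.ones((9,9)))
    cs,_=cv2.findContours(m,cv2.RETR_EXTERNAL,cv2.CHAIN_APPROX_SIMPLE)
    for k in cs:
        if cv2.contourArea(k)<100: continue
        r=cv2.minAreaRect(k); b=cv2.boxPoints(r)
        if r[1][0]>r[1][1]: pass
        d=b-np.array(r[0]); e=[(b[i]+b[(i+1)%4])/2 for i in range(4)]
        L=[np.linalg.norm(b[i]-b[(i+1)%4]) for i in range(4)]; i=int(np.argmin(L)); p,q=e[i],e[(i+2)%4]
        P=onz(c,*p,.017);Qq=onz(c,*q,.017); v=Qq-P
        print(n,r[0],onz(c,*r[0],.016)[:2],'len',np.linalg.norm(v),'ang',np.degrees(np.arctan2(v[1],v[0]))%180)
E
```

```text
fix LF,RF,RN,LN 
 [[ 0.4966  0.0515  0.4958  0.051 ]
 [ 0.6438  0.0229  0.6432  0.0225]
 [ 0.6129 -0.1432  0.6121 -0.1452]
 [ 0.4666 -0.1165  0.4642 -0.1161]] [ 0.555  -0.0463] [ 0.5538 -0.047 ]
  edges [0.1499 0.1689 0.1487 0.1707] [ -11.0163 -100.5299  169.6694   79.8654]
  edges [0.1501 0.1706 0.1507 0.1701] [ -10.9604 -100.5168  168.8595   79.3082]
blank 
 [[0.4545 0.1365 0.4523 0.1398]
 [0.4813 0.2319 0.4777 0.2308]
 [0.5361 0.2137 0.5336 0.2148]
 [0.5052 0.1235 0.505  0.1194]] [0.4942 0.1764] [0.4922 0.1762]
  edges [0.0991 0.0577 0.0954 0.0523] [  74.3017  -18.3749 -108.9114  165.6551]
  edges [0.0945 0.0581 0.0995 0.0565] [  74.4247  -16.0548 -106.6929  158.8542]
ring 
 [[0.672  0.1799 0.6708 0.1788]] [0.672  0.1799] [0.6708 0.1788]
pin 
 [[0.6704 0.1827 0.6707 0.1824]] [0.6704 0.1827] [0.6707 0.1824]
btn (array([ 0.6997, -0.1213,  0.0202]), np.float64(0.003753427670187317))
tote 
 (array([[0.4234, 0.2958],
       [0.6182, 0.313 ],
       [0.6042, 0.4677]]), array([[0.4218, 0.2996],
       [0.6156, 0.3109],
       [0.6028, 0.4663],
       [0.4083, 0.451 ]])) [0.5486 0.3589] [0.5121 0.382 ]
  edges [0.1942 0.1559 0.1951 0.152 ] [   3.3556   94.719  -175.515   -84.9199]
S (149.67291259765625, 372.62347412109375) [ 0.5059 -0.3623] len 0.16630651820651357 ang 1.05179751437778
S (187.97947692871094, 329.22540283203125) [ 0.4986 -0.2613] len 0.17949843972722906 ang 174.64356652009755
D (269.3946838378906, 389.97283935546875) [ 0.4579 -0.3518] len 0.06426479143765579 ang 179.54716935237846
D (312.654541015625, 389.94647216796875) [ 0.5466 -0.3588] len 0.0650418299876532 ang 15.215973745436486
D (264.5, 348.0) [ 0.4481 -0.2556] len 0.06348328510141274 ang 175.40290516182245
D (308.6105041503906, 347.5081787109375) [ 0.5445 -0.2622] len 0.06434583588327292 ang 170.74158279432967
```

View pics/c2.png

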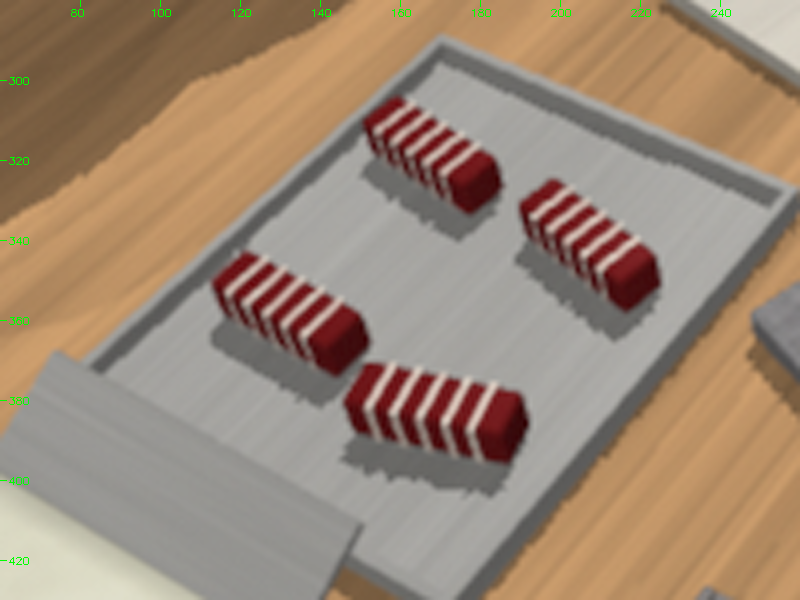

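```bash
cat >> h.py <<'E'
np.set_printoptions(precision=4,suppress=True)
def plan(P,yaw):
    s=sense(); A=Q(s['orientation']); 
    best=None
    c,sn=np.cos(np.radians(yaw)),np.sin(np.radians(yaw))
    T=np.array([[sn,0,c],[-c,0,sn],[0,-1,0]]); T=R.from_matrix(T)
    t=A.inv().apply(np.array(P)-s['ee_pos']); r=(A.inv()*T).as_rotvec(degrees=True)
    z=A.apply([0,0,1]); print('t',round(s['time'],2),'pos',s['ee_pos'],'yaw %.1f'%np.degrees(np.arctan2(z[1],z[0])),'F',s['wrist_force'].round(1),'w %.4f'%s['width'],'j1,7',s['joints'][[0,6]].round(2)); print('  trans',t.round(4),'rot',r.round(1))
E
python3 - <<'E'
from h import *
plan([0.493,.176,.18],-16.5); plan([0.493,.176,.18],163.5)
E
```

```text
t 0.15 pos [0.2117 0.5877 0.2207] yaw 70.2 F [ 0.2 -0.4  0.5] w 0.0853 j1,7 [-1.25 -0.09]
  trans [ 0.4042  0.041  -0.292 ] rot [ 0.1 86.7  0. ]
t 0.15 pos [0.2117 0.5877 0.2207] yaw 70.2 F [ 0.2 -0.4  0.5] w 0.0853 j1,7 [-1.25 -0.09]
  trans [ 0.4042  0.041  -0.292 ] rot [  0.1 -93.3  -0.1]
```

arm_command(translation=[[0.032, 0.003, -0.024], [0.065, 0.006, -0.047], [0.097, 0.009, -0.07], [0.13, 0.012, -0.094], [0.162, 0.015, -0.117]], rot=[[0, 7, 0], [0, 14, 0], [0, 21, 0], [0, 28, 0], [0, 35, 0]])

```text
time: 0.57
ee_pos: [0.3254, 0.421, 0.206]
orientation: [-0.627, 0.627, -0.327, 0.327]
wrist_force: [0.7, 0.8, 0.8]
width: 0.0852
```

```bash
python3 -c "
from h import *
plan([0.493,.176,.18],-16.5)"
```

```text
t 0.57 pos [0.3254 0.421  0.206 ] yaw 34.8 F [0.7 0.8 0.8] w 0.0852 j1,7 [-1.09 -0.38]
  trans [ 0.2969  0.026  -0.0024] rot [ 0.  51.3  0. ]
```

arm_command(translation=[[0.037, 0.003, 0], [0.074, 0.006, 0], [0.111, 0.009, -0.001], [0.148, 0.012, -0.002], [0.185, 0.015, -0.002]], rot=[[0, 7, 0], [0, 14, 0], [0, 21, 0], [0, 28, 0], [0, 35, 0]])

```text
time: 0.98
ee_pos: [0.4301, 0.2689, 0.1912]
orientation: [0.499, -0.499, 0.501, -0.501]
wrist_force: [1.6, 0.7, -0.7]
width: 0.0852
```

```bash
python3 -c "
from h import *
plan([0.493,.176,.18],-16.5)"
```

```text
t 0.98 pos [0.4301 0.2689 0.1912] yaw -0.2 F [ 1.6  0.7 -0.7] w 0.0852 j1,7 [-0.91 -0.63]
  trans [0.0927 0.0112 0.0632] rot [ 0.  16.3 -0. ]
```

arm_command(translation=[[0.03, 0.004, 0.02], [0.062, 0.008, 0.042], [0.093, 0.011, 0.063], [0.093, 0.011, 0.063], [0.093, 0.011, 0.063]], rot=[[0, 7, 0], [0, 14, 0], [0, 16.3, 0], [0, 16.3, 0], [0, 16.3, 0]])

```text
time: 1.4
ee_pos: [0.4936, 0.1756, 0.18]
orientation: [-0.423, 0.424, -0.566, 0.566]
wrist_force: [-1.3, 0.5, 0.1]
width: 0.0854
```

```bash
python3 -c "
from h import *
plan([0.493,.176,.18],-16.5)
snap('wrist','w1');snap('scene','s1')"
```

```text
t 1.4 pos [0.4936 0.1756 0.18  ] yaw -16.4 F [-1.3  0.5  0.1] w 0.0854 j1,7 [-0.79 -0.67]
  trans [-0.0002 -0.     -0.0007] rot [0.  0.1 0. ]
```

View pics/w1.png

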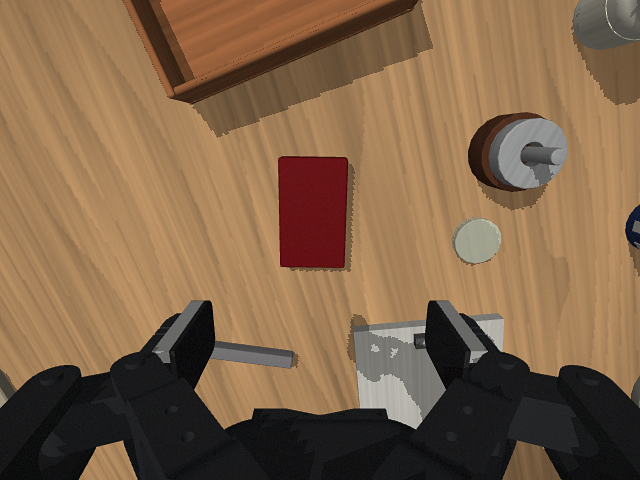

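Run:
```python
from h import *
W=load('w1'); print(W['xyz'],proj(W,[[.4936,.1756,.02],[.4936,.1756,.18]]))
im=cv2.cvtColor(W['pixels'],cv2.COLOR_RGB2HSV); m=(((im[...,0]<8)|(im[...,0]>170))&(im[...,1]>150)).astype(np.uint8)*255
m[:150]=0;m[290:]=0;m[:,:270]=0;m[:,370:]=0
cs,_=cv2.findContours(m,cv2.RETR_EXTERNAL,cv2.CHAIN_APPROX_SIMPLE); k=max(cs,key=cv2.contourArea)
b=cv2.boxPoints(cv2.minAreaRect(k)); print(b)
P=np.array([onz(W,*p,.02)[:2] for p in b]); e=np.roll(P,-1,0)-P
print(P,P.mean(0),np.linalg.norm(e,axis=1),np.degrees(np.arctan2(e[:,1],e[:,0])))
```

```text
[0.514  0.2443 0.3336] [[319.2981 217.9814]
 [319.0473 294.5181]]
[[278. 156.]
 [347. 156.]
 [347. 267.]
 [278. 267.]]
[[0.4751 0.2373]
 [0.5314 0.2208]
 [0.5052 0.1235]
 [0.4436 0.1416]] [0.4888 0.1808] [0.0587 0.1008 0.0642 0.1008] [ -16.3379 -105.0951  163.6659   71.7857]
```

arm_command(translation=[[0, 0.032, -0.002], [0, 0.064, -0.004], [0, 0.096, -0.004], [0, 0.128, -0.004], [0, 0.15, -0.004]], rot=[[0, 0, 0], [0, 0, 0], [0, 0, 0], [0, 0, 0], [0, 0, 0]])

```text
time: 1.92
ee_pos: [0.4869, 0.1803, 0.0277]
orientation: [0.425, -0.427, 0.565, -0.564]
wrist_force: [-0.1, 0.2, 0.3]
width: 0.0854
```

```bash
python3 -c "
from h import *
plan([0.490,.177,.022],-16.5)
c=snap('scene','s2');crop(c,240,150,390,250,5,'c6')
s=sense()
for p in proj(c,[s['ee_pos'],s['ee_pos']-[0,0,.014]]):print(p)"
```

```text
t 1.92 pos [0.4869 0.1803 0.0277] yaw -15.9 F [-0.1  0.2  0.3] w 0.0854 j1,7 [-0.76 -0.6 ]
  trans [0.0023 0.0057 0.0039] rot [0.1 0.6 0.1]
[308.948  198.6597]
[309.1529 203.5538]
```

View pics/c6.png

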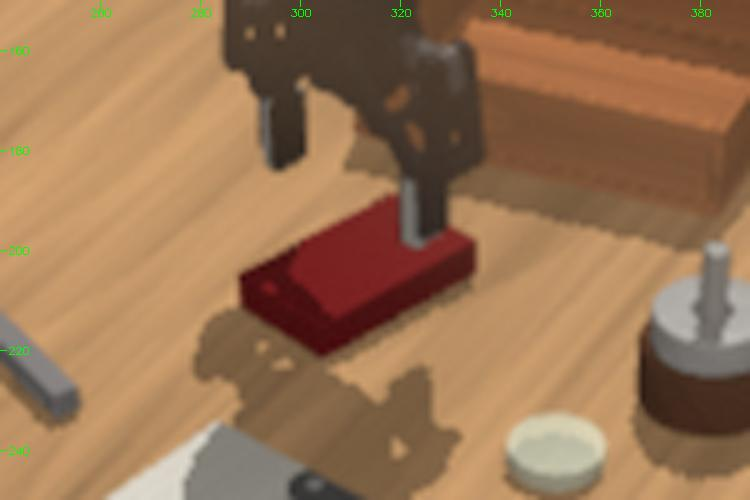

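```bash
python3 -c "
from h import *
c=load('s2');s=sense();z=Q(s['orientation']).apply([0,0,1]);x=Q(s['orientation']).apply([1,0,0])
for h in (.0,.01,.02,.03,.04,.05):
  print(h,[proj(c,s['ee_pos']*[1,1,0]+sg*.0427*z*[1,1,0]+[0,0,h]) for sg in (-1,1)])
print(s['time'],s['ee_pos'])"
```

```text
0.0 [array([297.2537, 200.1011]), array([321.8521, 214.5426])]
0.01 [array([297.0505, 196.683 ]), array([321.7715, 211.0597])]
0.02 [array([296.8453, 193.2299]), array([321.6899, 207.5396])]
0.03 [array([296.6379, 189.7411]), array([321.6075, 203.9817])]
0.04 [array([296.4284, 186.2161]), array([321.5242, 200.3852])]
0.05 [array([296.2167, 182.6543]), array([321.4399, 196.7497])]
1.9667 [0.485  0.1795 0.0245]
```

arm_command(translation=[[0, 0, 0], [0, 0, 0]], rot=[[0, 0, 0], [0, 0, 0]])

```text
time: 2.13
ee_pos: [0.4892, 0.1801, 0.0313]
orientation: [0.426, -0.425, 0.565, -0.565]
wrist_force: [1.3, -0.3, -0.3]
width: 0.0855
```

```bash
python3 -c "
from h import *
plan([0.490,.177,.022],-16.5)
c=snap('scene','s3');crop(c,240,150,390,250,5,'c6');plan([0.490,.177,.022],-16.5)
d=snap('side','d3');crop(d,230,150,330,230,7,'c7')"
```

```text
t 2.13 pos [0.4892 0.1801 0.0313] yaw -16.0 F [ 1.3 -0.3 -0.3] w 0.0855 j1,7 [-0.76 -0.6 ]
  trans [0.0028 0.0093 0.0017] rot [-0.   0.5 -0. ]
t 2.18 pos [0.4898 0.1802 0.032 ] yaw -16.0 F [-0.7 -0.2  0.5] w 0.0855 j1,7 [-0.76 -0.6 ]
  trans [0.003  0.01   0.0011] rot [-0.1  0.5 -0.1]
```

View pics/c6.png

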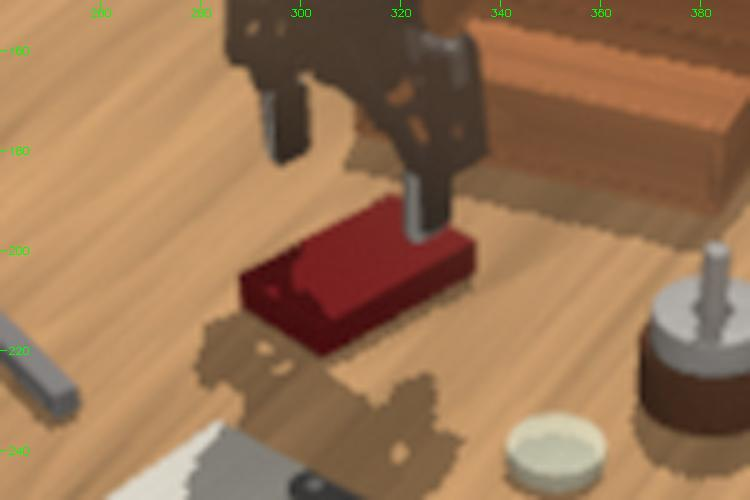

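View pics/c7.png

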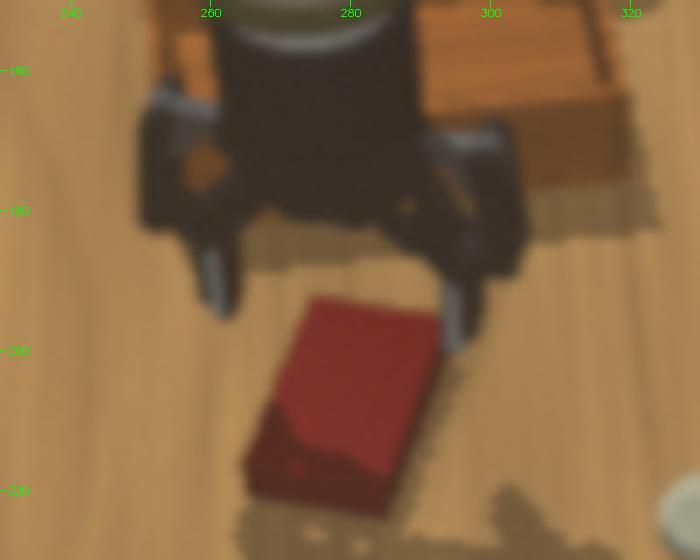

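```bash
python3 -c "
from h import *
c=load('s3');d=load('d3')
print(tri(c,(324.5,198),d,(295,199.5)),tri(c,(296.5,182),d,(262,195)))
plan([0.490,.177,.022],-16.5)"
```

```text
(array([0.5355, 0.1656, 0.0513]), np.float64(0.0007013890371826191)) (array([0.4461, 0.1892, 0.0534]), np.float64(0.0002150667636902331))
t 2.23 pos [0.49   0.1801 0.0322] yaw -16.1 F [ 0.  -0.2  0.5] w 0.0855 j1,7 [-0.76 -0.6 ]
  trans [0.003  0.0102 0.0008] rot [-0.1  0.4 -0.1]
```

```bash
python3 -c "
from h import *
W=load('w1'); R0=Q(W['orientation'])
# tool frame at that time
A=R.from_quat([0.424,-0.566,0.566,-0.423]) 
E=np.array([.4936,.1756,.18])
for u,v in ((190,302),(212,302),(450,302),(428,302),(155,355),(182,358)):
  o,d=ray(W,u,v); ot=A.inv().apply(o-E); dt=A.inv().apply(d)
  t=(np.sign(dt[2])*.0427-ot[2])/dt[2]; print((u,v),ot+dt*t)
"
python3 - <<'E'
import sys; sys.path.insert(0,'.')
import os; os.chdir('.')
from h import *
c=load('w1'); crop(c,120,270,320,420,4,'c8')
E
```

```text
(190, 302) [-0.0184 -0.0454 -0.0427]
(212, 302) [-0.0075 -0.0231 -0.0427]
(450, 302) [-0.0193 -0.0471  0.0427]
(428, 302) [-0.0087 -0.0255  0.0427]
(155, 355) [-0.0164 -0.0723 -0.0427]
(182, 358) [-0.0047 -0.0566 -0.0427]
```

View pics/c8.png

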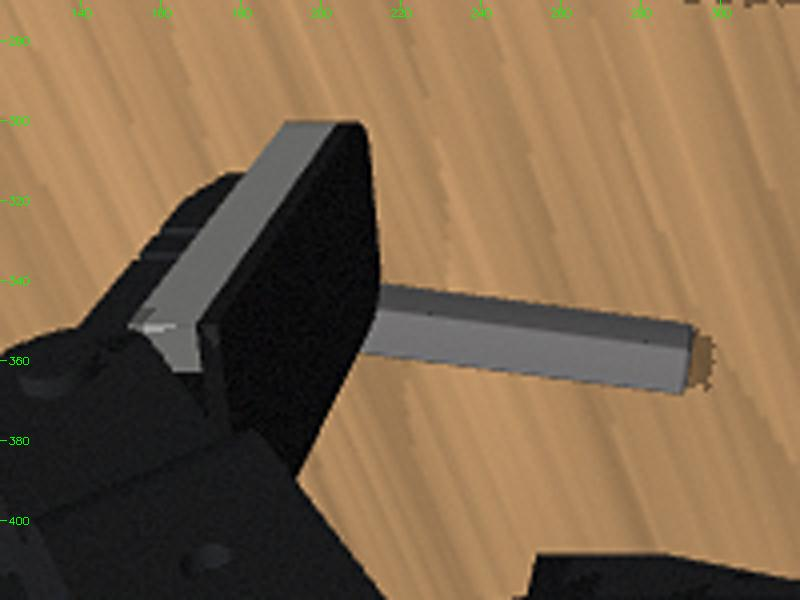

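arm_command(translation=[[0.001, 0.006, 0.001], [0.002, 0.012, 0.001], [0.003, 0.015, 0.001], [0.003, 0.015, 0.001], [0.003, 0.015, 0.001]], rot=[[0, 0, 0], [0, 0, 0], [0, 0, 0], [0, 0, 0], [0, 0, 0]])

```text
time: 2.65
ee_pos: [0.489, 0.1757, 0.0151]
orientation: [0.425, -0.425, 0.565, -0.565]
wrist_force: [-0.2, 0.1, -1.1]
width: 0.0851
```

```bash
python3 -c "
from h import *
plan([0.490,.177,.015],-16.5)
c=snap('scene','s4');crop(c,260,150,360,230,7,'c6');plan([0.490,.177,.015],-16.5)
d=snap('side','d4');crop(d,230,150,330,230,7,'c7')"
```

```text
t 2.65 pos [0.489  0.1757 0.0151] yaw -16.1 F [-0.2  0.1 -1.1] w 0.0851 j1,7 [-0.75 -0.59]
  trans [-0.0016  0.0001  0.0006] rot [0.  0.4 0. ]
t 2.7 pos [0.4892 0.1758 0.0153] yaw -16.1 F [ 0.8 -0.6  0.5] w 0.0858 j1,7 [-0.75 -0.59]
  trans [-0.0014  0.0003  0.0005] rot [ 0.   0.4 -0. ]
```

View pics/c6.png

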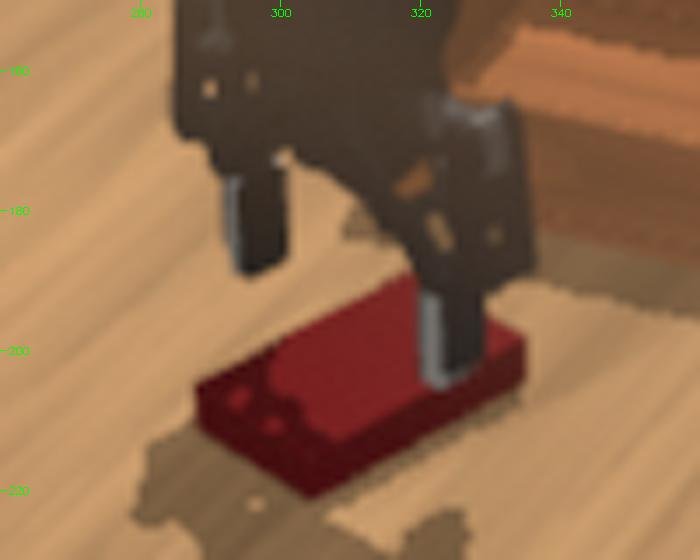

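View pics/c7.png

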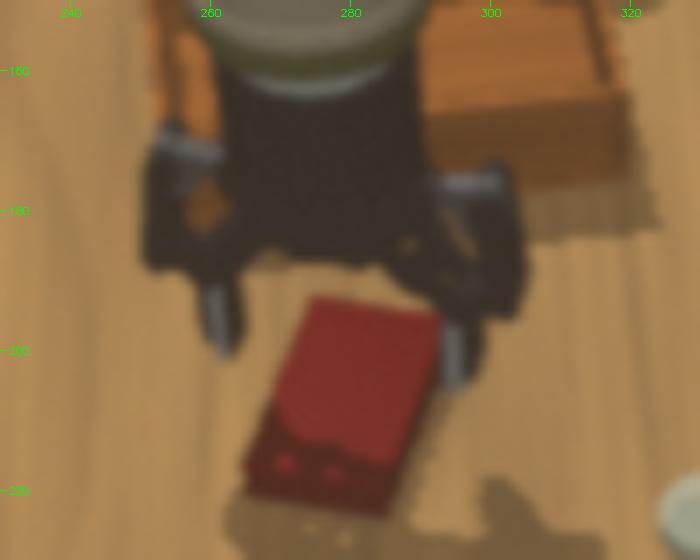

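arm_command(translation=[[0, 0.005, 0], [0, 0.01, 0], [0, 0.014, 0], [0, 0.018, 0], [0, 0.018, 0]], rot=[[0, 0.4, 0], [0, 0.4, 0], [0, 0.4, 0], [0, 0.4, 0], [0, 0.4, 0]])

```text
time: 3.17
ee_pos: [0.4885, 0.1756, -0.0037]
orientation: [0.423, -0.424, 0.567, -0.567]
wrist_force: [0.2, 0.6, 0.2]
width: 0.0852
```

```bash
python3 -c "
from h import *
c=snap('scene','s4');crop(c,260,150,360,230,7,'c6');plan([0.490,.177,-.005],-16.5)
d=snap('side','d4');crop(d,230,150,330,230,7,'c7')"
```

```text
t 3.22 pos [ 0.4887  0.1757 -0.0033] yaw -16.5 F [-0.2 -0.6  0.6] w 0.0855 j1,7 [-0.74 -0.58]
  trans [-0.0016  0.0017  0.0008] rot [ 0. -0.  0.]
```

View pics/c6.png

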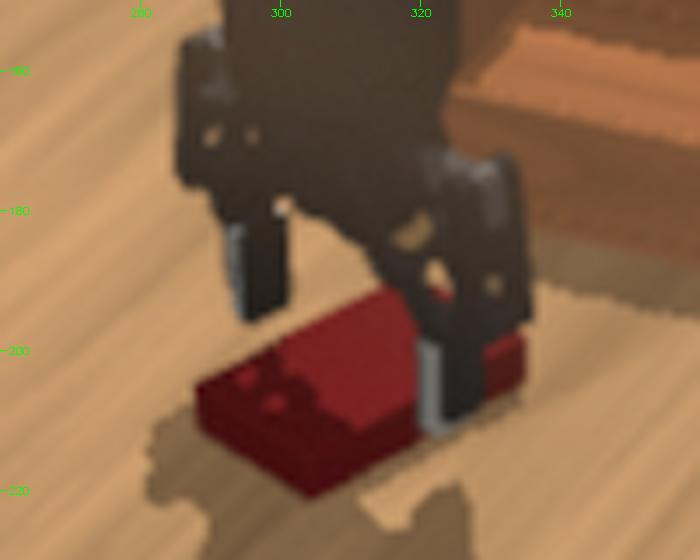

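View pics/c7.png

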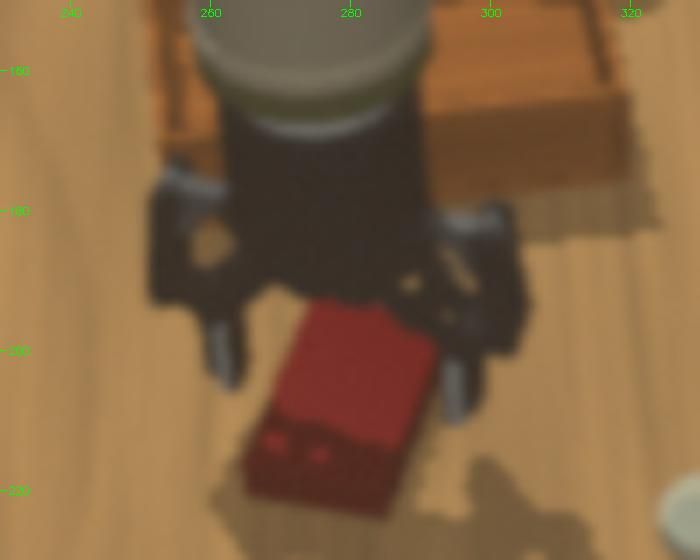

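arm_command(translation=[[0, 0, 0], [0, 0, 0], [0, 0, 0], [0, 0, 0], [0, 0, 0]], rot=[[0, 0, 0], [0, 0, 0], [0, 0, 0], [0, 0, 0], [0, 0, 0]], hand=0.05, newtons=50)

```text
time: 3.68
ee_pos: [0.4892, 0.176, -0.0021]
orientation: [0.423, -0.423, 0.567, -0.566]
wrist_force: [-2.6, -0.6, 7.0]
width: 0.0584
```

```bash
python3 -c "
from h import *
c=snap('scene','s4');crop(c,260,150,360,230,7,'c6');plan([0.490,.177,-.005],-16.5)"
```

```text
t 3.73 pos [ 0.4892  0.176  -0.0021] yaw -16.5 F [-2.7 -0.7  7.1] w 0.0586 j1,7 [-0.74 -0.58]
  trans [-0.0012  0.0029  0.0005] rot [ 0. -0. -0.]
```

View pics/c6.png

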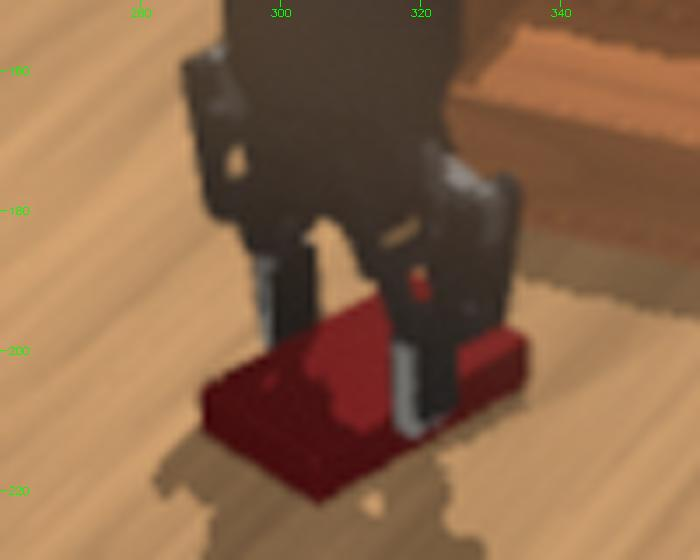

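arm_command(translation=[[0, -0.005, 0], [0, -0.012, 0], [0, -0.022, 0], [0, -0.032, 0], [0, -0.04, 0]], rot=[[0, 0, 0], [0, 0, 0], [0, 0, 0], [0, 0, 0], [0, 0, 0]])

```text
time: 4.15
ee_pos: [0.4896, 0.176, 0.0389]
orientation: [-0.423, 0.423, -0.567, 0.567]
wrist_force: [-0.2, -0.3, -2.2]
width: 0.0583
```

```bash
python3 -c "
from h import *
c=snap('scene','s4');crop(c,260,150,360,230,7,'c6');plan([0.554,-.044,.05],-10.6)
d=snap('side','d4');crop(d,230,150,330,230,7,'c7')"
```

```text
t 4.2 pos [0.4904 0.1764 0.0402] yaw -16.5 F [ 1.9  0.4 -1.1] w 0.0584 j1,7 [-0.76 -0.61]
  trans [ 0.1932 -0.01    0.1236] rot [-0.1 -5.9 -0.1]
```

View pics/c6.png

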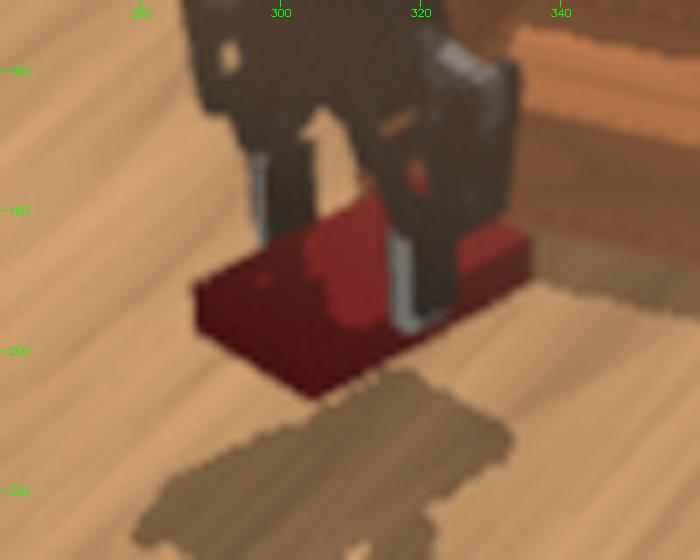

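View pics/c7.png

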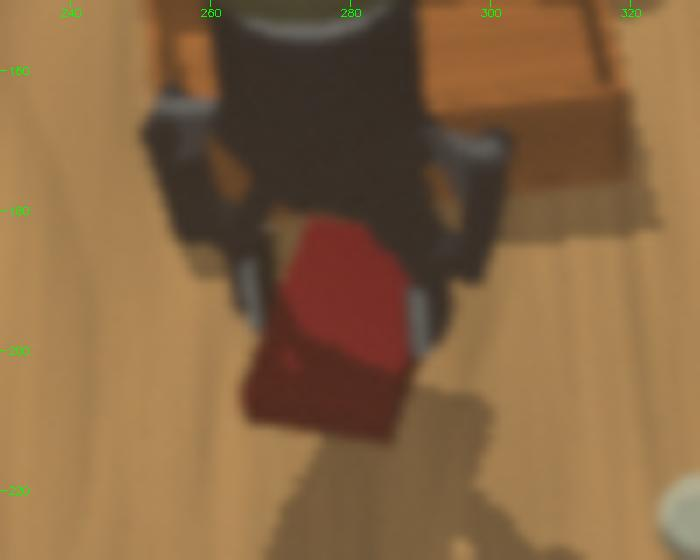

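arm_command(translation=[[0.01, 0, 0.007], [0.03, 0, 0.019], [0.055, 0, 0.035], [0.08, 0, 0.051], [0.105, 0, 0.067]], rot=[[0, -1, 0], [0, -2, 0], [0, -3, 0], [0, -4, 0], [0, -5, 0]])

```text
time: 4.67
ee_pos: [0.5236, 0.0551, 0.0372]
orientation: [0.448, -0.448, 0.547, -0.547]
wrist_force: [0.8, 0.6, -3.1]
width: 0.0581
```

```bash
python3 -c "
from h import *
plan([0.5553,-.0418,.04],-10.6)"
```

```text
t 4.67 pos [0.5236 0.0551 0.0372] yaw -11.4 F [ 0.8  0.6 -3.1] w 0.0581 j1,7 [-0.56 -0.26]
  trans [ 0.0887 -0.0028  0.0502] rot [ 0.  -0.8 -0. ]
```

arm_command(translation=[[0.022, 0, 0.012], [0.044, -0.001, 0.025], [0.066, -0.002, 0.037], [0.082, -0.002, 0.046], [0.088, -0.002, 0.049]], rot=[[0, -0.4, 0], [0, -0.8, 0], [0, -0.8, 0], [0, -0.8, 0], [0, -0.8, 0]])

```text
time: 5.08
ee_pos: [0.5544, -0.0434, 0.0394]
orientation: [-0.45, 0.45, -0.545, 0.546]
wrist_force: [-0.8, -0.6, -1.8]
width: 0.0584
```

```bash
python3 -c "
from h import *
plan([0.5553,-.0418,.04],-10.6)
c=snap('scene','s5');crop(c,220,200,360,310,5,'c6');plan([0.5553,-.0418,.04],-10.6)
d=snap('side','d5');crop(d,260,200,360,310,5,'c7')"
```

```text
t 5.08 pos [ 0.5544 -0.0434  0.0394] yaw -10.9 F [-0.8 -0.6 -1.8] w 0.0584 j1,7 [-0.39 -0.03]
  trans [-0.0017 -0.0006  0.0006] rot [-0.  -0.3  0.1]
t 5.13 pos [ 0.5542 -0.0432  0.0392] yaw -10.9 F [-0.2 -1.3 -2.4] w 0.0584 j1,7 [-0.39 -0.03]
  trans [-0.0016 -0.0008  0.0008] rot [-0.  -0.3  0.1]
```

View pics/c6.png

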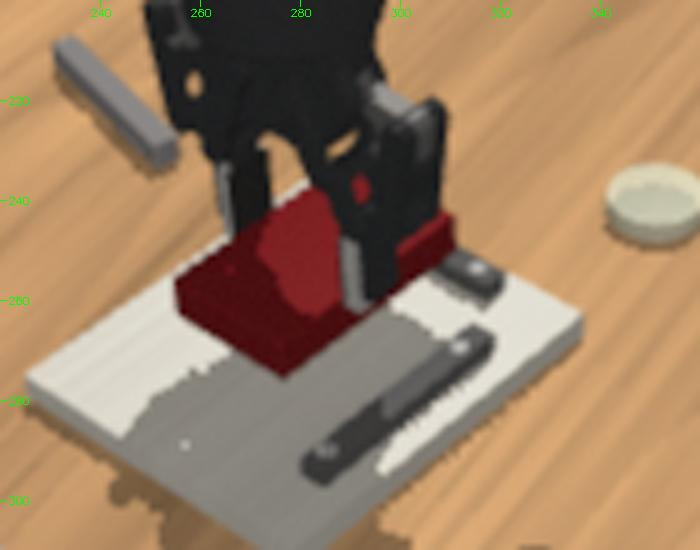

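View pics/c7.png

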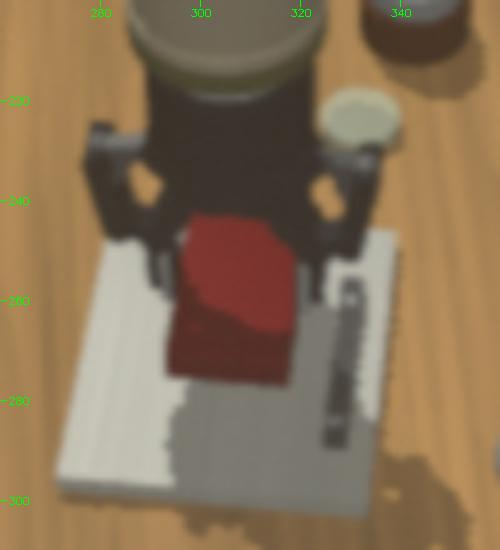

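arm_command(translation=[[0.002, 0.005, 0], [0.002, 0.011, 0], [0.002, 0.017, 0], [0.002, 0.021, 0], [0.002, 0.025, 0]], rot=[[0, 0, 0], [0, 0, 0], [0, 0, 0], [0, 0, 0], [0, 0, 0]])

```text
time: 5.6
ee_pos: [0.5532, -0.041, 0.0135]
orientation: [0.451, -0.452, 0.544, -0.544]
wrist_force: [0.2, -0.7, -2.4]
width: 0.0584
```

arm_command(translation=[[0, 0.001, 0], [0, 0.002, 0], [0, 0.003, 0], [0, 0.003, 0], [0, 0.003, 0]], rot=[[0, 0, 0], [0, 0, 0], [0, 0, 0], [0, 0, 0], [0, 0, 0]])

```text
time: 6.02
ee_pos: [0.5537, -0.0418, 0.0114]
orientation: [-0.451, 0.451, -0.544, 0.545]
wrist_force: [-0.6, -0.4, -2.8]
width: 0.0585
```

arm_command(translation=[[0, 0.001, 0], [0, 0.002, 0], [0, 0.002, 0]], rot=[[0, 0, 0], [0, 0, 0], [0, 0, 0]])

```text
time: 6.27
ee_pos: [0.5539, -0.0418, 0.01]
orientation: [0.451, -0.451, 0.545, -0.544]
wrist_force: [-3.6, 0.5, 5.9]
width: 0.0579
```

Contact (+6 N). Release gently.

arm_command(translation=[[0, 0, 0], [0, 0, 0], [0, 0, 0], [0, -0.01, 0], [0, -0.02, 0]], rot=[[0, 0, 0], [0, 0, 0], [0, 0, 0], [0, 0, 0], [0, 0, 0]], hand=0.0854)

```text
time: 6.68
ee_pos: [0.5533, -0.0419, 0.0297]
orientation: [0.451, -0.451, 0.545, -0.544]
wrist_force: [0.1, 0.7, -0.8]
width: 0.085
```

arm_command(translation=[[0, -0.02, 0], [0, -0.04, 0], [0, -0.06, 0], [0, -0.08, 0], [0, -0.1, 0]], rot=[[0, 0, 0], [0, 0, 0], [0, 0, 0], [0, 0, 0], [0, 0, 0]])

```text
time: 7.1
ee_pos: [0.5538, -0.042, 0.1316]
orientation: [-0.451, 0.451, -0.544, 0.545]
wrist_force: [0.0, 0.6, -0.6]
width: 0.0855
```

```bash
python3 -c "
from h import *
plan([0.5553,-.0418,.04],-10.6)
c=snap('wrist','w2');c=snap('side','d5');crop(c,260,200,380,310,5,'c7')"
```

```text
t 7.1 pos [ 0.5538 -0.042   0.1316] yaw -10.7 F [ 0.   0.6 -0.6] w 0.0855 j1,7 [-0.43 -0.08]
  trans [-0.0004  0.0916  0.0013] rot [-0.1 -0.1 -0. ]
```

View pics/w2.png

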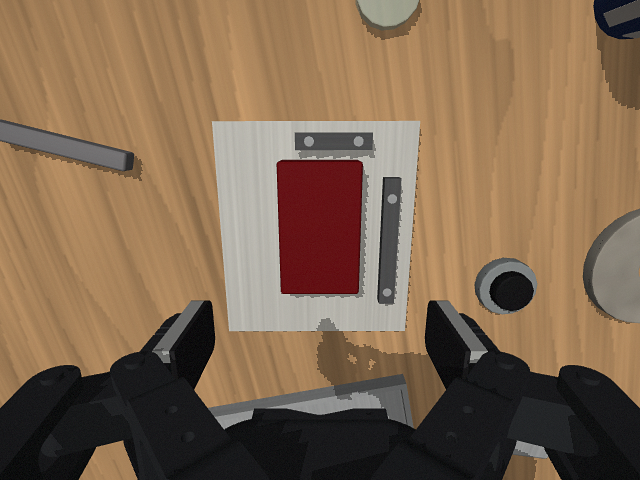

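View pics/c7.png

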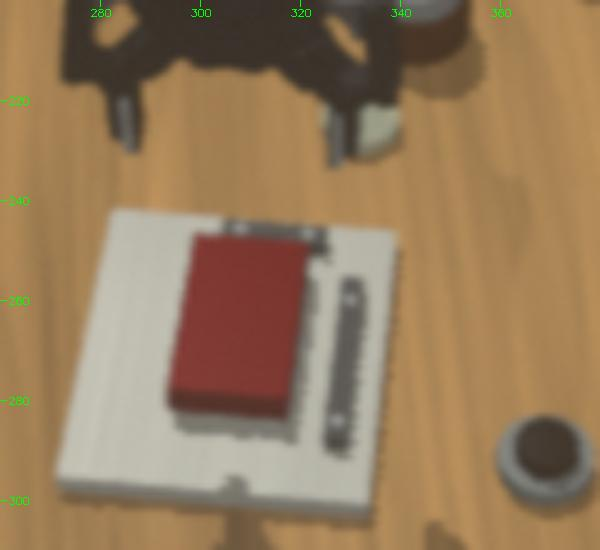

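```bash
cat >> h.py <<'E'
FIX=(np.array([.5544,-.0467]),np.radians(-10.7))
def tofix(P,F=None):
    F=F or FIX
    c,s=np.cos(F[1]),np.sin(F[1]); d=np.asarray(P)[...,:2]-F[0]; return np.stack([c*d[...,0]+s*d[...,1],-s*d[...,0]+c*d[...,1]],-1)
def fromfix(p):
    c,s=np.cos(FIX[1]),np.sin(FIX[1]); return FIX[0]+np.array([c*p[0]-s*p[1],s*p[0]+c*p[1]])
E
python3 -c "
from h import *
W=load('w2');crop(W,200,110,440,340,3,'c9')
P=np.array([onz(W,u,v,.012) for u,v in ((213,121.5),(420,121.5),(405.5,331.5),(230,331.5))]); print(P[:,:2],P.mean(0),tofix(P))
e=np.roll(P,-1,0)-P; print(np.linalg.norm(e,axis=1),np.degrees(np.arctan2(e[:,1],e[:,0])))
B=np.array([onz(W,u,v,.032) for u,v in ((277,160.5),(363,160.5),(358.5,294),(280.5,294))]);print(tofix(B))
print('rail long',tofix([onz(W,384,178,.021),onz(W,379,302,.021)]),'short',tofix([onz(W,295,150.5,.021),onz(W,373,150.5,.021)]))
"
```

```text
[[ 0.4935  0.0516]
 [ 0.6404  0.0238]
 [ 0.6097 -0.1444]
 [ 0.462  -0.1164]] [ 0.5514 -0.0464  0.012 ] [[-0.0781  0.0853]
 [ 0.0715  0.0852]
 [ 0.0725 -0.0857]
 [-0.0779 -0.0856]]
[0.1496 0.171  0.1504 0.1709] [ -10.7028 -100.3445  169.258    79.3831]
[[-0.0305  0.059 ]
 [ 0.0288  0.059 ]
 [ 0.0288 -0.0414]
 [-0.0312 -0.0414]]
rail long [[ 0.0459  0.0458]
 [ 0.0469 -0.0536]] short [[-0.0187  0.0653]
 [ 0.037   0.0653]]
```

View pics/c9.png

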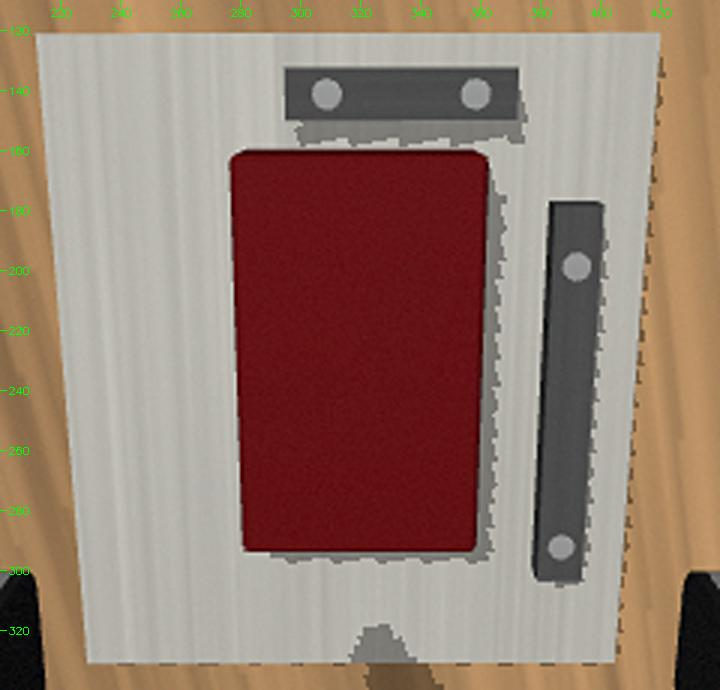

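arm_command(translation=[[0.02, 0, 0], [0.04, 0, 0], [0.06, 0, 0], [0.06, 0, 0], [0.06, 0, 0]], rot=[[0, 0, 0], [0, 0, 0], [0, 0, 0], [0, 0, 0], [0, 0, 0]], hand=0.0, newtons=20)

```text
time: 7.62
ee_pos: [0.5422, -0.1019, 0.1296]
orientation: [-0.451, 0.45, -0.545, 0.545]
wrist_force: [-0.1, 1.3, -0.1]
width: 0.0255
```

```bash
sed -i 's/FIX=(np.array(\[.5544,-.0467\])/FIX=(np.array([.5514,-.0464])/' h.py; python3 -c "
from h import *
plan([*fromfix([.002,-.072]),.05],-10.7)
W=snap('wrist','w3');crop(W,220,240,420,380,4,'c8')
c=snap('scene','s6');crop(c,200,180,320,280,6,'c6')
d=snap('side','d6');crop(d,250,200,370,300,6,'c7')
plan([*fromfix([.002,-.072]),.05],-10.7)"
```

```text
t 7.62 pos [ 0.5422 -0.1019  0.1296] yaw -10.9 F [-0.1  1.3 -0.1] w 0.0255 j1,7 [-0.35  0.03]
  trans [0.0157 0.0796 0.0008] rot [-0.  -0.2 -0. ]
t 7.77 pos [ 0.5427 -0.0997  0.1294] yaw -10.6 F [0.4 0.1 0.4] w 0.0020 j1,7 [-0.35  0.03]
  trans [0.0181 0.0794 0.0007] rot [-0.   0.1 -0. ]
```

View pics/c8.png

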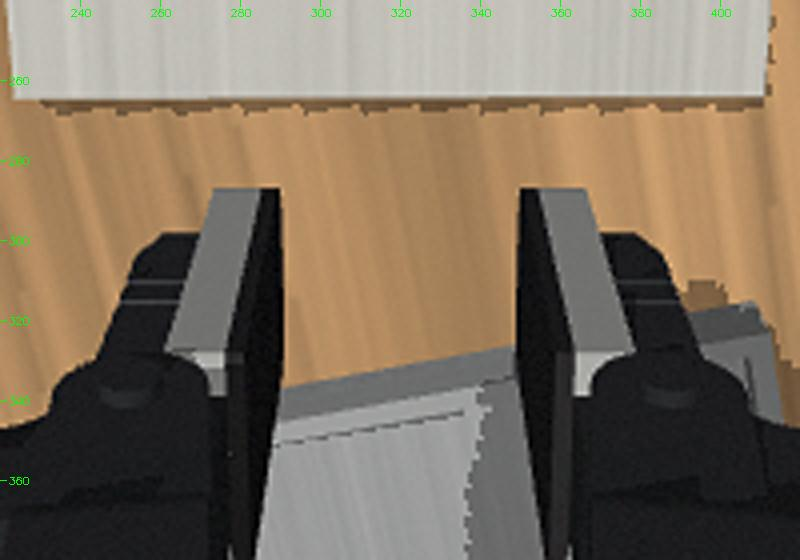

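View pics/c6.png

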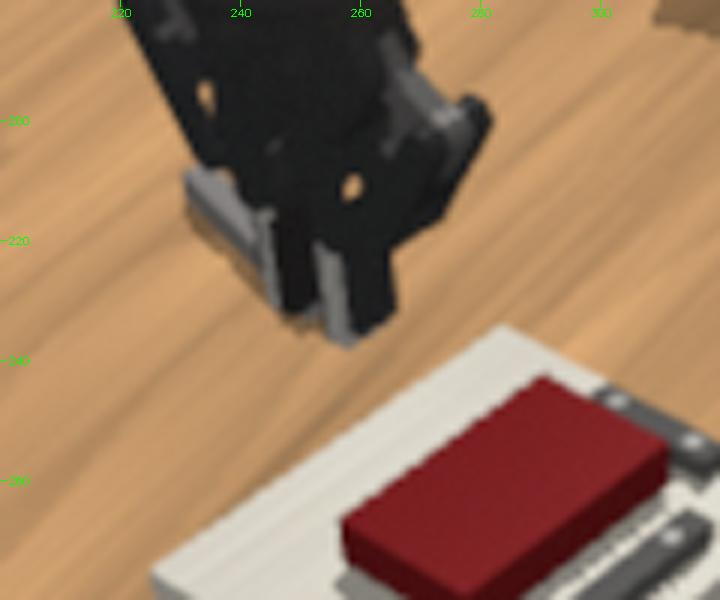

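View pics/c7.png

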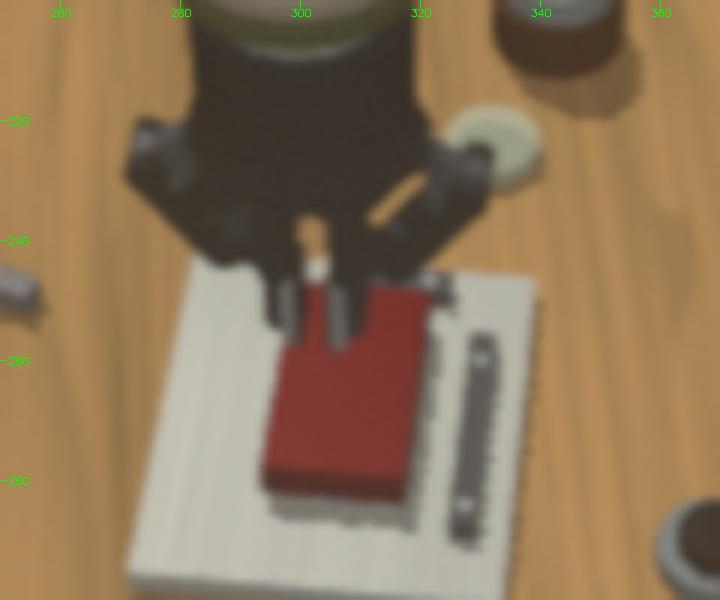

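```bash
python3 -c "
from h import *
c=snap('scene','s6');crop(c,200,180,320,280,6,'c6')
d=snap('side','d6');crop(d,250,200,370,300,6,'c7')
plan([*fromfix([.002,-.072]),.05],-10.7)"
```

```text
t 7.87 pos [ 0.5427 -0.0997  0.1293] yaw -10.6 F [ 0.7 -0.3  0.6] w 0.0001 j1,7 [-0.35  0.03]
  trans [0.018  0.0793 0.0007] rot [ 0.   0.1 -0. ]
```

View pics/c6.png

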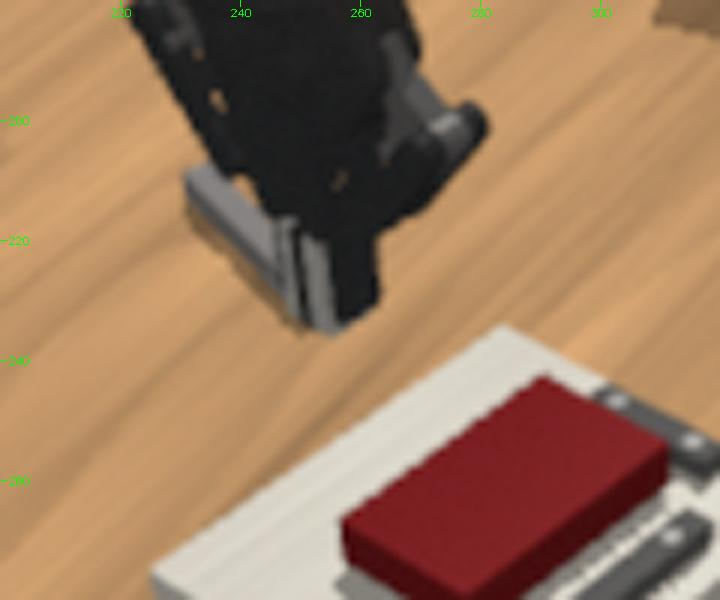

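View pics/c7.png

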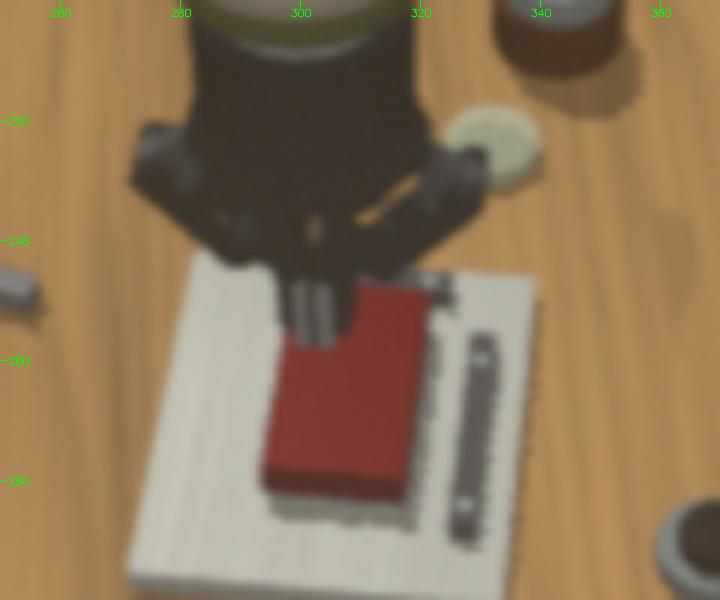

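```bash
python3 -c "
from h import *
print(tri(load('s6'),(252,234.2),load('d6'),(302.5,257)), tri(load('s6'),(251.5,217),load('d6'),(302.5,246.5)))"
```

```text
(array([ 0.5436, -0.1084,  0.1409]), np.float64(0.0007312259742455185)) (array([ 0.545 , -0.1066,  0.1768]), np.float64(0.002078044278788829))
```

arm_command(translation=[[0.01, 0.03, 0], [0.018, 0.06, 0.001], [0.018, 0.09, 0.001], [0.018, 0.112, 0.001], [0.018, 0.121, 0.001]], rot=[[0, 0, 0], [0, 0, 0], [0, 0, 0], [0, 0, 0], [0, 0, 0]])

```text
time: 8.28
ee_pos: [0.5382, -0.1178, 0.0052]
orientation: [0.45, -0.452, 0.545, -0.543]
wrist_force: [-0.4, 0.4, 0.5]
width: -0.0001
```

```bash
python3 -c "
from h import *
plan([*fromfix([.002,-.072]),.008],-10.7);print(tofix(sense()['ee_pos']))
d=snap('side','d6');crop(d,250,200,370,300,6,'c7')"
```

```text
t 8.28 pos [ 0.5382 -0.1178  0.0052] yaw -10.7 F [-0.4  0.4  0.5] w -0.0001 j1,7 [-0.27  0.15]
  trans [-0.0006 -0.0028  0.0017] rot [0.3 0.  0. ]
[ 0.0003 -0.0726]
```

View pics/c7.png

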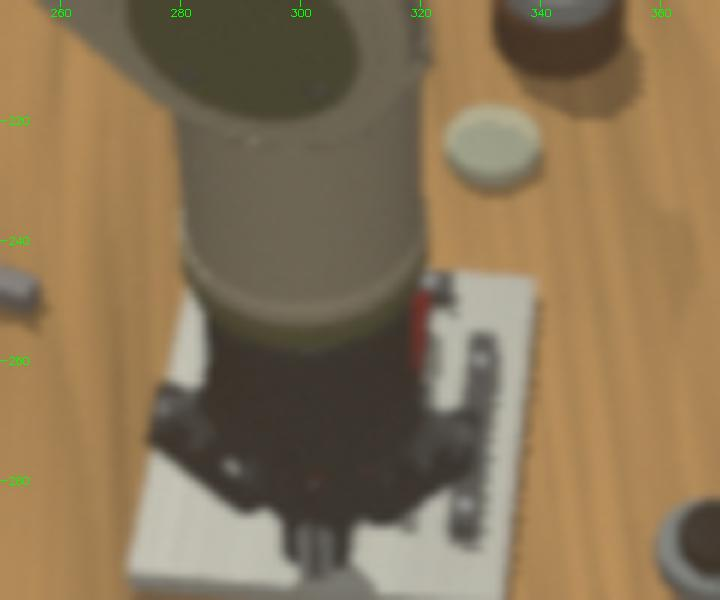

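arm_command(translation=[[-0.005, 0, 0.001], [-0.01, 0, 0.001], [-0.014, 0, 0.001], [-0.017, 0, 0.001], [-0.02, 0, 0.001]], rot=[[0, 0, 0], [0, 0, 0], [0, 0, 0], [0, 0, 0], [0, 0, 0]])

```text
time: 8.75
ee_pos: [0.5456, -0.0984, 0.0093]
orientation: [-0.452, 0.451, -0.544, 0.545]
wrist_force: [0.3, 0.5, 0.4]
width: -0.0002
```

arm_command(translation=[[-0.001, 0, 0], [-0.002, 0, 0], [-0.003, 0, 0], [-0.004, 0, 0], [-0.005, 0, 0]], rot=[[0, 0, 0], [0, 0, 0], [0, 0, 0], [0, 0, 0], [0, 0, 0]])

```text
time: 9.17
ee_pos: [0.5458, -0.095, 0.0085]
orientation: [-0.451, 0.451, -0.544, 0.545]
wrist_force: [-0.9, -5.1, 3.5]
width: -0.0002
```

arm_command(translation=[[-0.001, 0, 0], [-0.002, 0, 0], [-0.002, 0, 0]], rot=[[0, 0, 0], [0, 0, 0], [0, 0, 0]])

```text
time: 9.42
ee_pos: [0.5462, -0.0921, 0.0083]
orientation: [0.451, -0.451, 0.544, -0.544]
wrist_force: [0.4, -4.1, 2.6]
width: 0.0001
```

```bash
python3 -c "
from h import *
plan([*fromfix([.002,-.072]),.008],-10.7);print(tofix(sense()['ee_pos']))
d=snap('scene','s6');crop(d,220,210,340,310,6,'c7')
d=snap('wrist','w6')"
```

```text
t 9.42 pos [ 0.5462 -0.0921  0.0083] yaw -10.7 F [ 0.4 -4.1  2.6] w 0.0001 j1,7 [-0.31  0.09]
  trans [ 0.0261  0.0003 -0.0013] rot [-0. -0. -0.]
[ 0.0033 -0.0459]
```

View pics/c7.png

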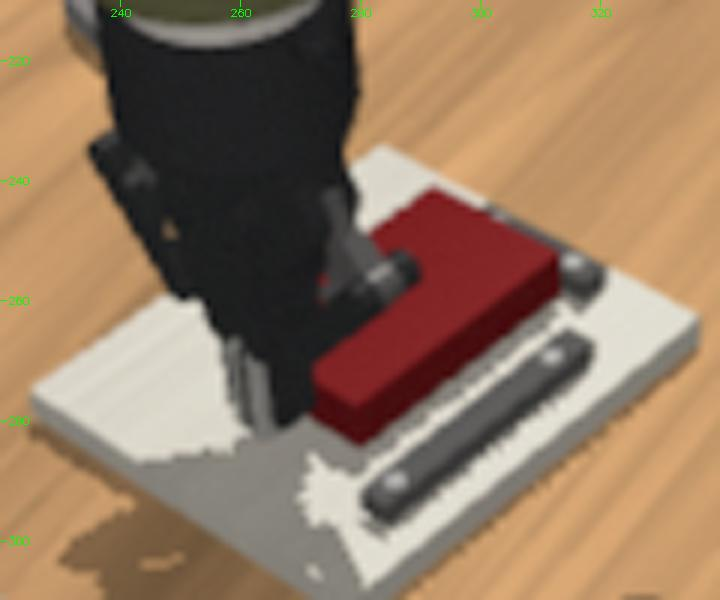

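View pics/w6.png

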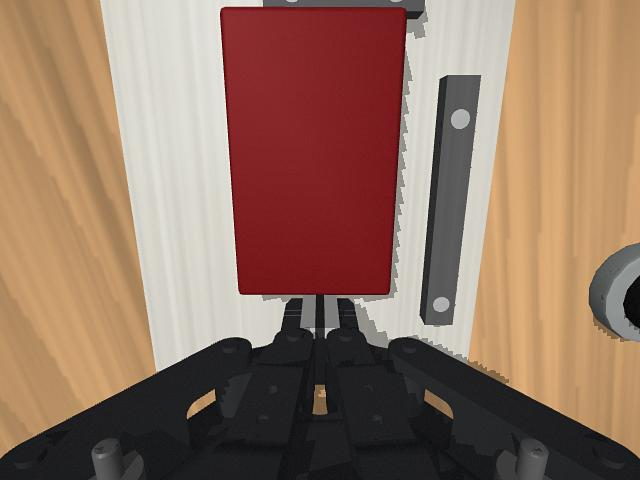

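arm_command(translation=[[-0.001, 0, 0], [-0.002, 0, 0], [-0.003, 0, 0], [-0.003, 0, 0]], rot=[[0, 0, 0], [0, 0, 0], [0, 0, 0], [0, 0, 0]])

```text
time: 9.85
ee_pos: [0.5463, -0.0907, 0.0083]
orientation: [-0.45, 0.451, -0.544, 0.545]
wrist_force: [-1.3, -9.3, 4.6]
width: -0.0
```

```bash
python3 -c "
from h import *
print(tofix(sense()['ee_pos']))
d=snap('wrist','w6')
plan([*fromfix([.002,-.072]),.008],-10.7)"
```

```text
[ 0.0033 -0.0445]
t 9.9 pos [ 0.5463 -0.0907  0.0082] yaw -10.8 F [-1.4 -6.9  2.6] w 0.0002 j1,7 [-0.32  0.09]
  trans [ 0.0275  0.0003 -0.0012] rot [ 0.  -0.1  0.1]
```

View pics/w6.png

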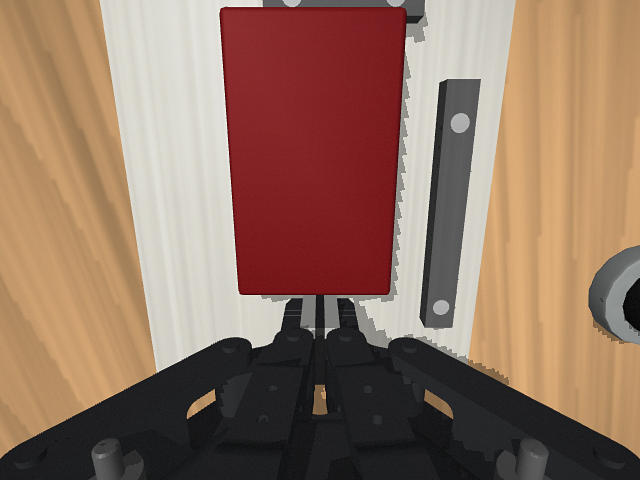

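```bash
python3 -c "
from h import *
W=load('w6')
f=lambda u,v,z: tofix(onz(W,u,v,z))
print('far',f(222,8,.032),f(405,8,.032),'near',f(239,294,.032),f(390,294,.032))
print('rail +45',f(443,79,.021),f(480,79,.021),'-55',f(421,326,.021) ,f(451,327,.021))
"
```

```text
far [-0.0274  0.0656] [0.0305 0.0655] near [-0.0284 -0.0331] [ 0.0312 -0.0332]
rail +45 [0.048  0.0463] [0.0614 0.0463] -55 [ 0.048  -0.0537] [ 0.0613 -0.0542]
```

arm_command(translation=[[0.006, 0, 0], [0.01, -0.02, 0], [0.01, -0.05, -0.03], [-0.01, -0.06, -0.06], [-0.05, -0.06, -0.065]], rot=[[0, 0, 0], [0, 0, 0], [0, -7, 0], [0, -14, 0], [0, -21, 0]])

```text
time: 10.32
ee_pos: [0.489, -0.0311, 0.07]
orientation: [0.543, -0.542, 0.454, -0.453]
wrist_force: [2.8, -1.3, -0.5]
width: -0.0001
```

```bash
python3 -c "
from h import *
plan([*fromfix([-.06,.013]),.06],79.3)"
```

```text
t 10.32 pos [ 0.489  -0.0311  0.07  ] yaw 10.2 F [ 2.8 -1.3 -0.5] w -0.0001 j1,7 [-0.42  0.23]
  trans [-0.0075  0.01    0.0073] rot [ -0.  -69.1  -0. ]
```

arm_command(translation=[[-0.004, 0, 0.003], [-0.0075, 0, 0.007], [-0.0075, 0, 0.007], [-0.0075, 0, 0.007], [-0.0075, 0, 0.007]], rot=[[0, -7, 0], [0, -14, 0], [0, -21, 0], [0, -28, 0], [0, -35, 0]])

```text
time: 10.73
ee_pos: [0.4972, -0.0183, 0.068]
orientation: [0.655, -0.655, 0.267, -0.266]
wrist_force: [0.3, -0.2, -1.7]
width: 0.0002
```

arm_command(translation=[[0, 0, 0], [0, 0, 0], [0, 0, 0], [0, 0, 0], [0, 0, 0]], rot=[[0, -7, 0], [0, -14, 0], [0, -21, 0], [0, -28, 0], [0, -34, 0]])

```text
time: 11.15
ee_pos: [0.4972, -0.0185, 0.0679]
orientation: [0.705, -0.704, 0.064, -0.063]
wrist_force: [-0.3, 0.1, -0.2]
width: 0.0001
```

```bash
python3 -c "
from h import *
plan([*fromfix([-.06,.013]),.008],79.3)"
```

```text
t 11.15 pos [ 0.4972 -0.0185  0.0679] yaw 79.7 F [-0.3  0.1 -0.2] w 0.0001 j1,7 [-0.3  1.4]
  trans [-0.0015  0.0599 -0.0044] rot [-0.1  0.4 -0.1]
```

arm_command(translation=[[-0.002, 0.02, -0.004], [-0.002, 0.04, -0.004], [-0.002, 0.055, -0.004], [-0.002, 0.06, -0.004], [-0.002, 0.06, -0.004]], rot=[[0, 0.4, 0], [0, 0.4, 0], [0, 0.4, 0], [0, 0.4, 0], [0, 0.4, 0]])

```text
time: 11.57
ee_pos: [0.4937, -0.0225, 0.007]
orientation: [0.704, -0.704, 0.069, -0.067]
wrist_force: [-0.6, 0.5, 0.2]
width: -0.0001
```

arm_command(translation=[[0.005, 0, 0], [0.01, 0, 0], [0.015, 0, 0], [0.019, 0, 0], [0.022, 0, 0]], rot=[[0, 0, 0], [0, 0, 0], [0, 0, 0], [0, 0, 0], [0, 0, 0]])

```text
time: 11.98
ee_pos: [0.517, -0.0272, 0.0087]
orientation: [0.704, -0.704, 0.069, -0.068]
wrist_force: [-4.4, 0.9, 2.7]
width: 0.0
```

```bash
python3 -c "
from h import *
print(tofix(sense()['ee_pos']));plan([*fromfix([-.06,.013]),.008],79.3)
W=snap('scene','w7');crop(W,220,210,340,310,6,'c7')"
```

```text
[-0.0374  0.0124]
t 11.98 pos [ 0.517  -0.0272  0.0087] yaw 78.9 F [-4.4  0.9  2.7] w 0.0000 j1,7 [-0.27  1.44]
  trans [-0.0226  0.0007  0.0004] rot [-0.  -0.4 -0. ]
```

View pics/c7.png

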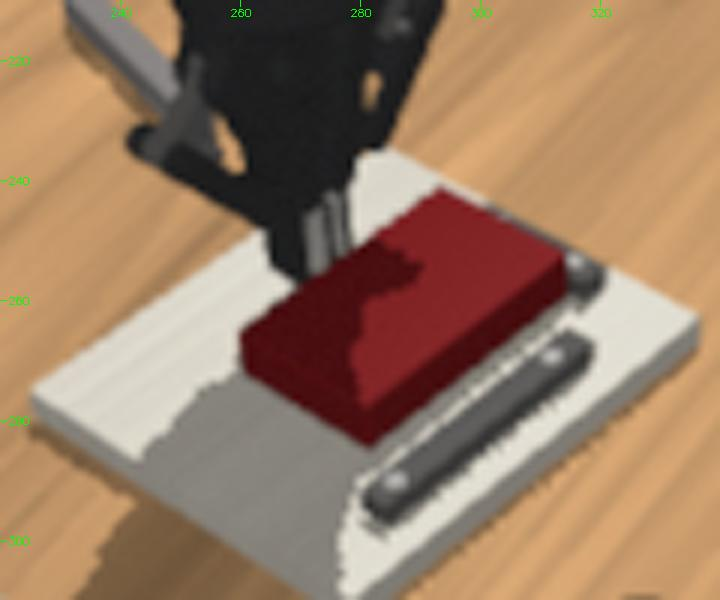

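arm_command(translation=[[0.003, 0, 0], [0.006, 0, 0], [0.009, 0, 0], [0.011, 0, 0], [0.013, 0, 0]], rot=[[0, 0, 0], [0, 0, 0], [0, 0, 0], [0, 0, 0], [0, 0, 0]])

```text
time: 12.45
ee_pos: [0.5294, -0.0299, 0.0082]
orientation: [0.704, -0.704, 0.069, -0.068]
wrist_force: [-4.7, 1.1, 3.4]
width: 0.0
```

arm_command(translation=[[0.001, 0, 0], [0.002, 0, 0], [0.003, 0, 0], [0.004, 0, 0], [0.005, 0, 0]], rot=[[0, 0, 0], [0, 0, 0], [0, 0, 0], [0, 0, 0], [0, 0, 0]])

```text
time: 12.87
ee_pos: [0.5321, -0.0303, 0.008]
orientation: [0.704, -0.704, 0.07, -0.067]
wrist_force: [-16.0, 3.5, 12.0]
width: -0.0003
```

```bash
python3 -c "
from h import *
print(tofix(sense()['ee_pos']));plan([*fromfix([-.06,.013]),.008],79.3)
W=snap('scene','w7');crop(W,220,210,340,310,6,'c7')"
```

```text
[-0.0219  0.0123]
t 12.87 pos [ 0.5321 -0.0303  0.008 ] yaw 78.9 F [-16.    3.5  12. ] w -0.0003 j1,7 [-0.26  1.45]
  trans [-0.0381  0.0001  0.0005] rot [-0.  -0.4 -0.3]
```

View pics/c7.png

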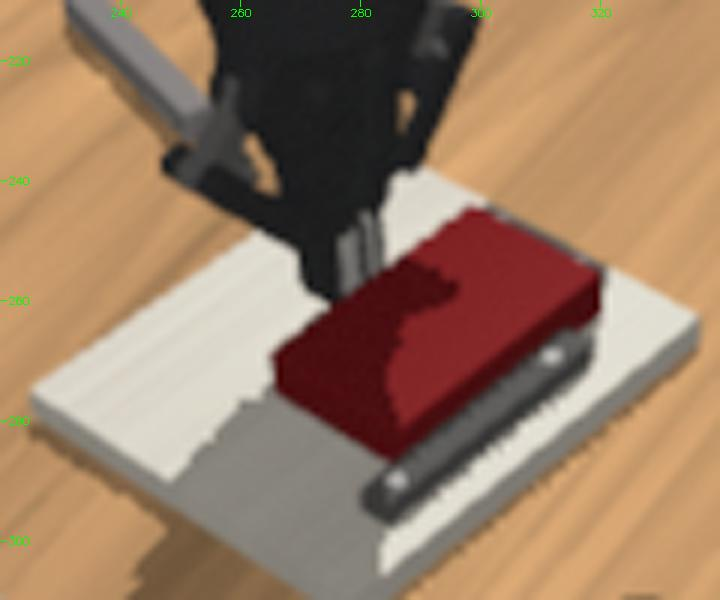

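arm_command(translation=[[-0.005, 0, 0], [-0.012, 0, 0], [-0.012, -0.03, 0], [-0.012, -0.07, 0], [-0.012, -0.11, 0]], rot=[[0, 0, 0], [0, 0, 0], [0, 0, 0], [0, 0, 0], [0, 0, 0]])

```text
time: 13.33
ee_pos: [0.5216, -0.0287, 0.1191]
orientation: [-0.704, 0.704, -0.069, 0.068]
wrist_force: [1.6, 0.0, 0.1]
width: 0.0001
```

arm_command(translation=[[0.02, -0.01, 0], [0.06, -0.02, 0], [0.1, -0.03, 0], [0.13, -0.04, 0], [0.13, -0.04, 0]], rot=[[0, 0, 0], [0, 0, 0], [0, 0, 0], [0, 0, 0], [0, 0, 0]], hand=0.0854)

```text
time: 13.75
ee_pos: [0.6548, -0.0547, 0.1596]
orientation: [-0.703, 0.704, -0.067, 0.07]
wrist_force: [-0.1, 0.6, -0.4]
width: 0.0606
```

```bash
python3 -c "
from h import *
W=snap('wrist','w8');plan([*fromfix([-.06,.013]),.008],79.3)"
```

```text
t 13.8 pos [ 0.6523 -0.0544  0.1585] yaw 78.8 F [-0.9  0.2 -1.2] w 0.0677 j1,7 [-0.22  1.49]
  trans [-0.161   0.1501  0.001 ] rot [ 0.  -0.5  0.2]
```

View pics/w8.png

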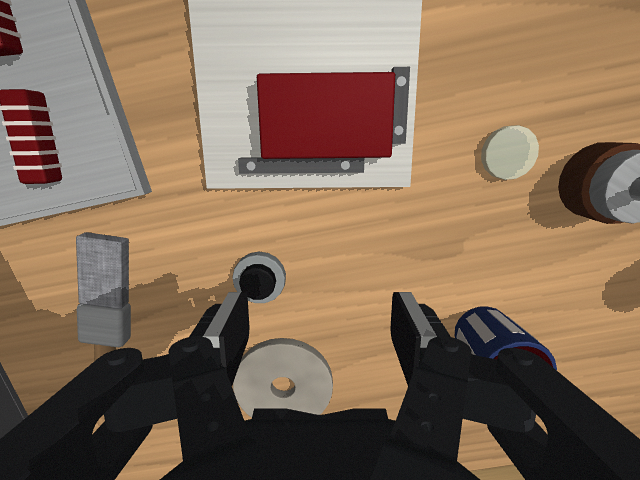

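```bash
python3 -c "
from h import *
W=load('w8');crop(W,180,0,440,200,3,'c8')"
```

View pics/c8.png

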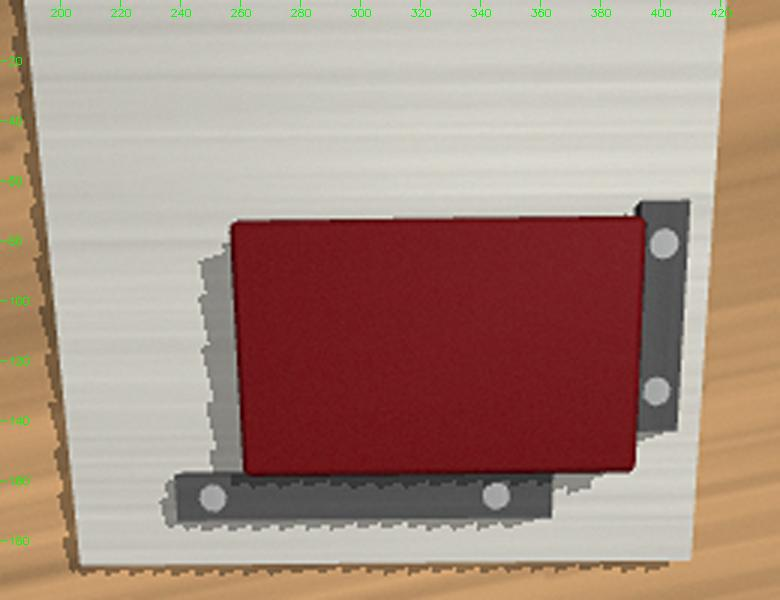

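```bash
python3 -c "
from h import *
W=load('w8')
g=lambda u,v,z: onz(W,u,v,z)[:2]
C=g(410.5,186.5,.012);L=g(206.5,188,.012);U=g(421,5,.012)
print(np.linalg.norm(C-L))
ey=(C-L)/np.linalg.norm(C-L); ex=np.array([ey[1],-ey[0]]); print(np.degrees(np.arctan2(ex[1],ex[0])), np.degrees(np.arctan2(*(C-U)[::-1])))
f=lambda p: np.array([(p-C)@ex+.075,(p-C)@ey+.085])
for u,v in ((257.5,73.8),(394.5,72.5),(391.5,157),(261.5,158)): print(f(g(u,v,.032)))
for u,v in ((392,67.5),(238.5,158),(240,173),(363.5,172.5),(409.5,67)): print('rail',f(g(u,v,.021)))
"
```

```text
0.17087521582036003
-10.676814322634408 -10.261930446828453
[-0.0095 -0.0349]
[-0.0096  0.0632]
[0.0495 0.064 ]
[ 0.0495 -0.0352]
rail [-0.0146  0.0633]
rail [ 0.0501 -0.0553]
rail [ 0.0619 -0.0549]
rail [0.0622 0.0443]
rail [-0.0148  0.0762]
```

```bash
python3 -c "
from h import *
W=load('w8')
B=np.mean([onz(W,u,v,.032)[:2] for u,v in ((257.5,73.8),(394.5,72.5),(391.5,157),(261.5,158))],0);print('blank ctr wrist',B, 'expected',fromfix([.02,.015]))
print('btn',onz(W,258,281,.02))
S=snap('scene','s9');D=snap('side','d9')
for n,c in (('D',D),):
    im=cv2.cvtColor(c['pixels'],cv2.COLOR_RGB2HSV); m=(((im[...,0]<8)|(im[...,0]>170))&(im[...,1]>120)).astype(np.uint8)*255
    m[:325]=0;m[425:]=0;m[:,350:]=0;m[:,:235]=0
    m=cv2.morphologyEx(m,cv2.MORPH_CLOSE,np.ones((9,9)))
    cs,_=cv2.findContours(m,cv2.RETR_EXTERNAL,cv2.CHAIN_APPROX_SIMPLE)
    for k in cs:
        if cv2.contourArea(k)<100: continue
        r=cv2.minAreaRect(k); print(r, onz(c,*r[0],.016)[:2])
"
```

```text
blank ctr wrist [ 0.5733 -0.034 ] expected [ 0.5738 -0.0354]
btn [ 0.6959 -0.1184  0.02  ]
((264.5, 348.0), (29.0, 8.0), 0.0) [ 0.4481 -0.2556]
((308.5931396484375, 347.38275146484375), (29.48114776611328, 7.14191198348999), 4.763641834259033) [ 0.5444 -0.2619]
```

View pics/d9.png

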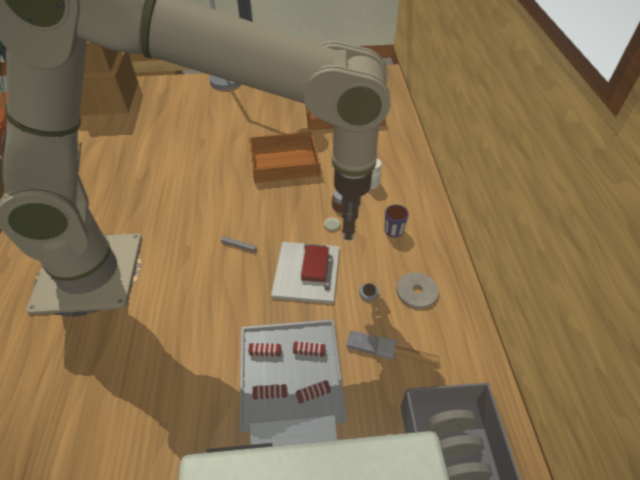

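```bash
python3 -c "
from h import *
plan([.5,-.29,.2],-94.9)"
```

```text
t 13.9 pos [ 0.6496 -0.0537  0.1577] yaw 78.9 F [ 0.1 -0.7 -0.4] w 0.0812 j1,7 [-0.22  1.49]
  trans [-0.1011 -0.0422 -0.2607] rot [  0.  173.8   0. ]
```

arm_command(translation=[[-0.013, -0.008, -0.033], [-0.026, -0.016, -0.066], [-0.039, -0.024, -0.1], [-0.052, -0.032, -0.133], [-0.065, -0.04, -0.166]], rot=[[0, 7, 0], [0, 14, 0], [0, 21, 0], [0, 28, 0], [0, 35, 0]])

```text
time: 14.32
ee_pos: [0.5519, -0.2046, 0.1985]
orientation: [0.65, -0.649, 0.279, -0.279]
wrist_force: [1.1, -0.1, -0.6]
width: 0.0854
```

arm_command(translation=[[0, 0, 0], [0, 0, 0], [0, 0, 0], [0, 0, 0], [0, 0, 0]], rot=[[0, 7, 0], [0, 14, 0], [0, 21, 0], [0, 28, 0], [0, 35, 0]])

```text
time: 14.73
ee_pos: [0.553, -0.2033, 0.198]
orientation: [0.536, -0.535, 0.462, -0.461]
wrist_force: [0.2, 0.7, -0.3]
width: 0.0856
```

```bash
python3 -c "
from h import *
plan([.5,-.29,.2],-94.9)"
```

```text
t 14.73 pos [ 0.553  -0.2033  0.198 ] yaw 8.5 F [ 0.2  0.7 -0.3] w 0.0856 j1,7 [-0.2   0.56]
  trans [ 0.0779 -0.0021 -0.0653] rot [  0.1 103.4  -0.1]
```

arm_command(translation=[[0.026, 0, -0.022], [0.052, 0, -0.044], [0.078, 0, -0.065], [0.078, 0, -0.065], [0.078, 0, -0.065]], rot=[[0, 7, 0], [0, 14, 0], [0, 21, 0], [0, 28, 0], [0, 35, 0]])

```text
time: 15.15
ee_pos: [0.4994, -0.2927, 0.1982]
orientation: [0.371, -0.371, 0.602, -0.602]
wrist_force: [-0.1, 0.8, 0.4]
width: 0.0857
```

arm_command(translation=[[0, 0, 0], [0, 0, 0], [0, 0, 0], [0, 0, 0], [0, 0, 0]], rot=[[0, 7, 0], [0, 14, 0], [0, 21, 0], [0, 28, 0], [0, 35, 0]])

```text
time: 15.57
ee_pos: [0.501, -0.2902, 0.1978]
orientation: [0.175, -0.174, 0.686, -0.685]
wrist_force: [0.9, 1.1, 0.5]
width: 0.0853
```

arm_command(translation=[[0, 0, 0], [0, 0, 0], [0, 0, 0], [0, 0, 0], [0, 0, 0]], rot=[[0, 7, 0], [0, 14, 0], [0, 21, 0], [0, 28, 0], [0, 33, 0]])

```text
time: 15.98
ee_pos: [0.501, -0.2902, 0.1977]
orientation: [-0.028, 0.028, 0.707, -0.706]
wrist_force: [0.6, -0.3, -0.0]
width: 0.0856
```

```bash
python3 -c "
from h import *
W=snap('wrist','w10');plan([.5,-.29,.2],-94.9)"
```

```text
t 16.03 pos [ 0.5011 -0.2901  0.1977] yaw -94.7 F [-0.1  0.4 -0.4] w 0.0851 j1,7 [-0.3  -0.97]
  trans [ 0.0011 -0.0023  0.    ] rot [0.1 0.2 0. ]
```

View pics/w10.png

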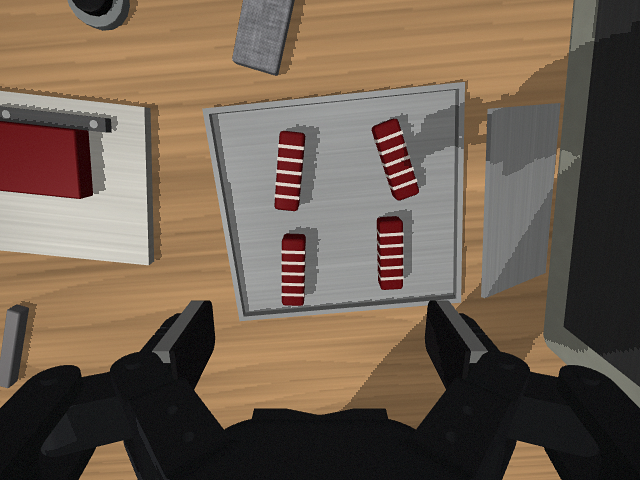

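```bash
cat >> h.py <<'E'
def bars(W,z=.027,roi=(220,90,470,320)):
    im=cv2.cvtColor(W['pixels'],cv2.COLOR_RGB2HSV); m=(((im[...,0]<10)|(im[...,0]>168))&(im[...,1]>110)).astype(np.uint8)*255
    k=np.zeros_like(m); x0,y0,x1,y1=roi; k[y0:y1,x0:x1]=m[y0:y1,x0:x1]; m=cv2.morphologyEx(k,cv2.MORPH_CLOSE,np.ones((9,9)))
    cs,_=cv2.findContours(m,cv2.RETR_EXTERNAL,cv2.CHAIN_APPROX_SIMPLE); out=[]
    for c in cs:
        if cv2.contourArea(c)<300: continue
        r=cv2.minAreaRect(c); b=cv2.boxPoints(r); P=np.array([onz(W,*p,z-.004)[:2] for p in b]); e=np.roll(P,-1,0)-P; L=np.linalg.norm(e,axis=1); i=int(np.argmax(L))
        a=np.degrees(np.arctan2(e[i,1],e[i,0])); a=(a+90)%180-90
        out.append((P.mean(0),a,sorted(L)[::2])); print('px',np.round(r[0]),'ctr',P.mean(0),'ang %.1f'%a,'dims',np.sort(L)[[0,2]])
    return out
E
python3 -c "
from h import *
bars(load('w10'))"
```

```text
px [294. 270.] ctr [ 0.4478 -0.2605] ang -6.2 dims [0.0218 0.0741]
px [390. 252.] ctr [ 0.458  -0.3544] ang -0.8 dims [0.0233 0.0741]
px [289. 171.] ctr [ 0.5429 -0.2661] ang -9.4 dims [0.0223 0.0703]
px [395. 159.] ctr [ 0.5455 -0.3619] ang 16.1 dims [0.0237 0.0705]
```

```bash
python3 -c "
from h import *
plan([.448,-.26,-.003],-96.2)"
```

```text
t 16.03 pos [ 0.5011 -0.2901  0.1977] yaw -94.7 F [-0.1  0.4 -0.4] w 0.0851 j1,7 [-0.3  -0.97]
  trans [ 0.0554  0.2007 -0.0251] rot [0.1 1.5 0. ]
```

arm_command(translation=[[0.02, 0.03, -0.01], [0.04, 0.06, -0.02], [0.0555, 0.095, -0.025], [0.0555, 0.125, -0.025], [0.0555, 0.15, -0.025]], rot=[[0, 1.5, 0], [0, 1.5, 0], [0, 1.5, 0], [0, 1.5, 0], [0, 1.5, 0]], hand=0.045)

```text
time: 16.45
ee_pos: [0.4465, -0.2601, 0.0462]
orientation: [-0.034, 0.034, 0.707, -0.705]
wrist_force: [0.6, 0.1, 0.5]
width: 0.045
```

arm_command(translation=[[0, 0.015, 0], [0, 0.03, 0], [0, 0.042, 0], [0, 0.05, 0], [0, 0.05, 0]], rot=[[0, 0, 0], [0, 0, 0], [0, 0, 0], [0, 0, 0], [0, 0, 0]])

```text
time: 16.87
ee_pos: [0.4474, -0.2613, -0.003]
orientation: [-0.035, 0.034, 0.707, -0.706]
wrist_force: [-1.0, -0.7, 0.7]
width: 0.0449
```

```bash
python3 -c "
from h import *
plan([.448,-.26,-.003],-96.2)
W=snap('wrist','w11')"
```

```text
t 16.87 pos [ 0.4474 -0.2613 -0.003 ] yaw -95.6 F [-1.  -0.7  0.7] w 0.0449 j1,7 [-0.25 -0.86]
  trans [-0.0005  0.     -0.0014] rot [0.1 0.6 0.1]
```

View pics/w11.png

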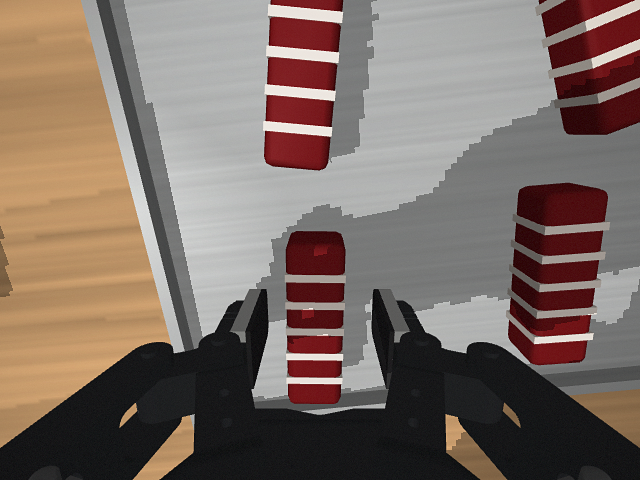

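arm_command(translation=[[0, 0, 0], [0, 0, 0], [0, 0, 0], [0, 0, 0], [0, -0.005, 0]], rot=[[0, 0, 0], [0, 0, 0], [0, 0, 0], [0, 0, 0], [0, 0, 0]], hand=0.01, newtons=50)

```text
time: 17.33
ee_pos: [0.4484, -0.2619, 0.0034]
orientation: [-0.035, 0.035, 0.706, -0.706]
wrist_force: [0.5, 0.1, -0.5]
width: 0.0209
```

arm_command(translation=[[0, -0.015, 0], [0, -0.035, 0], [0, -0.055, 0], [0, -0.075, 0], [0, -0.095, 0]], rot=[[0, 0, 0], [0, 0, 0], [0, 0, 0], [0, 0, 0], [0, 0, 0]])

```text
time: 17.75
ee_pos: [0.4483, -0.2622, 0.0996]
orientation: [-0.035, 0.035, 0.706, -0.706]
wrist_force: [0.1, 0.3, 0.2]
width: 0.0207
```

```bash
cat >> h.py <<'E'
TOTE=(np.array([.510,.382]),np.radians(4.5))
def fromtote(p):
    c,s=np.cos(TOTE[1]),np.sin(TOTE[1]); return TOTE[0]+np.array([c*p[0]-s*p[1],s*p[0]+c*p[1]])
E
python3 -c "
from h import *
plan([*fromtote([-.042,-.032]),.08],-85.5)
W=snap('wrist','w12')"
```

```text
t 17.75 pos [ 0.4483 -0.2622  0.0996] yaw -95.6 F [0.1 0.3 0.2] w 0.0207 j1,7 [-0.37 -0.99]
  trans [ 0.0374  0.0196 -0.6082] rot [  0.  -10.1  -0. ]
```

View pics/w12.png

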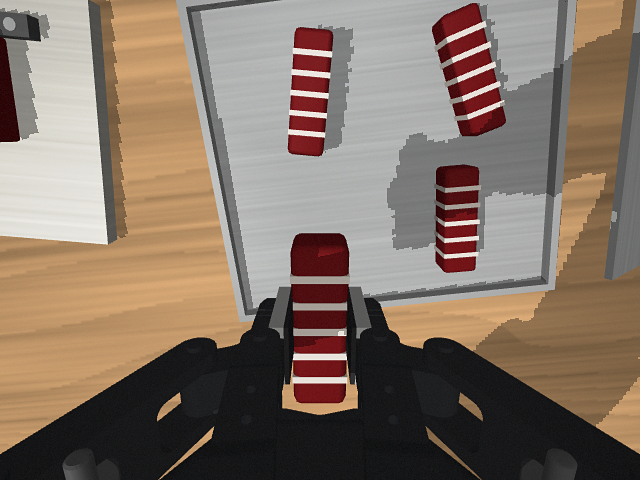

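arm_command(translation=[[0.002, 0, -0.02], [0.004, 0, -0.056], [0.007, 0, -0.092], [0.009, 0, -0.128], [0.011, 0, -0.164]], rot=[[0, -1, 0], [0, -1.5, 0], [0, -2, 0], [0, -2.5, 0], [0, -3, 0]])

```text
time: 18.22
ee_pos: [0.4533, -0.0963, 0.0986]
orientation: [-0.016, 0.016, 0.707, -0.707]
wrist_force: [1.9, 0.0, -1.0]
width: 0.021
```

arm_command(translation=[[0.001, 0, -0.036], [0.001, 0, -0.072], [0.001, 0, -0.108], [0.001, 0, -0.144], [0.001, 0, -0.18]], rot=[[0, -1, 0], [0, -1.5, 0], [0, -2, 0], [0, -2.5, 0], [0, -3, 0]])

```text
time: 18.63
ee_pos: [0.4606, 0.0839, 0.0988]
orientation: [0.003, -0.002, 0.707, -0.707]
wrist_force: [0.2, -0.3, -0.2]
width: 0.021
```

arm_command(translation=[[0, 0, -0.036], [0, 0, -0.072], [0, 0, -0.108], [0, 0, -0.144], [0, 0, -0.17]], rot=[[0, -1, 0], [0, -1.5, 0], [0, -2, 0], [0, -2.5, 0], [0, -3, 0]])

```text
time: 19.05
ee_pos: [0.4589, 0.2556, 0.0986]
orientation: [0.022, -0.022, 0.707, -0.706]
wrist_force: [1.6, 0.8, -1.3]
width: 0.0207
```

```bash
python3 -c "
from h import *
plan([*fromtote([-.042,-.032]),.08],-85.5)"
```

```text
t 19.05 pos [0.4589 0.2556 0.0986] yaw -86.4 F [ 1.6  0.8 -1.3] w 0.0207 j1,7 [-1.12 -1.97]
  trans [-0.0174  0.0187 -0.0903] rot [ 0.1 -0.9 -0. ]
```

arm_command(translation=[[-0.006, 0, -0.03], [-0.012, 0, -0.06], [-0.016, 0, -0.085], [-0.0175, 0, -0.09], [-0.0175, 0, -0.09]], rot=[[0, -1, 0], [0, -1, 0], [0, -1, 0], [0, -1, 0], [0, -1, 0]])

```text
time: 19.47
ee_pos: [0.4714, 0.3447, 0.0982]
orientation: [-0.028, 0.028, -0.706, 0.707]
wrist_force: [0.8, -1.3, -1.1]
width: 0.021
```

```bash
python3 -c "
from h import *
plan([*fromtote([-.042,-.032]),.017],-85.5)
W=snap('wrist','w13')
print(sense()['joints'].round(2))"
```

```text
t 19.47 pos [0.4714 0.3447 0.0982] yaw -85.4 F [ 0.8 -1.3 -1.1] w 0.0210 j1,7 [-1.16 -2.03]
  trans [ 0.0006  0.0812 -0.0021] rot [-0.   0.1 -0. ]
[-1.15  0.37  0.55  1.75 -0.21  1.08 -2.03]
```

View pics/w13.png

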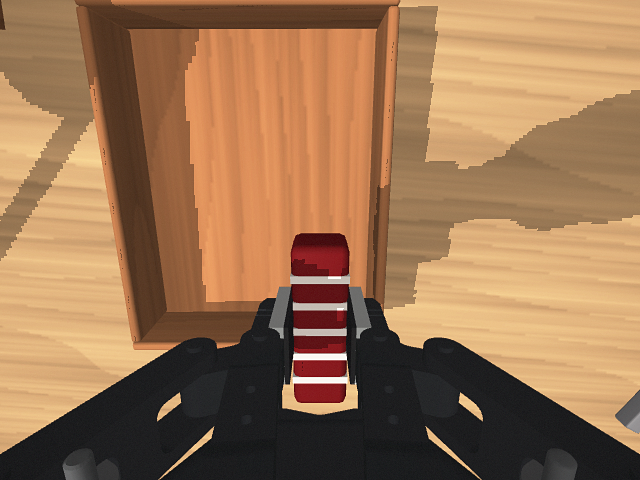

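```bash
python3 -c "
from h import *
W=load('w13');P=[onz(W,u,v,.05)[:2] for u,v in ((78,7),(399,5),(134,347))];print(np.array(P),(P[1]+P[2])/2)
e=P[1]-P[0];print(np.linalg.norm(e),np.degrees(np.arctan2(e[1],e[0])),np.linalg.norm(P[2]-P[0]))"
```

```text
[[0.5936 0.4733]
 [0.6071 0.3161]
 [0.4033 0.4583]] [0.5052 0.3872]
0.1577910383097002 -85.09053773312964 0.19085844564989007
```

arm_command(translation=[[0.003, 0.02, -0.01], [0.003, 0.04, -0.01], [0.003, 0.06, -0.01], [0.003, 0.075, -0.01], [0.003, 0.078, -0.01]], rot=[[0, 0, 0], [0, 0, 0], [0, 0, 0], [0, 0, 0], [0, 0, 0]])

```text
time: 19.93
ee_pos: [0.4671, 0.3498, 0.0181]
orientation: [-0.025, 0.027, -0.706, 0.708]
wrist_force: [-0.8, 0.2, -0.1]
width: 0.021
```

arm_command(translation=[[0, 0, 0], [0, 0, 0], [0, 0, 0], [0, -0.03, 0], [0, -0.06, 0]], rot=[[0, 0, 0], [0, 0, 0], [0, 0, 0], [0, 0, 0], [0, 0, 0]], hand=0.045)

```text
time: 20.35
ee_pos: [0.4675, 0.3519, 0.0809]
orientation: [-0.027, 0.027, -0.706, 0.707]
wrist_force: [0.0, 1.0, 0.3]
width: 0.0451
```

arm_command(translation=[[0, -0.03, 0], [0, -0.05, 0.03], [0, -0.05, 0.065], [0, -0.05, 0.1], [0, -0.05, 0.14]], rot=[[0, 0, 0], [0, 0, 0], [0, 0, 0], [0, 1, 0], [0, 1, 0]])

```text
time: 20.77
ee_pos: [0.4791, 0.2127, 0.1319]
orientation: [0.022, -0.02, 0.708, -0.706]
wrist_force: [1.5, 0.2, -0.5]
width: 0.0453
```

```bash
sed -i 's/TOTE=(np.array(\[.510,.382\])/TOTE=(np.array([.505,.385])/' h.py; python3 -c "
from h import *
plan([.543,-.266,.08],-99.4)
W=snap('wrist','w14')"
```

```text
t 20.77 pos [0.4791 0.2127 0.1319] yaw -86.6 F [ 1.5  0.2 -0.5] w 0.0453 j1,7 [-1.07 -1.9 ]
  trans [-0.0352  0.0508  0.4818] rot [ 0.2 12.8 -0.1]
```

View pics/w14.png

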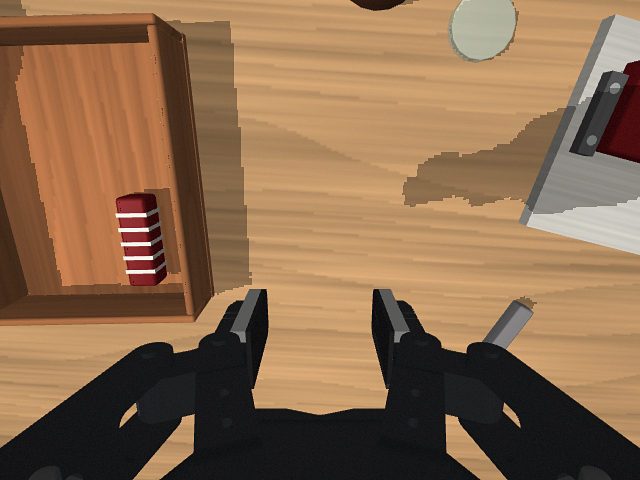

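arm_command(translation=[[-0.003, 0, 0.038], [-0.006, 0, 0.076], [-0.009, 0, 0.114], [-0.012, 0, 0.152], [-0.015, 0, 0.19]], rot=[[0, 1, 0], [0, 3, 0], [0, 5, 0], [0, 7, 0], [0, 9, 0]])

```text
time: 21.23
ee_pos: [0.5053, 0.0226, 0.1315]
orientation: [-0.035, 0.036, 0.707, -0.706]
wrist_force: [0.9, 1.6, 0.7]
width: 0.045
```

arm_command(translation=[[0.003, 0, 0.038], [0.006, 0, 0.076], [0.009, 0, 0.114], [0.01, 0, 0.152], [0.01, 0, 0.19]], rot=[[0, 1, 0], [0, 2, 0], [0, 3, 0], [0, 3.5, 0], [0, 3.5, 0]])

```text
time: 21.65
ee_pos: [0.4762, -0.1655, 0.1314]
orientation: [-0.056, 0.057, 0.705, -0.704]
wrist_force: [1.2, 0.8, 0.1]
width: 0.0448
```

```bash
python3 -c "
from h import *
plan([.543,-.266,.09],-99.4)"
```

```text
t 21.65 pos [ 0.4762 -0.1655  0.1314] yaw -99.2 F [1.2 0.8 0.1] w 0.0448 j1,7 [-0.59 -1.33]
  trans [-0.0819  0.0415  0.0886] rot [ 0.1  0.2 -0.1]
```

arm_command(translation=[[-0.022, 0, 0.024], [-0.044, 0, 0.048], [-0.066, 0.01, 0.072], [-0.082, 0.03, 0.0885], [-0.082, 0.04, 0.0885]], rot=[[0, 0.2, 0], [0, 0.2, 0], [0, 0.2, 0], [0, 0.2, 0], [0, 0.2, 0]])

```text
time: 22.07
ee_pos: [0.5442, -0.2683, 0.0894]
orientation: [0.058, -0.059, -0.704, 0.706]
wrist_force: [-0.3, -0.3, -0.1]
width: 0.0451
```

```bash
python3 -c "
from h import *
W=snap('wrist','w15');plan([.543,-.266,-.003],-99.4)
bars(W,roi=(200,60,480,380))"
```

```text
t 22.12 pos [ 0.5424 -0.2659  0.0877] yaw -99.5 F [-1.8  1.  -1.6] w 0.0451 j1,7 [-0.27 -1.03]
  trans [-0.0009  0.0907 -0.0001] rot [-0.1 -0.1  0.2]
px [458. 323.] ctr [ 0.4771 -0.354 ] ang 0.1 dims [0.0261 0.0442]
px [315. 250.] ctr [ 0.5437 -0.2658] ang -10.1 dims [0.0213 0.0733]
px [463. 223.] ctr [ 0.5463 -0.3613] ang 15.9 dims [0.025  0.0744]
```

View pics/w15.png

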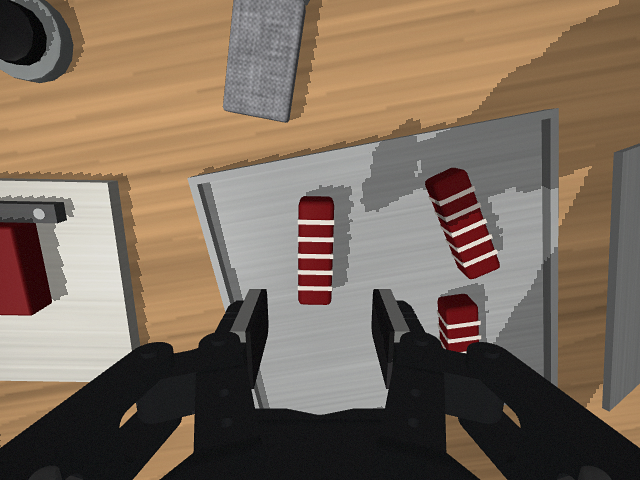

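Bar B is aligned with the jaws; descend, grip, lift.

arm_command(translation=[[-0.001, 0.03, 0], [-0.001, 0.055, 0], [-0.001, 0.075, 0], [-0.001, 0.09, 0], [-0.001, 0.09, 0]], rot=[[0, 0, 0], [0, 0, 0], [0, 0, 0], [0, 0, 0], [0, 0, 0]])

```text
time: 22.53
ee_pos: [0.5431, -0.2626, -0.0015]
orientation: [-0.058, 0.056, 0.705, -0.704]
wrist_force: [-0.4, 1.2, 0.7]
width: 0.0446
```

arm_command(translation=[[0, 0, 0], [0, 0, 0], [0, 0, 0], [0, 0, 0], [0, -0.005, 0]], rot=[[0, 0, 0], [0, 0, 0], [0, 0, 0], [0, 0, 0], [0, 0, 0]], hand=0.01)

```text
time: 22.95
ee_pos: [0.5446, -0.2643, 0.006]
orientation: [-0.057, 0.058, 0.705, -0.705]
wrist_force: [-0.4, -0.1, -1.3]
width: 0.0209
```

arm_command(translation=[[0, -0.015, 0], [0, -0.035, 0], [0, -0.055, 0], [0, -0.08, 0], [0, -0.1, 0]], rot=[[0, 0, 0], [0, 0, 0], [0, 0, 0], [0, 0, 0], [0, 0, 0]])

```text
time: 23.37
ee_pos: [0.5445, -0.2648, 0.1083]
orientation: [0.057, -0.058, -0.705, 0.705]
wrist_force: [0.2, -0.6, -0.1]
width: 0.0207
```

```bash
python3 -c "
from h import *
plan([*fromtote([.035,-.03]),.09],-85.5)"
```

```text
t 23.37 pos [ 0.5445 -0.2648  0.1083] yaw -99.4 F [ 0.2 -0.6 -0.1] w 0.0207 j1,7 [-0.29 -1.04]
  trans [ 0.1034  0.018  -0.6141] rot [ -0.  -13.9  -0.1]
```

arm_command(translation=[[0.004, 0, -0.025], [0.01, 0, -0.06], [0.016, 0, -0.096], [0.022, 0, -0.132], [0.028, 0, -0.168]], rot=[[0, -1, 0], [0, -2, 0], [0, -3, 0], [0, -4, 0], [0, -5, 0]])

```text
time: 23.78
ee_pos: [0.5438, -0.0927, 0.1067]
orientation: [-0.026, 0.027, 0.707, -0.706]
wrist_force: [1.1, -0.0, -0.2]
width: 0.021
```

arm_command(translation=[[0.003, 0, -0.037], [0.006, 0, -0.074], [0.009, 0, -0.11], [0.012, 0, -0.147], [0.015, 0, -0.184]], rot=[[0, -1, 0], [0, -2, 0], [0, -3, 0], [0, -4, 0], [0, -5, 0]])

```text
time: 24.2
ee_pos: [0.5428, 0.0922, 0.1069]
orientation: [0.005, -0.004, 0.707, -0.707]
wrist_force: [0.6, -0.8, -0.4]
width: 0.0206
```

arm_command(translation=[[0, 0, -0.037], [0, 0, -0.074], [0, 0, -0.11], [0, 0, -0.147], [0, 0, -0.18]], rot=[[0, -1, 0], [0, -2, 0], [0, -3, 0], [0, -4, 0], [0, -4, 0]])

```text
time: 24.62
ee_pos: [0.5404, 0.2731, 0.1069]
orientation: [0.03, -0.029, 0.707, -0.706]
wrist_force: [0.8, -0.1, -1.1]
width: 0.0207
```

```bash
python3 -c "
from h import *
plan([*fromtote([.035,-.03]),.09],-85.5)"
```

```text
t 24.62 pos [0.5404 0.2731 0.1069] yaw -85.2 F [ 0.8 -0.1 -1.1] w 0.0207 j1,7 [-1.09 -1.79]
  trans [-0.0089  0.0171 -0.0843] rot [ 0.1  0.3 -0.1]
```

arm_command(translation=[[-0.004, 0, -0.035], [-0.007, 0, -0.068], [-0.008, 0.01, -0.084], [-0.008, 0.035, -0.084], [-0.008, 0.06, -0.084]], rot=[[0, 0.3, 0], [0, 0.3, 0], [0, 0.3, 0], [0, 0.3, 0], [0, 0.3, 0]])

```text
time: 25.03
ee_pos: [0.5423, 0.3572, 0.0468]
orientation: [0.029, -0.027, 0.707, -0.706]
wrist_force: [-0.1, -1.0, -0.4]
width: 0.0206
```

arm_command(translation=[[0, 0.015, 0], [0, 0.026, 0], [0, 0.03, 0], [0, 0.03, 0]], rot=[[0, 0, 0], [0, 0, 0], [0, 0, 0], [0, 0, 0]])

```text
time: 25.37
ee_pos: [0.5418, 0.3546, 0.0154]
orientation: [-0.027, 0.027, -0.706, 0.707]
wrist_force: [-0.9, 0.8, -1.4]
width: 0.0208
```

arm_command(translation=[[0, 0, 0], [0, 0, 0], [0, 0, 0], [0, -0.035, 0], [0, -0.07, 0]], rot=[[0, 0, 0], [0, 0, 0], [0, 0, 0], [0, 0, 0], [0, 0, 0]], hand=0.045)

```text
time: 25.78
ee_pos: [0.5407, 0.3542, 0.0852]
orientation: [-0.026, 0.028, -0.706, 0.707]
wrist_force: [0.8, 0.5, 0.3]
width: 0.0447
```

arm_command(translation=[[0.003, -0.03, 0.01], [0.006, -0.045, 0.045], [0.009, -0.045, 0.082], [0.012, -0.045, 0.12], [0.015, -0.045, 0.157]], rot=[[0, 0, 0], [0, 1, 0], [0, 2, 0], [0, 3, 0], [0, 4, 0]])

```text
time: 26.2
ee_pos: [0.5389, 0.1957, 0.1314]
orientation: [0.003, -0.002, 0.708, -0.707]
wrist_force: [0.1, 0.1, 0.1]
width: 0.0453
```

```bash
python3 -c "
from h import *
W=snap('wrist','w16');plan([.458,-.355,.09],-91)
S=snap('side','d16')"
```

```text
t 26.25 pos [0.5397 0.1863 0.1316] yaw -90.3 F [ 3.3 -8.9  0.5] w 0.0451 j1,7 [-1.05 -1.78]
  trans [0.0793 0.0424 0.5416] rot [-0.1  0.7 -0.1]
```

View pics/d16.png

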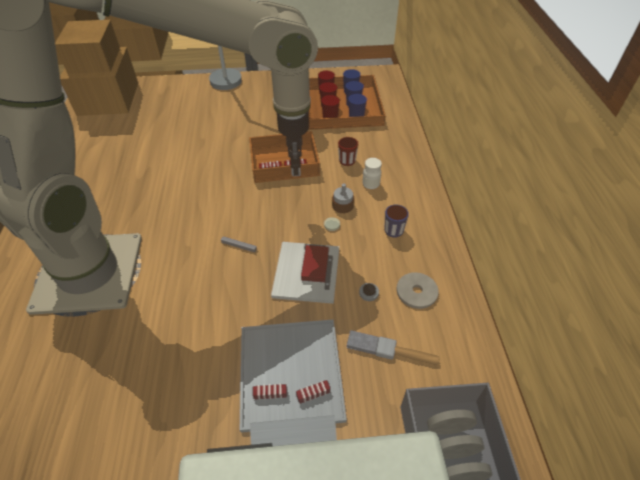

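arm_command(translation=[[0.005, 0, 0.038], [0.01, 0, 0.076], [0.015, 0, 0.114], [0.021, 0, 0.152], [0.027, 0, 0.19]], rot=[[0, 0.5, 0], [0, 0.5, 0], [0, 0.5, 0], [0, 0.5, 0], [0, 0.5, 0]])

```text
time: 26.72
ee_pos: [0.5129, 0.0055, 0.131]
orientation: [-0.0, 0.001, 0.708, -0.707]
wrist_force: [0.4, -0.8, 0.2]
width: 0.0448
```

arm_command(translation=[[0.005, 0, 0.038], [0.01, 0, 0.076], [0.015, 0, 0.114], [0.021, 0, 0.152], [0.027, 0, 0.19]], rot=[[0, 0, 0], [0, 0, 0], [0, 0, 0], [0, 0, 0], [0, 0, 0]])

```text
time: 27.13
ee_pos: [0.4856, -0.1845, 0.1311]
orientation: [0.0, 0.001, 0.707, -0.707]
wrist_force: [1.4, 1.0, 0.1]
width: 0.0452
```

```bash
python3 -c "
from h import *
plan([.458,-.355,.09],-90.8)"
```

```text
t 27.13 pos [ 0.4856 -0.1845  0.1311] yaw -90.1 F [1.4 1.  0.1] w 0.0452 j1,7 [-0.57 -1.09]
  trans [0.0273 0.0409 0.1706] rot [ 0.   0.7 -0.1]
```

arm_command(translation=[[0.006, 0, 0.038], [0.012, 0, 0.076], [0.018, 0, 0.114], [0.024, 0.02, 0.15], [0.0275, 0.04, 0.171]], rot=[[0, 0.7, 0], [0, 0.7, 0], [0, 0.7, 0], [0, 0.7, 0], [0, 0.7, 0]])

```text
time: 27.55
ee_pos: [0.4573, -0.3585, 0.0914]
orientation: [0.005, -0.007, -0.706, 0.708]
wrist_force: [-0.8, 1.0, -0.2]
width: 0.0448
```

arm_command(translation=[[0, 0, 0], [0, 0, 0]], rot=[[0, 0, 0], [0, 0, 0]])

```text
time: 27.72
ee_pos: [0.4567, -0.3551, 0.0899]
orientation: [0.007, -0.006, -0.707, 0.707]
wrist_force: [0.7, 0.1, -0.6]
width: 0.045
```

```bash
python3 -c "
from h import *
W=snap('wrist','w17');plan([.458,-.355,-.003],-90.8)
bars(W,roi=(200,60,480,380))"
```

```text
t 27.77 pos [ 0.4579 -0.3539  0.0906] yaw -90.9 F [ 0.3 -0.2 -0.3] w 0.0452 j1,7 [-0.15 -0.67]
  trans [-0.0001  0.0936  0.0011] rot [ 0.  -0.1 -0. ]
px [319. 248.] ctr [ 0.4572 -0.3551] ang -0.2 dims [0.021  0.0724]
px [331. 109.] ctr [ 0.5415 -0.3636] ang 15.5 dims [0.0217 0.0614]
```

View pics/w17.png

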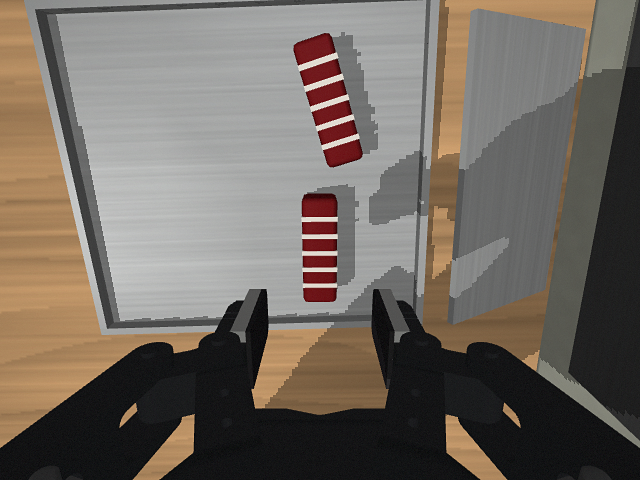

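arm_command(translation=[[0.001, 0.03, 0], [0.001, 0.055, 0], [0.001, 0.075, 0], [0.001, 0.093, 0], [0.001, 0.093, 0]], rot=[[0, 0, 0], [0, 0, 0], [0, 0, 0], [0, 0, 0], [0, 0, 0]])

```text
time: 28.18
ee_pos: [0.457, -0.3509, -0.0047]
orientation: [-0.005, 0.003, 0.708, -0.706]
wrist_force: [-0.8, 0.2, 0.2]
width: 0.0451
```

arm_command(translation=[[0, 0, 0], [0, 0, 0], [0, 0, 0], [0, 0, 0], [0, -0.005, 0]], rot=[[0, 0, 0], [0, 0, 0], [0, 0, 0], [0, 0, 0], [0, 0, 0]], hand=0.01)

```text
time: 28.6
ee_pos: [0.4574, -0.3536, 0.0031]
orientation: [-0.004, 0.005, 0.707, -0.707]
wrist_force: [0.5, 0.4, -0.3]
width: 0.021
```

arm_command(translation=[[0, -0.015, 0], [0, -0.035, 0], [0, -0.055, 0], [0, -0.08, 0], [0, -0.1, 0]], rot=[[0, 0, 0], [0, 0, 0], [0, 0, 0], [0, 0, 0], [0, 0, 0]])

```text
time: 29.02
ee_pos: [0.4568, -0.3544, 0.1053]
orientation: [0.005, -0.006, -0.707, 0.707]
wrist_force: [0.5, 0.9, -1.5]
width: 0.0207
```

```bash
python3 -c "
from h import *
plan([*fromtote([-.04,.03]),.1],-85.5)"
```

```text
t 29.02 pos [ 0.4568 -0.3544  0.1053] yaw -90.9 F [ 0.5  0.9 -1.5] w 0.0207 j1,7 [-0.16 -0.68]
  trans [ 0.0055  0.0048 -0.7661] rot [-0.  -5.4 -0.1]
```

arm_command(translation=[[0, 0, -0.025], [0.001, 0, -0.06], [0.002, 0, -0.096], [0.002, 0, -0.133], [0.002, 0, -0.17]], rot=[[0, 0, 0], [0, 0, 0], [0, 0, 0], [0, 0, 0], [0, 0, 0]])

```text
time: 29.43
ee_pos: [0.4569, -0.1826, 0.1032]
orientation: [-0.005, 0.006, 0.707, -0.707]
wrist_force: [0.1, -0.3, -0.5]
width: 0.0206
```

arm_command(translation=[[0, 0, -0.038], [0, 0, -0.076], [0, 0, -0.114], [0, 0, -0.152], [0, 0, -0.19]], rot=[[0, 0, 0], [0, 0, 0], [0, 0, 0], [0, 0, 0], [0, 0, 0]])

```text
time: 29.85
ee_pos: [0.4599, 0.0078, 0.1036]
orientation: [-0.005, 0.006, 0.708, -0.706]
wrist_force: [0.9, 0.3, -0.2]
width: 0.0212
```

arm_command(translation=[[0, 0, -0.038], [0, 0, -0.076], [0, 0, -0.114], [0, 0, -0.152], [0, 0, -0.19]], rot=[[0, 0, 0], [0, -1, 0], [0, -2, 0], [0, -3, 0], [0, -4, 0]])

```text
time: 30.27
ee_pos: [0.4627, 0.1979, 0.1037]
orientation: [0.02, -0.019, 0.707, -0.706]
wrist_force: [1.6, -0.1, -1.2]
width: 0.0208
```

```bash
python3 -c "
from h import *
plan([*fromtote([-.04,.03]),.1],-85.5)"
```

```text
t 30.27 pos [0.4627 0.1979 0.1037] yaw -86.8 F [ 1.6 -0.1 -1.2] w 0.0208 j1,7 [-1.17 -1.87]
  trans [-0.012   0.0041 -0.2135] rot [ 0.1 -1.3 -0.1]
```

arm_command(translation=[[-0.002, 0, -0.036], [-0.005, 0, -0.074], [-0.007, 0, -0.112], [-0.009, 0, -0.15], [-0.011, 0, -0.188]], rot=[[0, -1, 0], [0, -1, 0], [0, -1, 0], [0, -1, 0], [0, -1, 0]])

```text
time: 30.68
ee_pos: [0.4633, 0.3863, 0.1039]
orientation: [0.026, -0.025, 0.707, -0.706]
wrist_force: [0.6, -0.4, 0.1]
width: 0.021
```

```bash
python3 -c "
from h import *
plan([*fromtote([-.04,.03]),.017],-85.5);print(sense()['joints'])
W=snap('wrist','w18')"
```

```text
t 30.68 pos [0.4633 0.3863 0.1039] yaw -85.8 F [ 0.6 -0.4  0.1] w 0.0210 j1,7 [-1.28 -2.05]
  trans [-0.0012  0.0869 -0.0254] rot [ 0.  -0.3 -0.1]
[-1.281   0.4279  0.645   1.692  -0.2816  1.1148 -2.0525]
```

View pics/w18.png

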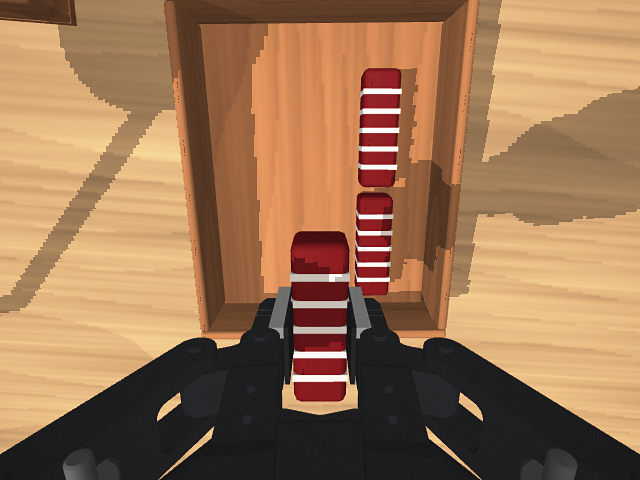

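arm_command(translation=[[-0.001, 0, -0.026], [-0.001, 0.025, -0.026], [-0.001, 0.05, -0.026], [-0.001, 0.075, -0.026], [-0.001, 0.085, -0.026]], rot=[[0, 0, 0], [0, 0, 0], [0, 0, 0], [0, 0, 0], [0, 0, 0]])

```text
time: 31.15
ee_pos: [0.4613, 0.4094, 0.0155]
orientation: [-0.025, 0.026, -0.706, 0.708]
wrist_force: [-1.2, -0.4, -0.4]
width: 0.0209
```

arm_command(translation=[[0, 0, 0], [0, 0, 0], [0, 0, 0], [0, -0.035, 0], [0, -0.07, 0]], rot=[[0, 0, 0], [0, 0, 0], [0, 0, 0], [0, 0, 0], [0, 0, 0]], hand=0.045)

```text
time: 31.57
ee_pos: [0.4619, 0.4099, 0.0885]
orientation: [-0.025, 0.026, -0.706, 0.707]
wrist_force: [0.8, 0.7, 0.4]
width: 0.0452
```

arm_command(translation=[[0, -0.03, 0.01], [0, -0.045, 0.045], [-0.005, -0.045, 0.082], [-0.01, -0.045, 0.12], [-0.015, -0.045, 0.157]], rot=[[0, 0, 0], [0, 0, 0], [0, 0, 0], [0, 0, 0], [0, 0, 0]])

```text
time: 31.98
ee_pos: [0.4896, 0.2536, 0.1346]
orientation: [0.027, -0.025, 0.708, -0.706]
wrist_force: [0.4, -0.4, -0.3]
width: 0.0451
```

```bash
python3 -c "
from h import *
W=snap('wrist','w19');plan([.5455,-.3625,.12],-74.2)
S=snap('side','d19')"
```

```text
t 32.03 pos [0.492  0.2447 0.1347] yaw -86.3 F [ 3.1 -8.4 -0.6] w 0.0451 j1,7 [-1.18 -1.88]
  trans [-0.0147  0.0148  0.6093] rot [ -0.  -12.1  -0.2]
```

View pics/w19.png

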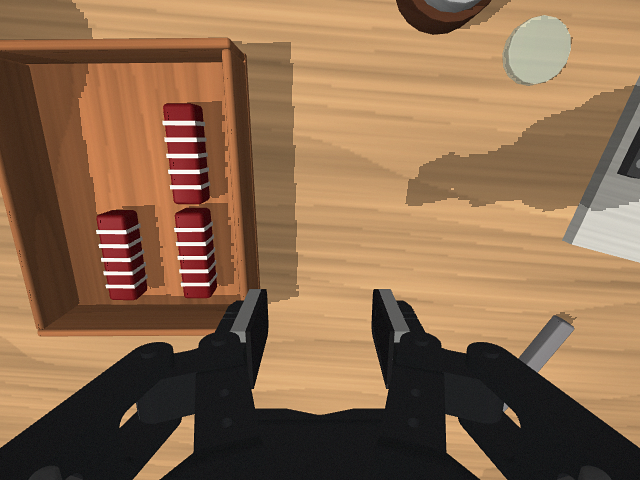

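View pics/d19.png

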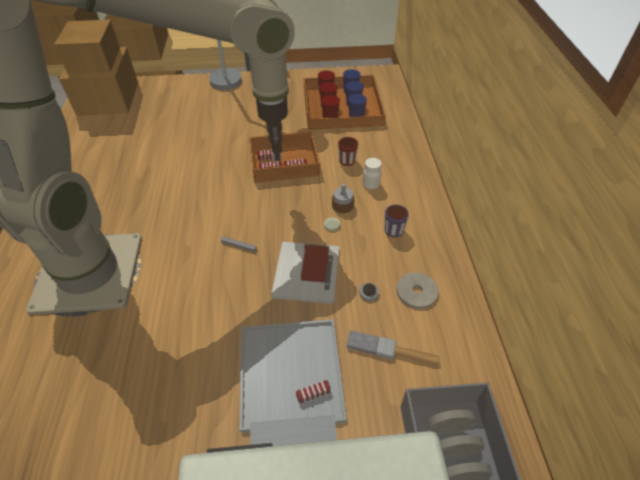

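Three bars are in the tote; the last is still at its place in the tray (side 313,391).

arm_command(translation=[[-0.001, 0, 0.038], [-0.002, 0, 0.076], [-0.003, 0, 0.114], [-0.004, 0, 0.152], [-0.005, 0, 0.19]], rot=[[0, -1, 0], [0, -2, 0], [0, -3, 0], [0, -4, 0], [0, -5, 0]])

```text
time: 32.5
ee_pos: [0.5082, 0.0643, 0.134]
orientation: [0.058, -0.056, 0.706, -0.704]
wrist_force: [1.5, 0.7, 0.5]
width: 0.0448
```

arm_command(translation=[[0.003, 0, 0.038], [0.005, 0, 0.076], [0.007, 0, 0.114], [0.009, 0, 0.152], [0.011, 0, 0.19]], rot=[[0, -1, 0], [0, -2, 0], [0, -3, 0], [0, -4, 0], [0, -5, 0]])

```text
time: 32.92
ee_pos: [0.5277, -0.1253, 0.1341]
orientation: [0.089, -0.086, 0.702, -0.701]
wrist_force: [0.9, 0.4, -0.2]
width: 0.0451
```

```bash
python3 -c "
from h import *
plan([.5455,-.3625,.09],-74.2)"
```

```text
t 32.92 pos [ 0.5277 -0.1253  0.1341] yaw -75.8 F [ 0.9  0.4 -0.2] w 0.0451 j1,7 [-0.62 -0.95]
  trans [0.0412 0.0439 0.2343] rot [ 0.  -1.6 -0.2]
```

arm_command(translation=[[0.006, 0, 0.038], [0.013, 0, 0.076], [0.02, 0, 0.114], [0.027, 0, 0.152], [0.034, 0, 0.19]], rot=[[0, -1, 0], [0, -1.6, 0], [0, -1.6, 0], [0, -1.6, 0], [0, -1.6, 0]])

```text
time: 33.33
ee_pos: [0.5413, -0.3179, 0.134]
orientation: [-0.098, 0.096, -0.7, 0.701]
wrist_force: [-0.1, -0.0, -0.4]
width: 0.045
```

arm_command(translation=[[0.006, 0.02, 0.03], [0.008, 0.04, 0.044], [0.008, 0.043, 0.044], [0.008, 0.043, 0.044]], rot=[[0, 0, 0], [0, 0, 0], [0, 0, 0], [0, 0, 0]])

```text
time: 33.67
ee_pos: [0.5444, -0.3611, 0.0892]
orientation: [0.096, -0.097, 0.701, -0.7]
wrist_force: [0.2, 0.2, 0.5]
width: 0.0453
```

```bash
python3 -c "
from h import *
W=snap('wrist','w20');plan([.5455,-.3625,-.003],-74.2)
bars(W,roi=(200,60,480,380))"
```

```text
t 33.72 pos [ 0.5453 -0.3603  0.0902] yaw -74.2 F [ 0.  -0.8  0.5] w 0.0445 j1,7 [-0.07 -0.44]
  trans [0.0005 0.0932 0.0021] rot [-0. -0. -0.]
px [321. 246.] ctr [ 0.546 -0.362] ang 16.6 dims [0.0209 0.0721]
```

View pics/w20.png

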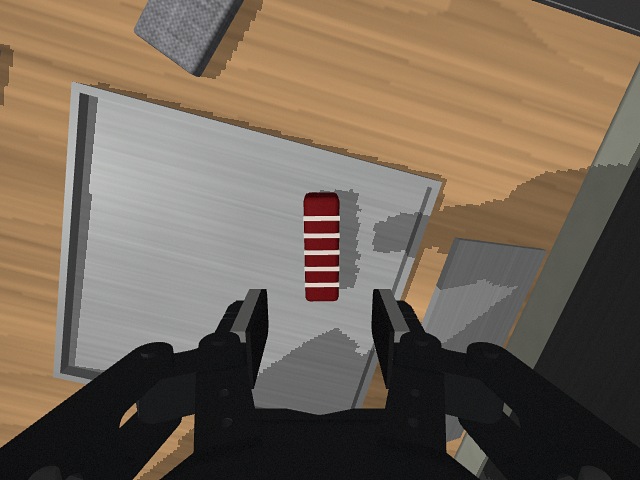

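arm_command(translation=[[0, 0.03, 0.001], [0, 0.055, 0.001], [0, 0.075, 0.001], [0, 0.093, 0.001], [0, 0.093, 0.001]], rot=[[0, 0, 0], [0, 0, 0], [0, 0, 0], [0, 0, 0], [0, 0, 0]])

```text
time: 34.13
ee_pos: [0.5452, -0.3587, -0.0053]
orientation: [0.097, -0.098, 0.701, -0.699]
wrist_force: [-0.4, 1.7, 0.3]
width: 0.045
```

arm_command(translation=[[0, 0, 0], [0, 0, 0], [0, 0, 0], [0, 0, 0], [0, -0.005, 0]], rot=[[0, 0, 0], [0, 0, 0], [0, 0, 0], [0, 0, 0], [0, 0, 0]], hand=0.01)

```text
time: 34.55
ee_pos: [0.5458, -0.3613, 0.0024]
orientation: [-0.098, 0.097, -0.7, 0.7]
wrist_force: [0.3, 0.5, -0.6]
width: 0.021
```

arm_command(translation=[[0, -0.015, 0], [0, -0.035, 0], [0, -0.055, 0], [0, -0.08, 0], [0, -0.1, 0]], rot=[[0, 0, 0], [0, 0, 0], [0, 0, 0], [0, 0, 0], [0, 0, 0]])

```text
time: 34.97
ee_pos: [0.5453, -0.362, 0.1046]
orientation: [-0.097, 0.096, -0.7, 0.701]
wrist_force: [-0.0, -0.6, -0.6]
width: 0.0209
```

```bash
python3 -c "
from h import *
plan([*fromtote([.04,.025]),.1],-85.5)"
```

```text
t 34.97 pos [ 0.5453 -0.362   0.1046] yaw -74.2 F [-0.  -0.6 -0.6] w 0.0209 j1,7 [-0.07 -0.45]
  trans [-0.2082  0.0039 -0.7466] rot [-0.1 11.3 -0.1]
```

arm_command(translation=[[-0.006, 0, -0.022], [-0.016, 0, -0.057], [-0.026, 0, -0.092], [-0.036, 0, -0.127], [-0.046, 0, -0.164]], rot=[[0, 1, 0], [0, 2, 0], [0, 3, 0], [0, 4, 0], [0, 5, 0]])

```text
time: 35.38
ee_pos: [0.5447, -0.1902, 0.1028]
orientation: [0.066, -0.065, 0.704, -0.704]
wrist_force: [0.5, -0.5, -0.3]
width: 0.0209
```

arm_command(translation=[[-0.007, 0, -0.037], [-0.014, 0, -0.074], [-0.021, 0, -0.111], [-0.028, 0, -0.148], [-0.035, 0, -0.185]], rot=[[0, 1, 0], [0, 2, 0], [0, 3, 0], [0, 4, 0], [0, 5, 0]])

```text
time: 35.8
ee_pos: [0.5445, -0.0013, 0.1028]
orientation: [0.036, -0.035, 0.707, -0.706]
wrist_force: [0.7, 0.3, -0.8]
width: 0.0212
```

```bash
python3 -c "
from h import *
plan([*fromtote([.04,.025]),.1],-85.5)"
```

```text
t 35.8 pos [ 0.5445 -0.0013  0.1028] yaw -84.3 F [ 0.7  0.3 -0.8] w 0.0212 j1,7 [-0.85 -1.28]
  trans [-0.0395  0.0033 -0.4124] rot [ 0.1  1.2 -0.1]
```

arm_command(translation=[[-0.0035, 0, -0.037], [-0.007, 0, -0.074], [-0.0105, 0, -0.111], [-0.014, 0, -0.148], [-0.0175, 0, -0.185]], rot=[[0, 1, 0], [0, 1.2, 0], [0, 1.2, 0], [0, 1.2, 0], [0, 1.2, 0]])

```text
time: 36.22
ee_pos: [0.5433, 0.1848, 0.103]
orientation: [0.029, -0.028, 0.707, -0.706]
wrist_force: [0.7, 0.3, -1.0]
width: 0.0211
```

arm_command(translation=[[-0.003, 0, -0.037], [-0.006, 0, -0.074], [-0.009, 0, -0.111], [-0.012, 0, -0.148], [-0.015, 0, -0.185]], rot=[[0, 0, 0], [0, 0, 0], [0, 0, 0], [0, 0, 0], [0, 0, 0]])

```text
time: 36.63
ee_pos: [0.5435, 0.3704, 0.1031]
orientation: [0.029, -0.028, 0.707, -0.706]
wrist_force: [0.4, -0.1, -1.6]
width: 0.0214
```

```bash
python3 -c "
from h import *
plan([*fromtote([.04,.025]),.017],-85.5)"
```

```text
t 36.63 pos [0.5435 0.3704 0.1031] yaw -85.4 F [ 0.4 -0.1 -1.6] w 0.0214 j1,7 [-1.22 -1.86]
  trans [-0.0027  0.0861 -0.0424] rot [ 0.1  0.1 -0.1]
```

arm_command(translation=[[-0.001, 0, -0.034], [-0.002, 0.025, -0.042], [-0.002, 0.05, -0.042], [-0.002, 0.075, -0.042], [-0.002, 0.085, -0.042]], rot=[[0, 0, 0], [0, 0, 0], [0, 0, 0], [0, 0, 0], [0, 0, 0]])

```text
time: 37.05
ee_pos: [0.5409, 0.41, 0.0143]
orientation: [-0.028, 0.029, -0.706, 0.707]
wrist_force: [0.2, -0.3, -1.3]
width: 0.0209
```

arm_command(translation=[[0, 0, 0], [0, 0, 0], [0, 0, 0], [0, -0.035, 0], [0, -0.07, 0]], rot=[[0, 0, 0], [0, 0, 0], [0, 0, 0], [0, 0, 0], [0, 0, 0]], hand=0.045)

```text
time: 37.47
ee_pos: [0.5417, 0.41, 0.0875]
orientation: [-0.028, 0.029, -0.706, 0.707]
wrist_force: [1.1, 0.2, 1.2]
width: 0.045
```

arm_command(translation=[[0, -0.035, 0.01], [0, -0.07, 0.045], [-0.005, -0.1, 0.082], [-0.01, -0.1, 0.12], [-0.015, -0.1, 0.157]], rot=[[0, 0, 0], [0, -7, 0], [0, -14, 0], [0, -21, 0], [0, -28, 0]])

```text
time: 37.88
ee_pos: [0.5706, 0.2582, 0.1912]
orientation: [0.203, -0.198, 0.679, -0.677]
wrist_force: [1.1, -0.2, -0.8]
width: 0.045
```

```bash
python3 -c "
from h import *
W=snap('wrist','w21');plan([.668,.181,.15],-50)
S=load('scene0');D=load('side0')
for n,z,p,q in (('jar',.0,(436,222),(369.5,186)),('t1',0,(429,190),(347,162)),('t2',0,(418,279),(394,234)),('lens',.01,(350.5,240),(332,223.5)),('post',0,(382,232),(343,208))): print(n,onz(S,*p,z)[:2],onz(D,*q,z)[:2])"
```

```text
t 37.93 pos [0.5733 0.2463 0.191 ] yaw -56.8 F [ 3.7 -9.7  0.8] w 0.0451 j1,7 [-1.06 -1.25]
  trans [-0.0433  0.0417  0.1063] rot [-0.2 -6.8 -0.3]
jar [0.7688 0.2653] [0.758  0.2573]
t1 [0.7088 0.3822] [0.7046 0.3717]
t2 [0.8017 0.0696] [0.7955 0.064 ]
lens [0.6333 0.1044] [0.6319 0.107 ]
post [0.6765 0.1738] [0.6697 0.1731]
```

View pics/w21.png

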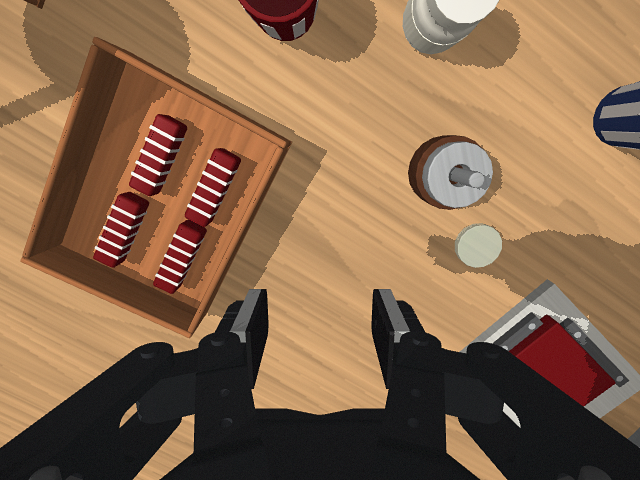

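```bash
python3 -c "
from h import *
W=snap('wrist','w22');crop(W,360,90,560,240,4,'c9');plan([.668,.181,.11],-57)"
```

```text
t 37.98 pos [0.5724 0.2497 0.1903] yaw -57.7 F [ 0.6 -0.1  0.1] w 0.0449 j1,7 [-1.06 -1.27]
  trans [-0.0436  0.0808  0.109 ] rot [-0.1 -0.7 -0.3]
```

View pics/c9.png

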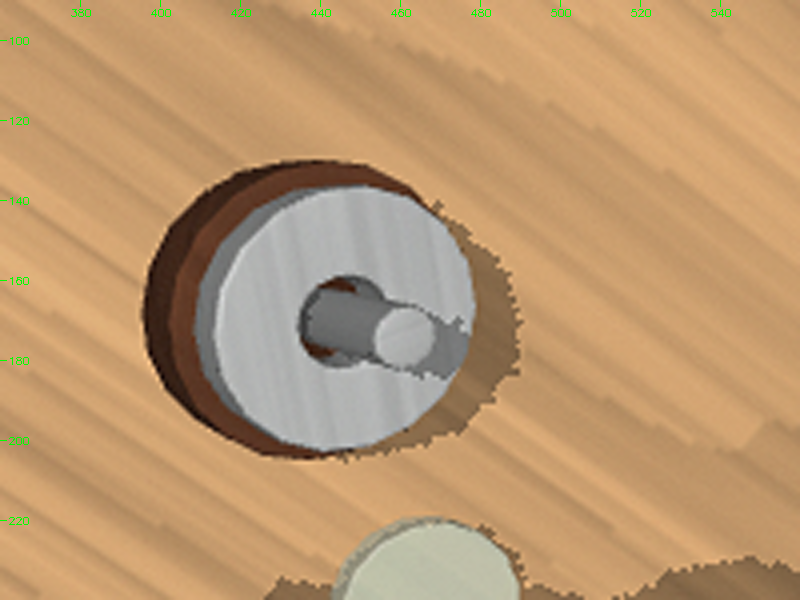

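```bash
python3 -c "
from h import *
W=load('w22');print(onz(W,446.3,169.3,.048),onz(W,461.3,174.3,.08),[onz(W,u,169,.048)[:2] for u in (413.8,478.8)])
plan([.668,.181,.11],-57)"
```

```text
[0.6684 0.1839 0.048 ] [0.6677 0.1834 0.08  ] [array([0.6541, 0.2062]), array([0.6831, 0.1618])]
t 37.98 pos [0.5724 0.2497 0.1903] yaw -57.7 F [ 0.6 -0.1  0.1] w 0.0449 j1,7 [-1.06 -1.27]
  trans [-0.0436  0.0808  0.109 ] rot [-0.1 -0.7 -0.3]
```

arm_command(translation=[[-0.013, 0.01, 0.034], [-0.026, 0.02, 0.068], [-0.04, 0.03, 0.1], [-0.046, 0.04, 0.107], [-0.046, 0.04, 0.107]], rot=[[0, -0.7, 0], [0, -0.7, 0], [0, -0.7, 0], [0, -0.7, 0], [0, -0.7, 0]], hand=0.0854)

```text
time: 38.4
ee_pos: [0.6668, 0.1901, 0.1455]
orientation: [-0.201, 0.201, -0.677, 0.679]
wrist_force: [-0.8, -0.6, 0.2]
width: 0.0853
```

```bash
python3 -c "
from h import *
W=snap('wrist','w23');plan([.668,.1835,.019],-57)
print('expected px',proj(W,[[.668,.1835,.08],[.668,.1835,.048]]))
"
```

```text
t 38.45 pos [0.6658 0.1922 0.1464] yaw -56.9 F [ 0.4  0.3 -0.2] w 0.0857 j1,7 [-0.82 -1.08]
  trans [0.0029 0.1274 0.0084] rot [-0.   0.1  0. ]
expected px [[328.482  254.9097]
 [327.3318 240.7821]]
```

View pics/w23.png

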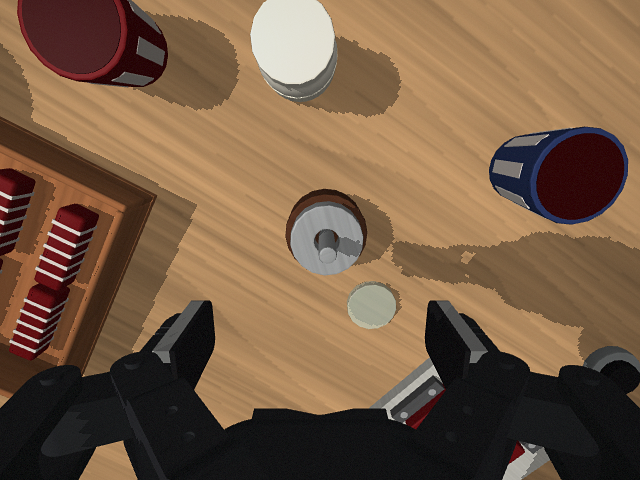

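arm_command(translation=[[0.003, 0.02, 0.008], [0.003, 0.045, 0.008], [0.003, 0.07, 0.008], [0.003, 0.09, 0.008], [0.003, 0.1, 0.008]], rot=[[0, 0, 0], [0, 0, 0], [0, 0, 0], [0, 0, 0], [0, 0, 0]])

```text
time: 38.87
ee_pos: [0.6656, 0.1871, 0.0451]
orientation: [0.203, -0.203, 0.678, -0.677]
wrist_force: [-0.4, 0.8, 0.1]
width: 0.0855
```

arm_command(translation=[[0, 0.01, 0], [0, 0.02, 0], [0, 0.027, 0], [0, 0.027, 0]], rot=[[0, 0, 0], [0, 0, 0], [0, 0, 0], [0, 0, 0]])

```text
time: 39.2
ee_pos: [0.6666, 0.1856, 0.0184]
orientation: [0.202, -0.203, 0.678, -0.677]
wrist_force: [-0.0, -0.3, 0.4]
width: 0.0856
```

```bash
python3 -c "
from h import *
plan([.668,.1835,.019],-57)
W=snap('wrist','w24');S=snap('scene','s24');crop(S,330,150,450,250,6,'c6')
"
```

```text
t 39.2 pos [0.6666 0.1856 0.0184] yaw -56.7 F [-0.  -0.3  0.4] w 0.0856 j1,7 [-0.78 -1.01]
  trans [ 0.     -0.0006  0.0025] rot [0.  0.3 0. ]
```

View pics/w24.png

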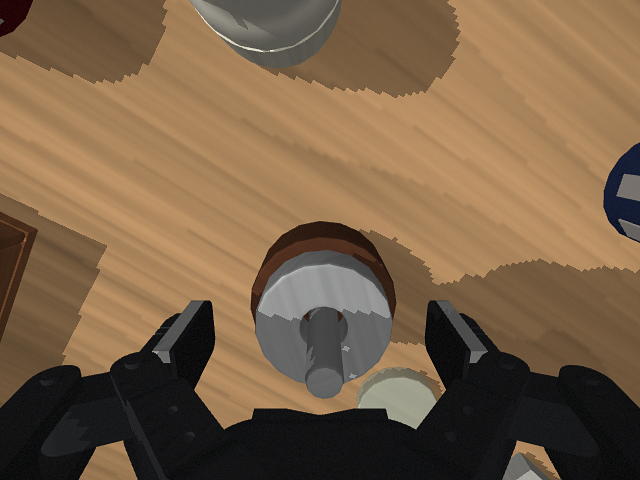

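View pics/c6.png

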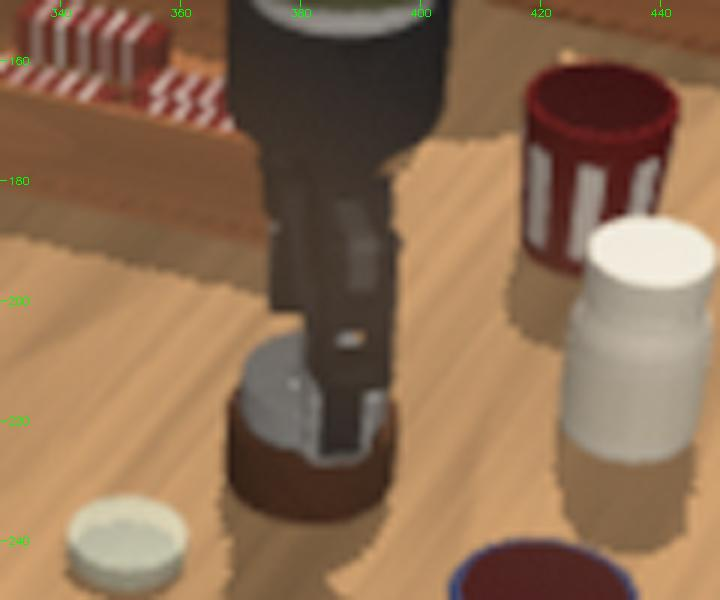

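arm_command(translation=[[0, 0, 0.002], [0, 0, 0.002], [0, 0, 0.002], [0, 0, 0.002], [0, 0, 0.002]], rot=[[0, 0, 0], [0, 0, 0], [0, 0, 0], [0, 0, 0], [0, 0, 0]], hand=0.045, newtons=60)

```text
time: 39.72
ee_pos: [0.6689, 0.1837, 0.0203]
orientation: [0.203, -0.202, 0.678, -0.677]
wrist_force: [-1.4, -0.4, 6.0]
width: 0.0507
```

```bash
python3 -c "
from h import *
plan([.668,.1835,.019],-57)
S=snap('scene','s25');crop(S,330,150,450,250,6,'c6')
"
```

```text
t 39.72 pos [0.6689 0.1837 0.0203] yaw -56.7 F [-1.4 -0.4  6. ] w 0.0507 j1,7 [-0.78 -1.01]
  trans [ 0.0009  0.0013 -0.0003] rot [-0.   0.3 -0.1]
```

View pics/c6.png

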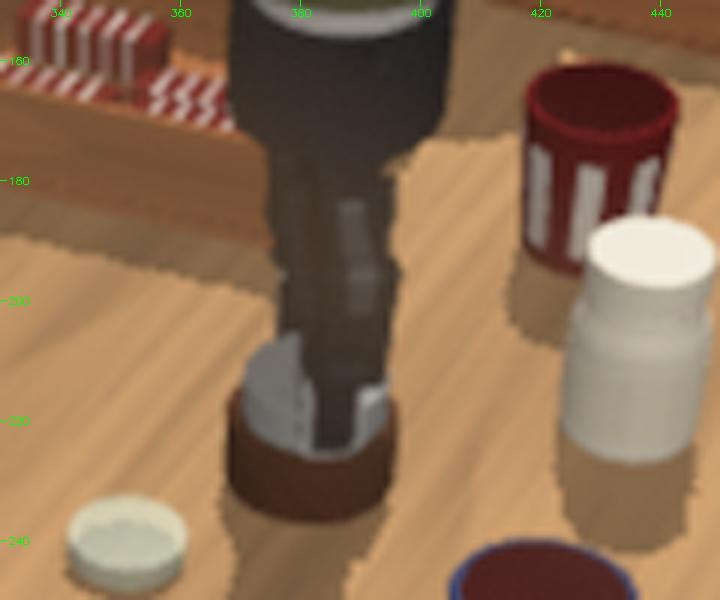

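arm_command(translation=[[0, -0.01, 0], [0, -0.022, 0], [0, -0.036, 0], [0, -0.05, 0], [0, -0.064, 0]], rot=[[0, 0, 0], [0, 0, 0], [0, 0, 0], [0, 0, 0], [0, 0, 0]])

```text
time: 40.18
ee_pos: [0.6684, 0.1836, 0.0852]
orientation: [0.203, -0.202, 0.678, -0.677]
wrist_force: [0.6, -0.3, -2.3]
width: 0.0511
```

```bash
python3 -c "
from h import *
plan([.668,.1835,.019],-57)
S=snap('scene','s25');crop(S,330,130,450,250,5,'c6')
"
```

```text
t 40.18 pos [0.6684 0.1836 0.0852] yaw -56.7 F [ 0.6 -0.3 -2.3] w 0.0511 j1,7 [-0.8  -1.04]
  trans [ 0.0005  0.0662 -0.0001] rot [-0.   0.3 -0.1]
```

View pics/c6.png

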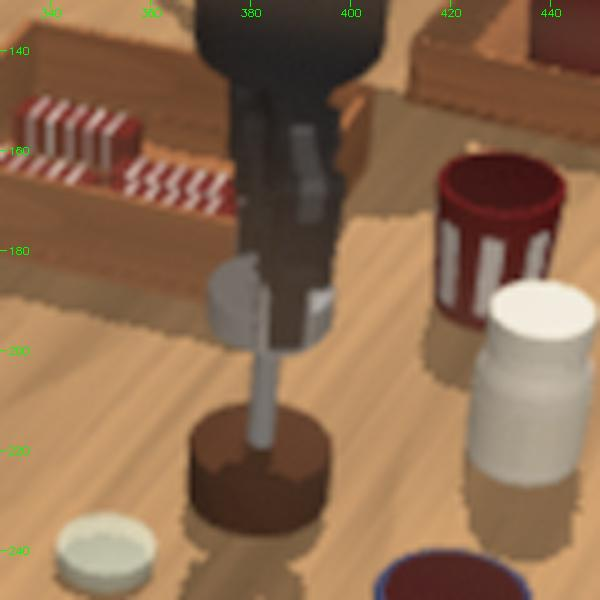

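arm_command(translation=[[0, -0.01, 0], [0, -0.02, 0], [0, -0.02, 0]], rot=[[0, 0, 0], [0, 0, 0], [0, 0, 0]])

```text
time: 40.48
ee_pos: [0.6691, 0.1838, 0.1055]
orientation: [0.203, -0.202, 0.678, -0.677]
wrist_force: [0.6, 0.0, -2.8]
width: 0.051
```

```bash
python3 -c "
from h import *
plan([.5735,-.035,.06],-57)"
```

```text
t 40.48 pos [0.6691 0.1838 0.1055] yaw -56.7 F [ 0.6  0.  -2.8] w 0.0510 j1,7 [-0.8  -1.04]
  trans [0.2001 0.0451 0.1304] rot [-0.   0.3 -0.1]
```

arm_command(translation=[[0.01, 0, 0.0065], [0.03, 0, 0.0195], [0.052, 0, 0.034], [0.075, 0.01, 0.049], [0.1, 0.02, 0.065]], rot=[[0, 0, 0], [0, 0, 0], [0, 0, 0], [0, 0, 0], [0, 0, 0]])

```text
time: 40.9
ee_pos: [0.6192, 0.0729, 0.0825]
orientation: [-0.203, 0.203, -0.677, 0.677]
wrist_force: [0.6, -0.3, -3.6]
width: 0.0513
```

arm_command(translation=[[0.025, 0.01, 0.016], [0.05, 0.02, 0.033], [0.075, 0.025, 0.049], [0.093, 0.025, 0.061], [0.1, 0.025, 0.065]], rot=[[0, 0, 0], [0, 0, 0], [0, 0, 0], [0, 0, 0], [0, 0, 0]])

```text
time: 41.32
ee_pos: [0.5693, -0.0398, 0.0573]
orientation: [-0.2, 0.202, -0.678, 0.678]
wrist_force: [0.5, -0.6, -3.0]
width: 0.0513
```

arm_command(translation=[[0, 0, 0], [0, 0, 0]], rot=[[0, 0, 0], [0, 0, 0]])

```text
time: 41.48
ee_pos: [0.5721, -0.0345, 0.058]
orientation: [0.202, -0.202, 0.678, -0.677]
wrist_force: [0.3, 0.9, -3.0]
width: 0.0513
```

```bash
python3 -c "
from h import *
plan([.5735,-.035,.06],-57)
W=snap('wrist','w26');S=snap('scene','s26');crop(S,210,190,350,310,5,'c6');S=snap('side','d26');crop(S,250,190,370,310,5,'c7')"
```

```text
t 41.48 pos [ 0.5721 -0.0345  0.058 ] yaw -56.7 F [ 0.3  0.9 -3. ] w 0.0513 j1,7 [-0.64 -0.71]
  trans [-0.0009 -0.002   0.0012] rot [ 0.   0.3 -0. ]
```

View pics/w26.png

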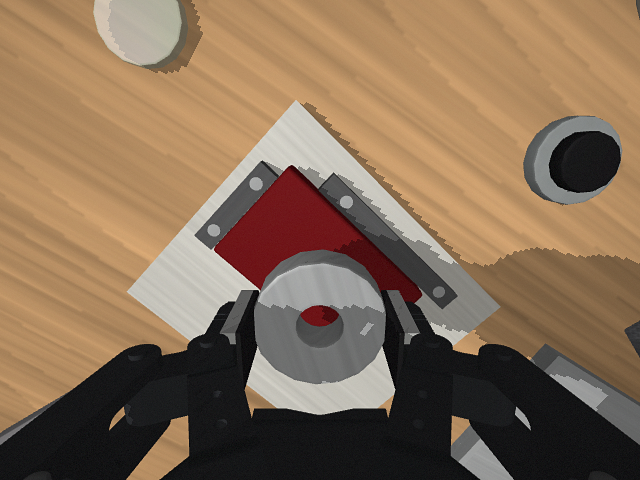

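View pics/c6.png

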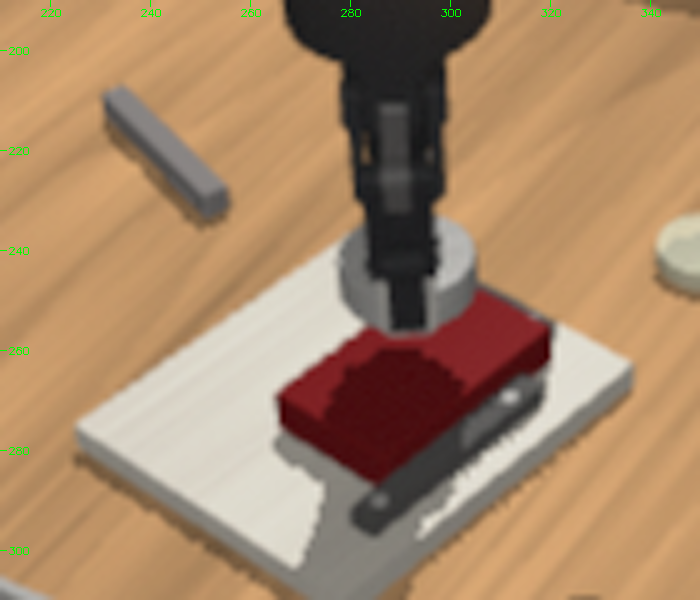

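View pics/c7.png

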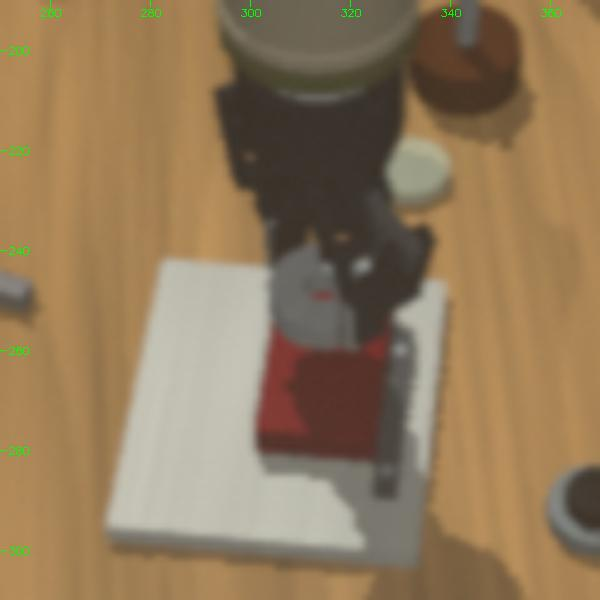

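```bash
python3 -c "
from h import *
W=load('w26');c,s=np.cos(FIX[1]),np.sin(FIX[1])
Rf=np.array([[c,-s],[s,c]])
for (u,v),o in (((291.5,165),(.03,.05)),((215.5,248),(-.03,.05)),((419,292),(.03,-.05))): p=onz(W,u,v,.032)[:2];print(p,p-Rf@np.array(o))
# ring position from hole/outline at top z: underside ~ TCP+.010 -> top
p=proj(W,[[*sense()['ee_pos'][:2],.058+.028]]);print(p)
"
```

```text
[0.6127 0.0083] [ 0.574  -0.0353]
[0.5546 0.0189] [ 0.5748 -0.0358]
[ 0.5933 -0.0858] [ 0.5731 -0.0311]
[[316.824  322.2837]]
```

arm_command(translation=[[-0.001, 0.008, 0.001], [-0.001, 0.016, 0.001], [-0.001, 0.024, 0.001], [-0.001, 0.03, 0.001], [-0.001, 0.032, 0.001]], rot=[[0, 0, 0], [0, 0, 0], [0, 0, 0], [0, 0, 0], [0, 0, 0]])

```text
time: 42.05
ee_pos: [0.5728, -0.035, 0.0245]
orientation: [0.202, -0.203, 0.678, -0.677]
wrist_force: [0.3, 0.0, -3.5]
width: 0.0506
```

arm_command(translation=[[0, 0.001, 0], [0, 0.002, 0], [0, 0.003, 0], [0, 0.003, 0]], rot=[[0, 0, 0], [0, 0, 0], [0, 0, 0], [0, 0, 0]])

```text
time: 42.38
ee_pos: [0.5739, -0.0351, 0.0233]
orientation: [0.203, -0.202, 0.677, -0.677]
wrist_force: [0.1, -1.4, -3.3]
width: 0.0507
```

arm_command(translation=[[0, 0.001, 0], [0, 0.0015, 0], [0, 0.0015, 0]], rot=[[0, 0, 0], [0, 0, 0], [0, 0, 0]])

```text
time: 42.63
ee_pos: [0.574, -0.035, 0.0223]
orientation: [0.203, -0.202, 0.678, -0.677]
wrist_force: [-2.1, 0.0, 4.5]
width: 0.051
```

Contact (+4.5 N). Release to a modest opening, then fully, and rise.

arm_command(translation=[[0, 0, 0], [0, 0, 0], [0, 0, 0], [0, 0, 0], [0, 0, 0]], rot=[[0, 0, 0], [0, 0, 0], [0, 0, 0], [0, 0, 0], [0, 0, 0]], hand=0.08)

```text
time: 43.05
ee_pos: [0.5738, -0.0351, 0.0217]
orientation: [0.203, -0.202, 0.677, -0.677]
wrist_force: [-0.2, -1.1, -0.1]
width: 0.08
```

arm_command(translation=[[0, -0.01, 0], [0, -0.03, 0], [0, -0.06, 0], [0, -0.09, 0], [0, -0.12, 0]], rot=[[0, 0, 0], [0, 0, 0], [0, 0, 0], [0, 0, 0], [0, 0, 0]])

```text
time: 43.47
ee_pos: [0.5735, -0.0355, 0.1436]
orientation: [-0.202, 0.202, -0.677, 0.678]
wrist_force: [0.4, 0.9, 0.6]
width: 0.0801
```

```bash
python3 -c "
from h import *
plan([.696,-.1184,.12],-57)
W=snap('wrist','w27');S=snap('side','d27');crop(S,250,190,390,310,5,'c7')"
```

```text
t 43.47 pos [ 0.5735 -0.0355  0.1436] yaw -56.7 F [0.4 0.9 0.6] w 0.0801 j1,7 [-0.7  -0.78]
  trans [-0.057   0.0237  0.1365] rot [-0.   0.3  0. ]
```

View pics/w27.png

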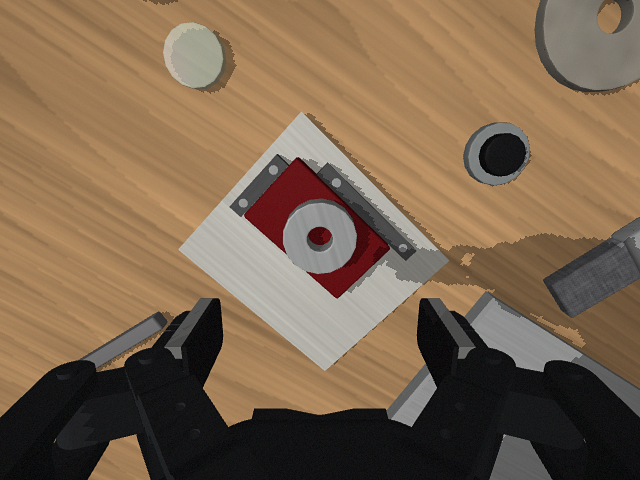

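View pics/c7.png

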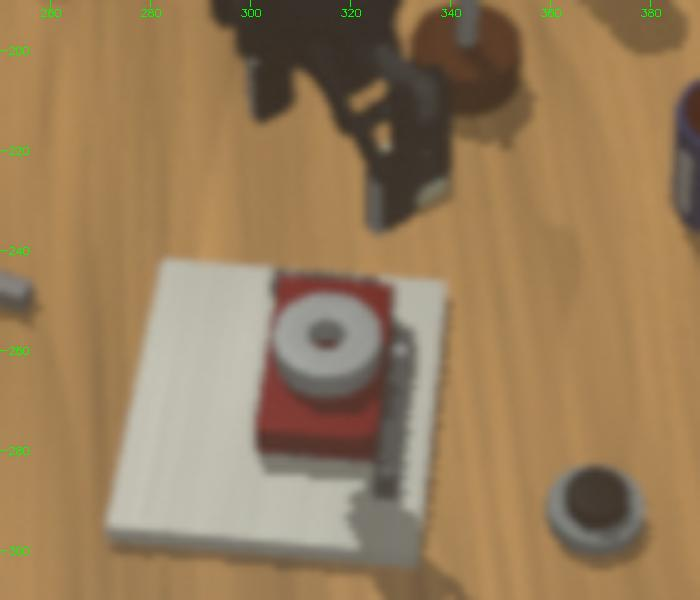

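```bash
python3 -c "
from h import *
W=load('w27');crop(W,170,100,460,380,2,'c8');c,s=np.cos(FIX[1]),np.sin(FIX[1]);Rf=np.array([[c,-s],[s,c]])
B=np.array([onz(W,u,v,.032)[:2] for u,v in ((296.5,157),(389,251.5),(338,298.5),(244.5,213.5))]);print('blank',B.mean(0)); e=np.roll(B,-1,0)-B;print(np.linalg.norm(e,axis=1),np.degrees(np.arctan2(e[:,1],e[:,0])))
P=np.array([onz(W,u,v,.012)[:2] for u,v in ((303.5,111.5),(449.5,254),(325.5,370.5),(178.5,248))]);print('plate',P.mean(0)); e=np.roll(P,-1,0)-P;print(np.linalg.norm(e,axis=1),np.degrees(np.arctan2(e[:,1],e[:,0])))
print('nest',P.mean(0)+Rf@[.02,.015],'diff in fix',Rf.T@(B.mean(0)-P.mean(0))-[.02,.015])
print('ring',onz(W,320,236,.05)[:2])
print('button',onz(W,502,155,.022)[:2])
"
```

```text
blank [ 0.5732 -0.0348]
[0.1006 0.0559 0.1001 0.0576] [-102.1522  168.942    78.8244  -10.595 ]
plate [ 0.5523 -0.0453]
[0.1651 0.1537 0.1713 0.1504] [-99.6721 171.0467  79.1966 -11.2578]
nest [ 0.5747 -0.0343] diff in fix [-0.0014 -0.0008]
ring [ 0.5757 -0.0348]
button [ 0.6963 -0.1184]
```

View pics/c8.png

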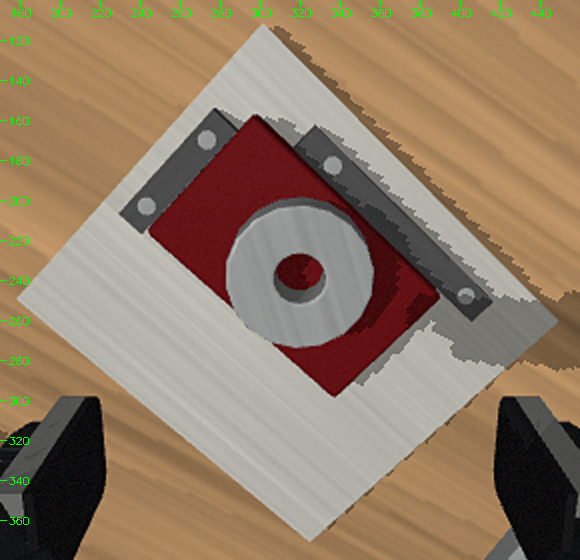

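arm_command(translation=[[-0.014, 0, 0.033], [-0.028, 0, 0.067], [-0.042, 0, 0.1], [-0.056, 0.02, 0.134], [-0.057, 0.04, 0.136]], rot=[[0, 0, 0], [0, 0, 0], [0, 0, 0], [0, 0, 0], [0, 0, 0]], hand=0.0, newtons=20)

```text
time: 43.98
ee_pos: [0.6991, -0.1226, 0.101]
orientation: [-0.202, 0.201, -0.676, 0.679]
wrist_force: [0.1, -0.4, -0.8]
width: 0.019
```

arm_command(translation=[[0, 0, 0], [0, 0, 0], [0, 0, 0]], rot=[[0, 0, 0], [0, 0, 0], [0, 0, 0]])

```text
time: 44.23
ee_pos: [0.696, -0.1168, 0.103]
orientation: [0.203, -0.202, 0.677, -0.677]
wrist_force: [0.3, -0.3, 0.3]
width: -0.0001
```

```bash
python3 -c "
from h import *
plan([.6963,-.1184,.03],-57)
W=snap('wrist','w28');D=snap('side','d28')"
```

```text
t 44.23 pos [ 0.696  -0.1168  0.103 ] yaw -56.7 F [ 0.3 -0.3  0.3] w -0.0001 j1,7 [-0.38 -0.59]
  trans [0.0007 0.073  0.0015] rot [-0.   0.3 -0.1]
```

View pics/w28.png

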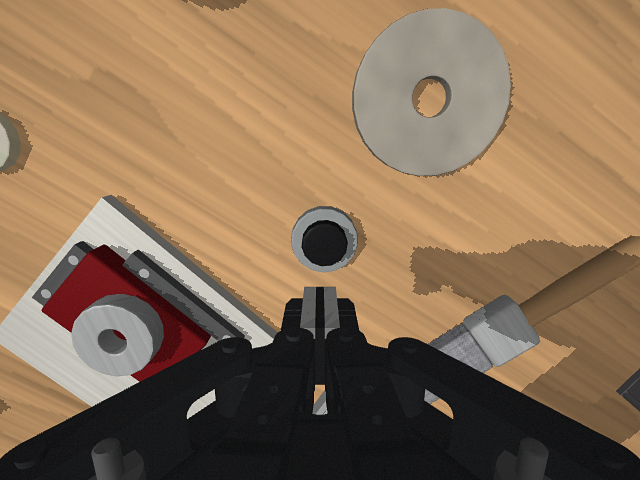

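View pics/d28.png

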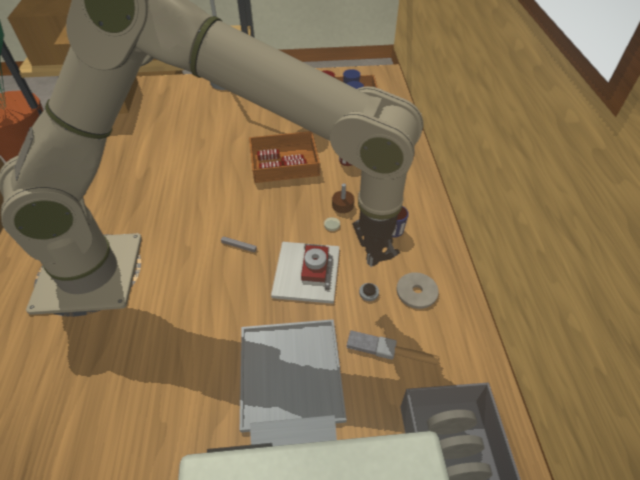

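arm_command(translation=[[0, 0.025, 0.002], [0, 0.05, 0.002], [0, 0.07, 0.002], [0, 0.08, 0.002], [0, 0.083, 0.002]], rot=[[0, 0, 0], [0, 0, 0], [0, 0, 0], [0, 0, 0], [0, 0, 0]])

```text
time: 44.75
ee_pos: [0.6965, -0.1181, 0.018]
orientation: [0.203, -0.203, 0.678, -0.677]
wrist_force: [-0.3, 0.1, -0.3]
width: 0.0002
```

arm_command(translation=[[0, 0.001, 0], [0, 0.002, 0], [0, 0.003, 0], [0, 0.004, 0], [0, 0.005, 0]], rot=[[0, 0, 0], [0, 0, 0], [0, 0, 0], [0, 0, 0], [0, 0, 0]])

```text
time: 45.17
ee_pos: [0.6976, -0.1192, 0.0144]
orientation: [-0.203, 0.202, -0.677, 0.678]
wrist_force: [0.9, 0.7, -0.7]
width: 0.0003
```

arm_command(translation=[[0, 0.001, 0], [0, 0.002, 0], [0, 0.003, 0], [0, 0.004, 0], [0, 0.004, 0]], rot=[[0, 0, 0], [0, 0, 0], [0, 0, 0], [0, 0, 0], [0, 0, 0]])

```text
time: 45.58
ee_pos: [0.6973, -0.1192, 0.0097]
orientation: [-0.203, 0.202, -0.677, 0.678]
wrist_force: [-0.7, 0.3, 2.0]
width: 0.0003
```

```bash
python3 -c "
from h import *
plan([.6963,-.1184,.01],-57)
D=snap('scene','s29');crop(D,280,260,380,340,7,'c7')"
```

```text
t 45.58 pos [ 0.6973 -0.1192  0.0097] yaw -56.7 F [-0.7  0.3  2. ] w 0.0003 j1,7 [-0.35 -0.55]
  trans [ 0.0004 -0.0003 -0.0012] rot [-0.   0.3 -0. ]
```

View pics/c7.png

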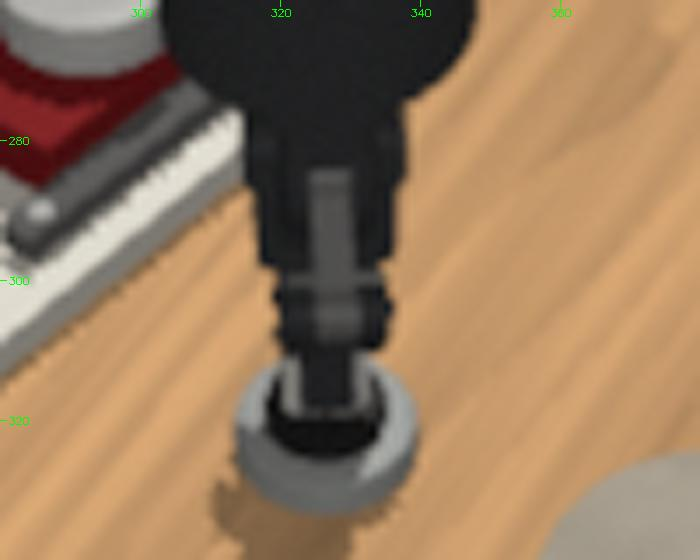

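arm_command(translation=[[0, 0.001, 0], [0, 0.002, 0], [0, 0.003, 0], [0, 0.004, 0], [0, 0.004, 0]], rot=[[0, 0, 0], [0, 0, 0], [0, 0, 0], [0, 0, 0], [0, 0, 0]])

```text
time: 46.05
ee_pos: [0.6973, -0.1192, 0.0062]
orientation: [0.203, -0.202, 0.678, -0.677]
wrist_force: [-1.2, 0.7, 6.7]
width: -0.0002
```

arm_command(translation=[[0, 0.001, 0], [0, 0.002, 0], [0, 0.003, 0], [0, 0.003, 0]], rot=[[0, 0, 0], [0, 0, 0], [0, 0, 0], [0, 0, 0]])

```text
time: 46.38
ee_pos: [0.6975, -0.1193, 0.0058]
orientation: [0.203, -0.202, 0.678, -0.677]
wrist_force: [-11.5, 3.8, 27.2]
width: -0.0002
```

arm_command(translation=[[0, -0.002, 0], [0, -0.01, 0], [0, -0.03, 0], [0, -0.06, 0], [0, -0.09, 0]], rot=[[0, 0, 0], [0, 0, 0], [0, 0, 0], [0, 0, 0], [0, 0, 0]])

```text
time: 46.8
ee_pos: [0.6962, -0.119, 0.0926]
orientation: [0.202, -0.203, 0.678, -0.677]
wrist_force: [0.5, 0.5, 0.8]
width: 0.0002
```

arm_command(translation=[[0.01, -0.02, 0], [0.01, -0.04, 0], [0.01, -0.06, 0], [0.01, -0.06, 0], [0.01, -0.06, 0]], rot=[[0, 0, 0], [0, 0, 0], [0, 0, 0], [0, 0, 0], [0, 0, 0]])

```text
time: 47.22
ee_pos: [0.6891, -0.1248, 0.1535]
orientation: [-0.203, 0.202, -0.677, 0.678]
wrist_force: [-0.8, -0.5, -0.3]
width: -0.0002
```

```bash
python3 -c "
from h import *
W=snap('wrist','w30');S=snap('scene','s30');D=snap('side','d30');plan([.6963,-.1184,.01],-57)
crop(D,230,120,390,310,4,'c7')"
```

```text
t 47.37 pos [ 0.6882 -0.1244  0.1513] yaw -56.7 F [-0.6 -0.2  0.8] w 0.0001 j1,7 [-0.38 -0.59]
  trans [-0.0103  0.1413 -0.0003] rot [0.1 0.3 0.1]
```

View pics/s30.png

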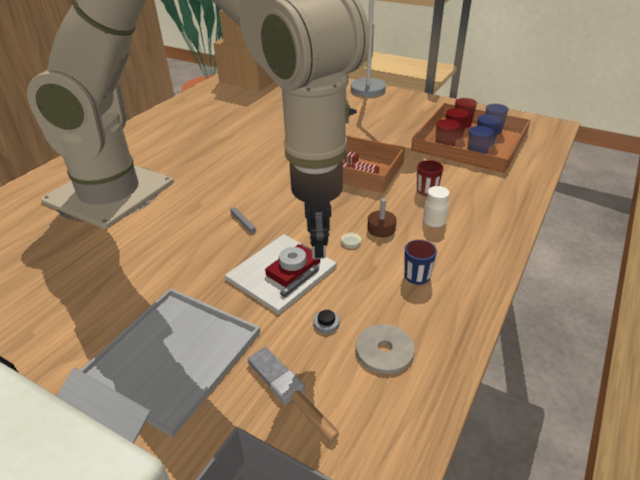

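View pics/w30.png

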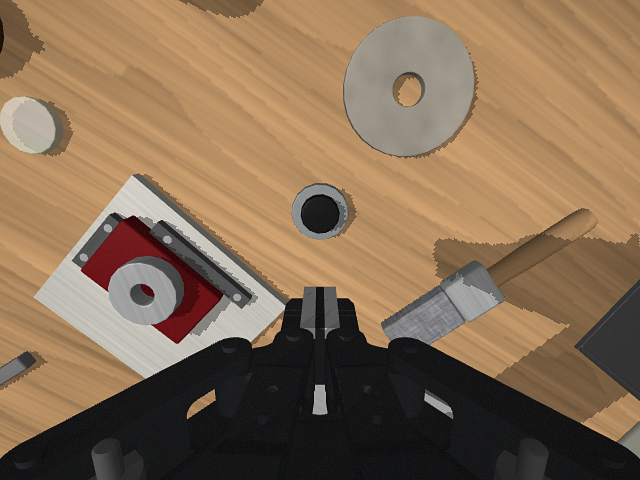

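View pics/c7.png

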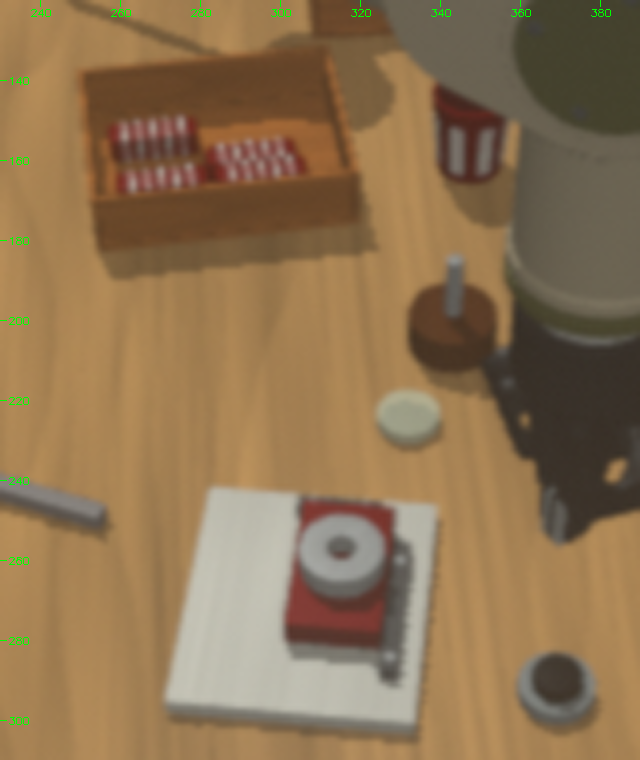

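```bash
python3 -c "
from h import *
print(job_done())"
```

```text
the job is handed in; nothing more can be done
None
```

I finished every part of the task and handed the job in at about 47 s of the 210 s allowed. `job_done()` gives no verdict, so the results below come from my own checks.

**What I did**
- **Blank:** I laid it on the fixture plate and pushed it with closed fingers against the short stop (7–9 N) and then the long stop (16 N).
- **Bars:** All four bars were present, and I moved each one from the tray to the tote.
- **Ring:** I lifted it off its post, set it flat on the blank and let go.
- **Button:** I pressed it until the force rose from about 4 N to 27 N, which I took as fully down, then released it.

**Last checks in the images**
- **Blank:** It measured within about 1.5 mm of home and square to the plate, at the camera's accuracy.
- **Ring:** It lies flat about 2.5 mm from the blank's middle.
- **Bars:** All four are in the tote and the tray is empty.
- **Button:** The cap is up again. I judged its travel from force and height, because the joint value cannot be read.
- **Bystanders:** They look unmoved in the final pictures. I did not measure their positions.

**What disagreed**
- **Fingertips:** `tcp_to_tips` says the fingertips stand 14 mm ahead of the TCP. The cameras showed them 12–19 mm behind it, so I worked from the measured offsets.
- **Cameras:** The wrist camera and the fixed cameras differed by about 3 mm in x. I used the wrist view, which agreed with where the gripper actually set the blank.

I saw no grip slip and no bar knocked aside.

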